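# Lock the carving cradle's spindle on its flat

### The job

Wind the carving cradle's crank until the flat milled on its spindle faces straight up at the clamp screw, and let go. Then take the larger T-handled hex key from the key block, tighten the clamp screw with it (clockwise, right to its stop) while the flat is facing it, and stand the key back in its hole in the block. Keep the clamp screw untightened until the flat faces it, leave the smaller key where it is, and do not push the carving tools about.

Things in the scene. Friction and masses are not known exactly. Their poses are not given: they have to be found in the camera images.
- cradle: Carving cradle fixed to the bench. Origin on the bench below the clamp screw; z up. Base board x -60..60, y -50..240, 18 mm thick; grey head block 90 x 60 mm on the origin, 115 high, with a round boss 64 wide up to 130 mm round the screw; tail block at y 215, 118 high. Steel spindle 40 mm thick along y, 85 mm up, with a wooden workpiece (y 41..195); crank on the -y side. Place and yaw vary.
- crank_axis (a point): Point on the spindle's axis in the middle plane of the crank handle (cradle frame 0, -107, 85 mm); axes as the cradle's. The handle's middle goes round this point on a circle of 65 mm radius in the cradle's x-z plane.
- crank_grip (a point): Middle of the crank's wooden handle: a round sleeve of 22 mm diameter, 74 mm long, parallel to the spindle (cradle y), freely turning on its pin, pointing away from the head; the crank arm (26 x 14 mm steel bar) ends 38 mm nearer the head than this point.
- spindle (a joint): Spindle's turn, rad: 0 when the flat (on the bright shaft between crank arm and head) and the crank arm, both on the same side of the spindle, point straight up. Growing values lean the crank to the cradle's +x: handle at x = 65 sin, z = 65 cos mm from crank_axis. Starts 0.7 to 1.8; range -0.8 to 2.1. Friction 0.3 N m (5 N at the handle): stays where left.
- socket (a point): Centre of the floor of the clamp screw's hexagon socket, on top of the head, 110 mm above the bench; z up. Socket 18.4 mm across flats, 20 mm deep, the top 4 mm flared to 23 mm; its mouth level with the boss's top at 130 mm. Axes turn with the screw; the socket's flats face along its x axis and every 60 degrees from it.
- clamp_screw (a joint): Clamp screw's turn, rad: grows as it is tightened (clockwise from above); starts 0.1 to 0.35; hard stop at 1.25, where it is tight. Turning takes about 0.15 N m. The key has about 0.2 rad of play either way in the socket, so it must go further than the screw, and turning it back by more than that loosens the screw. The screw does not rise or sink.
- hex_key: Larger T-key: steel hexagon bar 17 mm across flats, upright in one of the block's holes; wooden cross-bar 100 mm long (its x), 20 thick (its y), 22 high, middle 105 mm above the tip. Origin: centre of the tip's end face; z up to the cross-bar. Flats face along its x axis and every 60 degrees from it; last 4 mm of the tip 13.8 mm wide. About 0.2 kg.
- small_key: The smaller T-key: round 19 mm shank with a 9 mm hexagon tip, wooden cross-bar 64 mm long (along its x), 18 mm thick, middle 105 mm above the tip; too small for the clamp screw. Stands in the block's other hole and is to be left there. Origin: centre of the tip's end face.
- key_block: Dark wood block fixed to the bench, 70 x 150 mm (x, y), 60 mm high, with two upright round holes 24 mm in diameter and 50 mm deep at y = -45 and +45 mm. Origin: centre of its underside, on the bench. Place and yaw vary.
- key_block_hole0 (a point): Centre of the mouth of the block's hole at y = -45 mm, 60 mm above the bench; the hole's floor is 10 mm above the bench.
- key_block_hole1 (a point): Centre of the mouth of the block's hole at y = +45 mm, 60 mm above the bench.
- gouge_a: Loose carving gouge, 185 mm long, wooden handle 27 mm thick to its -x, lying on the bench between the cradle and the key block, partly under the crank; to be left alone. Origin on the bench under it.
- gouge_b: Loose carving gouge like the first, lying near the robot; to be left alone. Origin on the bench under it.
- gouge_c: Loose carving gouge, lying to the right of the key block; to be left alone. Origin on the bench under it.
- gouge_d: Loose carving gouge, lying beyond the key block; to be left alone. Origin on the bench under it.
- mallet: Loose wooden mallet, head 72 mm in diameter and 90 mm long, 190 mm over all, lying beyond the crank; to be left alone. Origin on the bench under it.
- oilstone: Loose oilstone in a wooden holder, 170 x 60 x 32 mm, on the right; to be left alone. Origin on the bench under it.
There are look-alikes about, which are no part of the job. What is shaped like the key_block but turquoise is not meant. What is shaped like the hex_key but white is not meant.

How it is judged:
By the outcome, as a careful person would: the job done as asked, in the order asked, and still so for the second after the job is handed in, with the robot touching nothing.
It also fails if it takes over 64 s, if anything falls off the work surface, if the arm or the gripper's body presses on something with over 40 N, if the wrist force passes 120 N, or if a joint passes its speed limit or range.

### The arm

A 6-joint arm with a two-finger parallel gripper is mounted at the origin on the work surface. World frame = base frame: x ahead of the robot, y to its left, z up, the work surface at z = 0. Lengths are in m, angles in rad, forces in N, time in s.
With the tool pointing down it reaches from about 0.3 to 0.775 m from the base axis. Payload 14.6 kg.
Tool frame: the origin (TCP) lies on the centre line of the jaws, within the pads' length; the fingertips stand 19 mm ahead of it and the grasp point (between the pads) is the TCP; x points along the fingers, z is the direction in which the jaws open and shut, and the axes are right-handed (so a half turn about x gives the same grasp; the last joint's range is limited). The gripper opens to 85 mm and grips with 20 to 120 N. Pads are 22 mm wide; open, the fingers measure 114 mm over their backs; the gripper's body (76 mm by 85 mm) begins 54 mm behind the grasp point. The pads swing forward as they close: fully open they stand 13 mm farther back than shut.
Start: joints at [-1.246, 0.3, 1.521, -0, 1.321, -0.067], TCP at [0.21, -0.508, 0.25] pointing down, gripper open.
Joint ranges: [-3.03, 3.03], [-0.79, 2.21], [0.23, 2.52], [-1.04, 4.18], [0, 3.07], [-2.55, 2.55]. Speed limits (rad/s): [2.22, 2.22, 2.57, 3.14, 3.14, 3.14].

### API

Orientations are given as [roll, pitch, yaw] about the fixed x, y, z axes, in that order (R = Rz(yaw) Ry(pitch) Rx(roll)).
In Python, from bench import get_state, imaging, r gives the robot as it stands.
- The arm moves only by the tool carry_out, never from a script. Its argument "commands" is one flat list of numbers, 7 for each row, row after row: the turn, a rotation vector about the world's x, y, z in rad, then the shift along the world's x, y, z in m, then the opening, from 0 (shut) to 1 (fully open). In form: [wx, wy, wz, x, y, z, claw, wx, wy, wz, x, y, z, claw, ...]. A call has 1 to 12 rows; each row shifts and turns the commanded pose from where the row before left it; what a row does not reach is not made up. A row lasts 1/10 s, in which the tool goes at most 50 mm and 8.59 degrees, less where a joint would pass 70% of its speed; a pose out of reach is approached as far as the arm can. A call with a gripper value outside its range is refused whole. The fingers move at their own pace and stop on an object; the grip force is fixed at half the most. Time passes only in rows, so rows that do not move let the fingers close. It gives the time, the measured TCP pose, the force and the opening at its end, in the units of the state.
- get_state(): the state, without advancing time (a new reading comes with each control period).
- imaging.camera(name): name is "scene" or "side" or "wrist"; returns a dict with "image" (480x640x3 uint8, red, green, blue), "z_map" (480x640 float32, m along the optical axis (not along the pixel's ray), 0 where there is no reading), "fov_y" (degrees; the focal length in pixels is half the picture's height over the tangent of half this angle, whatever the lens; pixels are square), "cx", "cy" (the principal point, pixels), "D" ([k1, k2, p1, p2, k3] as OpenCV has them; the pictures are not rectified), "pose" (4x4, takes a point from camera to world coordinates); the wrist camera has in their place "T_tool_cam" (4x4, takes a point from camera to tool coordinates, whose origin is the TCP and whose axes are the tool frame's). Camera axes: x right, y down, z forward; pixel columns grow to the right and rows downward; lengths in m; the calibration is good to about 2 mm. A picture is of the moment at which its call begins: read the wrist's pose just before it.
- r.close_job(): hands the job in, once; it reports no verdict.
The state is a dict: "t": time; "joint_pos": joint angles; "qvel": joint speeds; "effort": joint torques, N m; "tool_pos": TCP position; "ee_rot": TCP orientation; "wrist_force": force on the tool from outside, world axes, zero at the start; "ft_torque": the same for the moment, N m; "finger_gap": finger opening in m.
Only numpy, scipy, OpenCV 4.12 (cv2) and the standard library are available. Lean on these libraries where they do the work, as an engineer would, in place of code of your own. Each camera call takes 0.05 s, during which the arm holds its last target.

## Working session

There is one attempt and no reset: what is moved stays moved. The work goes in short steps, Python scripts to look and compute and a tool call to move; the robot and the scene stay as the last step left them, time stands still between calls to the robot, and variables do not carry over. Pictures are saved under pics/ and viewed, and the job is handed in when it is done.

Besides the shell and the picture viewer there is one more tool, called after "Call:" by a JSON object that holds its "api" and its "payload". carry_out: Moves the arm, as the interface text tells. Its arguments: {"type":"object","properties":{"commands":{"type":"array","items":{"type":"number"}}},"required":["commands"]}

```bash
ls; mkdir -p pics
cat > h.py <<'E'
import numpy as np, cv2
from scipy.spatial.transform import Rotation as R
from bench import get_state, imaging, r
def T_tool(s=None):
    s=s or get_state(); T=np.eye(4); T[:3,:3]=R.from_euler('xyz',s['ee_rot']).as_matrix(); T[:3,3]=s['tool_pos']; return T
def cam(name):
    s=get_state(); c=imaging.camera(name)
    c['P']=c['pose'] if 'pose' in c else T_tool(s)@c['T_tool_cam']
    c['P']=np.array(c['P']); f=240/np.tan(np.radians(c['fov_y'])/2)
    c['K']=np.array([[f,0,c['cx']],[0,f,c['cy']],[0,0,1]]); c['D']=np.array(c['D'],float); return c
def save(c,fn,crop=None,scale=1):
    im=c['image'][:,:,::-1]
    if crop: x0,y0,x1,y1=crop; im=im[y0:y1,x0:x1]
    if scale!=1: im=cv2.resize(im,None,fx=scale,fy=scale,interpolation=cv2.INTER_CUBIC)
    cv2.imwrite(fn,im)
def cloud(c):
    u,v=np.meshgrid(np.arange(640),np.arange(480))
    p=cv2.undistortPoints(np.stack([u,v],-1).reshape(-1,1,2).astype(float),c['K'],c['D']).reshape(480,640,2)
    z=c['z_map'][...,None]; X=np.concatenate([p*z,z],-1)
    W=X@c['P'][:3,:3].T+c['P'][:3,3]; W[c['z_map']==0]=np.nan; return W
def proj(c,pts):
    Ti=np.linalg.inv(c['P']); q=np.atleast_2d(pts)@Ti[:3,:3].T+Ti[:3,3]
    return cv2.projectPoints(q.reshape(-1,1,3),np.zeros(3),np.zeros(3),c['K'],c['D'])[0].reshape(-1,2)
def ray_z(c,uv,z):
    p=cv2.undistortPoints(np.array(uv,float).reshape(-1,1,2),c['K'],c['D']).reshape(-1,2)
    d=np.c_[p,np.ones(len(p))]@c['P'][:3,:3].T; o=c['P'][:3,3]
    return o+d*((z-o[2])/d[:,2])[:,None]
E
python3 - <<'E'
from h import *
print(get_state())
for n in ['scene','side','wrist']:
    c=cam(n); save(c,f'pics/{n}0.png'); np.savez(f'{n}0.npz',**c); print(n,c['P'].round(3),c['K'],c['D'])
E
```

```text
pics
{'t': 0.0, 'joint_pos': array([-1.24560428e+00,  3.00526371e-01,  1.52161026e+00, -1.50433412e-05,
        1.32068612e+00, -6.65826426e-02]), 'qvel': array([-9.79363388e-05,  1.32976981e-04, -1.14202059e-04,  3.58751281e-04,
       -1.56663988e-03, -3.87186002e-04]), 'effort': array([-7.27088900e-04, -5.43499303e+01, -3.61788476e+01, -6.58682666e-05,
        4.02908219e-03,  3.50647383e-05]), 'tool_pos': array([ 0.20993941, -0.50811999,  0.24967864]), 'ee_rot': array([3.08685457, 1.56956614, 1.90783666]), 'wrist_force': array([ 0.82960674, -0.09182431,  0.12186945]), 'ft_torque': array([0.00214574, 0.06520747, 0.03710493]), 'finger_gap': 0.08525650777530387}
scene [[ 0.314  0.579 -0.753  1.428]
 [ 0.949 -0.209  0.235 -0.468]
 [-0.021 -0.788 -0.615  0.844]
 [ 0.     0.     0.     1.   ]] [[498.43506546   0.         317.69457697]
 [  0.         498.43506546 230.67956638]
 [  0.           0.           1.        ]] [0.0203528 0.        0.        0.        0.       ]
side [[-0.944 -0.158  0.291  0.217]
 [-0.33   0.505 -0.797  0.71 ]
 [-0.021 -0.848 -0.529  0.698]
 [ 0.     0.     0.     1.   ]] [[580.12085148   0.         309.69118636]
 [  0.         580.12085148 231.67140037]
 [  0.           0.           1.        ]] [-0.17937262  0.          0.          0.          0.        ]
wrist [[ 0.382 -0.885 -0.268  0.279]
 [-0.924 -0.366 -0.11  -0.479]
 [-0.001  0.289 -0.957  0.374]
 [ 0.     0.     0.     1.   ]] [[342.04187931   0.         319.08429467]
 [  0.         342.04187931 232.61543824]
 [  0.           0.           1.        ]] [-0.01619632  0.          0.          0.          0.        ]
```

View pics/scene0.png

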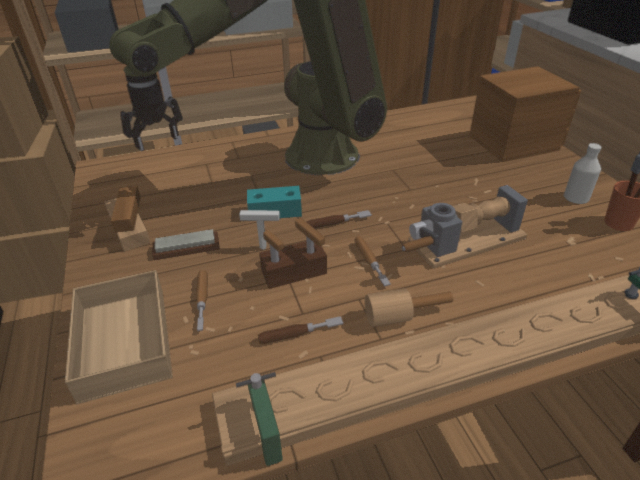

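View pics/side0.png

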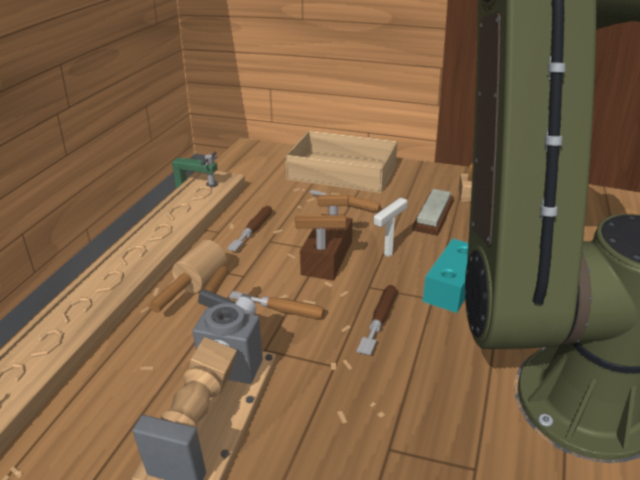

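View pics/wrist0.png

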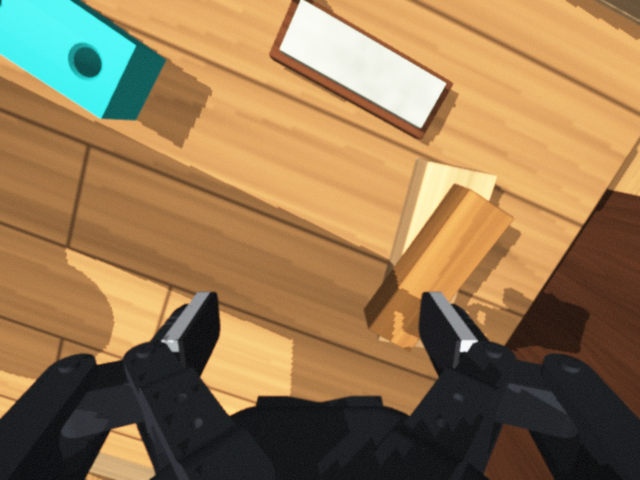

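The scene view shows the cradle head at (441,225), with its crank toward (415,240). The dark key block is at (293,262) with wooden cross-bars at (310,236) and (278,245). A white look-alike key stands at (260,225), and the turquoise block is at (274,203). Next I'll measure these with the point clouds.

Run:
```python
from h import *
g=0.001
clouds=[]
for n in ['scene','side']:
    c=dict(np.load(n+'0.npz')); W=cloud(c)
    save(c,f'pics/{n}_crop.png',(230,170,540,330) if n=='scene' else (170,170,470,400),2.5)
    clouds.append((W.reshape(-1,3),c['image'].reshape(-1,3)))
    pts={'scene':[(310,236),(278,245),(293,275),(262,214),(441,208),(512,195),(417,230),(420,243)],'side':[(322,221),(335,200),(325,250),(227,315),(245,303),(215,300),(170,440)]}[n]
    for u,v in pts: print(n,(u,v),W[v,u].round(3),c['image'][v,u])
# topdown height map
P=np.vstack([a for a,_ in clouds]);C=np.vstack([b for _,b in clouds])
ok=np.isfinite(P[:,0])&(P[:,2]>-.02)&(P[:,2]<.2); P=P[ok];C=C[ok]
# image: x forward up, y left
s=1000; x0,x1,y0,y1=.2,.8,-.5,.3
H=np.zeros((600,800,3),np.uint8);o=np.argsort(P[:,2])
r_=((x1-P[o,0])*s).astype(int);c_=((y1-P[o,1])*s).astype(int)
m=(r_>=0)&(r_<600)&(c_>=0)&(c_<800)
Co=C[o][:,::-1]
for dr in(0,1):
  for dc in (0,1):
    H[np.clip(r_[m]+dr,0,599),np.clip(c_[m]+dc,0,799)]=Co[m]
for k in range(0,800,100): cv2.line(H,(k,0),(k,599),(0,255,255),1); cv2.putText(H,f'{y1-k/s:.1f}',(k,10),0,.4,(255,255,255))
for k in range(0,600,100): cv2.line(H,(0,k),(799,k),(0,255,255),1); cv2.putText(H,f'{x1-k/s:.1f}',(0,k+10),0,.4,(255,255,255))
cv2.imwrite('pics/top0.png',H)
```

```text
scene (310, 236) [ 0.548 -0.212  0.115] [76 57 43]
scene (278, 245) [ 0.567 -0.294  0.125] [103  78  55]
scene (293, 275) [ 0.568 -0.264  0.023] [65 46 37]
scene (262, 214) [ 0.427 -0.299  0.117] [162 161 160]
scene (441, 208) [0.568 0.12  0.128] [57 54 54]
scene (512, 195) [0.568 0.324 0.119] [ 98  98 103]
scene (417, 230) [0.589 0.047 0.094] [127 124 128]
scene (420, 243) [0.655 0.019 0.111] [108  79  56]
side (322, 221) [ 0.524 -0.201  0.123] [139  99  62]
side (335, 200) [ 0.525 -0.29   0.122] [140 100  62]
side (325, 250) [ 0.515 -0.192  0.063] [97 64 44]
side (227, 315) [0.575 0.11  0.123] [71 70 71]
side (245, 303) [0.572 0.054 0.105] [188 188 192]
side (215, 300) [0.62  0.066 0.108] [85 86 88]
side (170, 440) [0.541 0.346 0.118] [125 131 136]
```

View pics/top0.png

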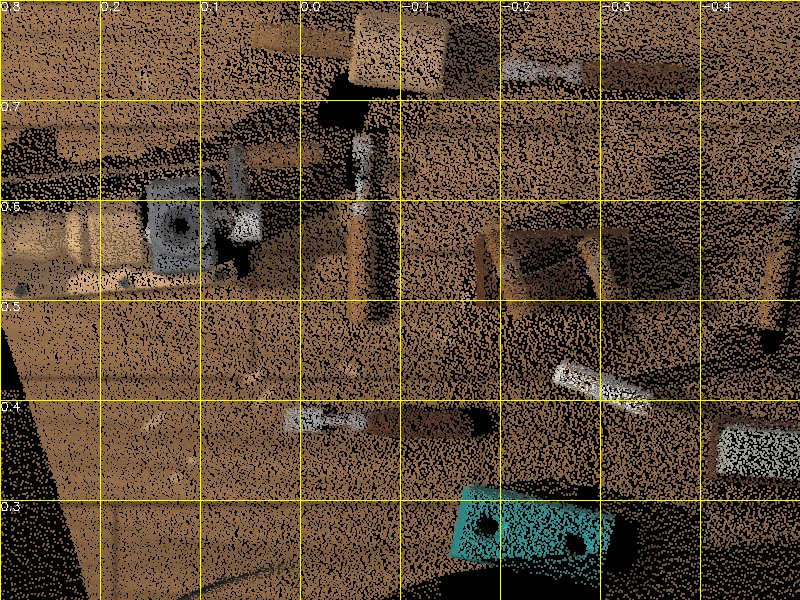

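View pics/scene_crop.png

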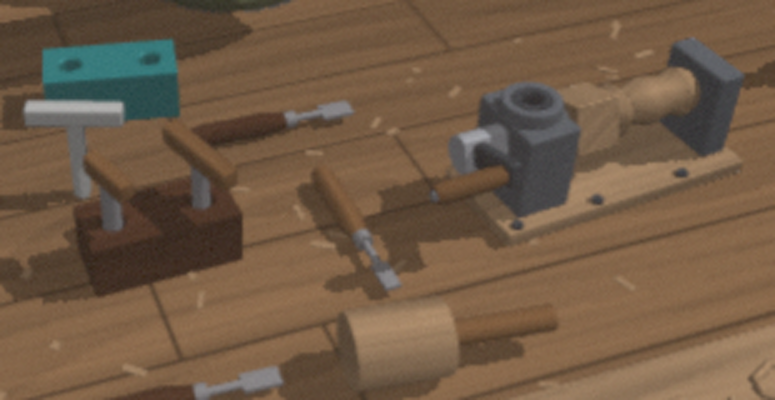

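View pics/side_crop.png

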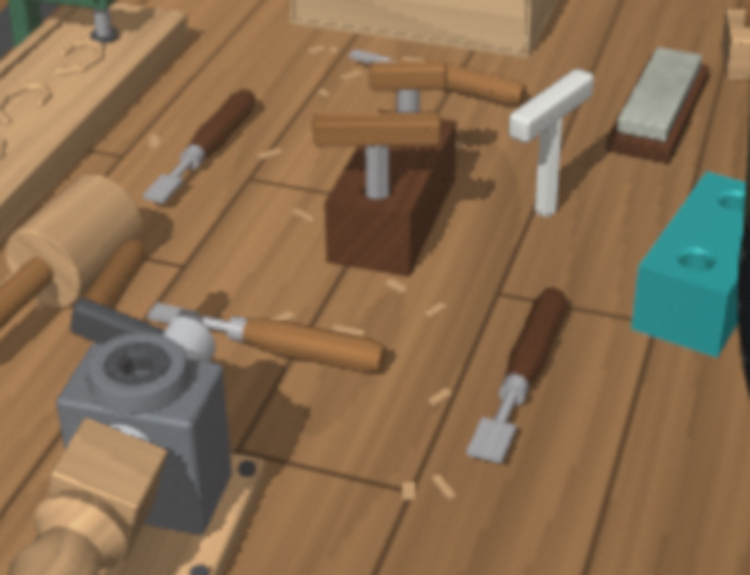

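Run:
```python
from h import *
T=T_tool(); print(T.round(4)); print(np.degrees(np.arctan2(T[1,2],T[0,2])))
for n in ['scene','side']:
    c=dict(np.load(n+'0.npz')); W=cloud(c); I=c['image'].astype(int)
    # boss top ring
    m=(abs(W[...,2]-.130)<.004)&(abs(W[...,0]-.57)<.06)&(abs(W[...,1]-.12)<.06)
    p=W[m]; print(n,'boss',len(p),np.nanmin(p,0),np.nanmax(p,0),p.mean(0))
    m=(abs(W[...,2]-.115)<.004)&(abs(W[...,0]-.57)<.07)&(abs(W[...,1]-.12)<.06)
    p=W[m]; print(n,'head top',len(p),np.nanmin(p,0),np.nanmax(p,0)); 
    if len(p)>5: print(cv2.minAreaRect(p[:,:2].astype(np.float32)))
    # handle
    m=(abs(W[...,0]-.645)<.04)&(W[...,1]<.04)&(W[...,1]>-.06)&(W[...,2]>.06)&(W[...,2]<.2)
    p=W[m]; print('handle',len(p),np.nanmin(p,0),np.nanmax(p,0),np.nanmean(p,0))
    for yc in (-.2,-.285):
        m=(abs(W[...,0]-.545)<.08)&(abs(W[...,1]-yc)<.05)&(W[...,2]>.105)&(W[...,2]<.14)
        p=W[m]; print('bar',len(p),np.nanmin(p,0),np.nanmax(p,0),cv2.minAreaRect(p[:,:2].astype(np.float32)))
    m=(abs(W[...,2]-.06)<.004)&(abs(W[...,0]-.545)<.08)&(abs(W[...,1]+.25)<.12)
    p=W[m]; print('block',cv2.minAreaRect(p[:,:2].astype(np.float32)))
```

```text
[[-3.000e-04  9.242e-01  3.819e-01  2.100e-01]
 [ 8.000e-04  3.819e-01 -9.242e-01 -5.082e-01]
 [-1.000e+00  1.000e-04 -9.000e-04  2.498e-01]
 [ 0.000e+00  0.000e+00  0.000e+00  1.000e+00]]
-67.55105715215255
scene boss 278 [0.54431683 0.08648889 0.12604502] [0.60680117 0.14747266 0.13346301] [0.57797263 0.11656944 0.12972058]
scene head top 320 [0.53402282 0.06094129 0.11107248] [0.63802968 0.17977504 0.11888262]
((0.596371591091156, 0.1225973516702652), (0.1036284863948822, 0.1135464683175087), 73.365966796875)
handle 241 [ 0.6362792  -0.0228051   0.09438619] [0.66045601 0.03978505 0.11871909] [0.65144297 0.00759377 0.1088494 ]
bar 372 [ 0.48290549 -0.23284858  0.10645706] [ 0.58213297 -0.18550458  0.13013061] ((0.532909095287323, -0.2091306447982788), (0.10157230496406555, 0.02244730480015278), 17.22455596923828)
bar 236 [ 0.50159158 -0.31679825  0.10515358] [ 0.5675706  -0.28131086  0.12972676] ((0.5357232093811035, -0.29998812079429626), (0.06657962501049042, 0.020777642726898193), 21.05369758605957)
block ((0.5322903394699097, -0.2543831765651703), (0.07677264511585236, 0.150626
[... 264 characters left out ...]
.11379913985729218), (0.09596826881170273, 0.13645239174365997), 16.342010498046875)
handle 285 [ 0.63158307 -0.02154414  0.10031805] [0.65422352 0.03972036 0.11763235] [0.64047958 0.01164618 0.11186263]
bar 665 [ 0.48131261 -0.23031186  0.10503649] [ 0.57802075 -0.18191358  0.13039436] ((0.5293806195259094, -0.2056371569633484), (0.09781914204359055, 0.023746170103549957), 19.440841674804688)
bar 371 [ 0.50093567 -0.3137817   0.1052846 ] [ 0.56202992 -0.27716943  0.13076248] ((0.5317893624305725, -0.2974729537963867), (0.06302936375141144, 0.022559288889169693), 22.760719299316406)
block ((0.5314788818359375, -0.2518770098686218), (0.07228881865739822, 0.154709130525589), 1.449428677558899)
```

Call:
{"api": "carry_out", "payload": {"commands": [0, 0, 0.084, 0.027, 0.0375, 0.004, 1, 0, 0, 0.084, 0.027, 0.0375, 0.004, 1, 0, 0, 0.084, 0.027, 0.0375, 0.004, 1, 0, 0, 0.084, 0.027, 0.0375, 0.004, 1, 0, 0, 0.084, 0.027, 0.0375, 0.004, 1, 0, 0, 0.084, 0.027, 0.0375, 0.004, 1, 0, 0, 0.084, 0.027, 0.0375, 0.004, 1, 0, 0, 0.084, 0.027, 0.0375, 0.004, 1, 0, 0, 0.084, 0.027, 0.0375, 0.004, 1, 0, 0, 0.084, 0.027, 0.0375, 0.004, 1, 0, 0, 0.084, 0.027, 0.0375, 0.004, 1, 0, 0, 0.084, 0.027, 0.0375, 0.004, 1]}}

```text
t: 1.35
tool_pos: [0.5348, -0.0565, 0.2984]
ee_rot: [-3.092, 1.571, 3.023]
wrist_force: [0.6, -1.9, 0.7]
finger_gap: 0.0854
```

Call:
{"api": "carry_out", "payload": {"commands": [0, 0, 0.085, 0.027, 0.0375, 0, 1, 0, 0, 0.085, 0.027, 0.0375, 0, 1, 0, 0, 0, 0, 0, 0, 1, 0, 0, 0, 0, 0, 0, 1]}}

```text
t: 1.75
tool_pos: [0.588, 0.0173, 0.2975]
ee_rot: [-3.053, 1.569, -3.053]
wrist_force: [0.4, -0.1, 0.7]
finger_gap: 0.0856
```

Run:
```python
from h import *
s=get_state(); T=T_tool(); print(s['t'],T.round(4),s['joint_pos'].round(3),s['wrist_force'])
c=cam('wrist'); np.savez('w1.npz',**c); save(c,'pics/w1.png'); print(c['P'].round(3))
```

```text
1.75 [[-1.400e-03  0.000e+00  1.000e+00  5.880e-01]
 [-1.000e-04  1.000e+00 -0.000e+00  1.730e-02]
 [-1.000e+00 -1.000e-04 -1.400e-03  2.975e-01]
 [ 0.000e+00  0.000e+00  0.000e+00  1.000e+00]] [-0.033  0.357  1.336 -0.     1.45  -0.033] [ 0.39583061 -0.11306788  0.70820814]
[[ 1.     0.001 -0.001  0.588]
 [ 0.    -0.957 -0.29   0.092]
 [-0.001  0.29  -0.957  0.422]
 [ 0.     0.     0.     1.   ]]
```

View pics/w1.png

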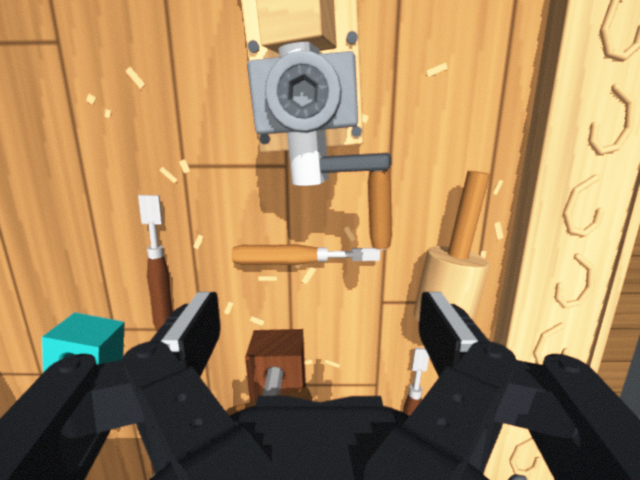

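The wrist view shows the boss at (303,90) with the hexagonal socket inside it. The crank arm lies out to +x, with its end at (388,161), and the handle runs from (379,172) to (380,247). I'll fit these more closely.

Run:
```python
from h import *
c=dict(np.load('w1.npz')); W=cloud(c)
save(c,'pics/w1c.png',(220,20,420,260),3)
save(c,'pics/w1b.png',(255,45,355,135),8)
I=c['image'][...,::-1]
def stat(name,m):
    p=W[m]; print(name,len(p),p.min(0).round(4),p.max(0).round(4),p.mean(0).round(4)); return p
v,u=np.mgrid[0:480,0:640]
reg=(u>240)&(u<370)&(v>30)&(v<150)
p=stat('boss',reg&(abs(W[...,2]-.13)<.005))
e=cv2.fitEllipse(cv2.convexHull(p[:,:2].astype(np.float32))); print(e)
p=stat('headtop',reg&(abs(W[...,2]-.115)<.003)); print(cv2.minAreaRect(p[:,:2].astype(np.float32)))
reg=(u>362)&(u<400)&(v>172)&(v<252)&(W[...,2]>.06)
p=stat('handle',reg); print(cv2.minAreaRect(p[:,:2].astype(np.float32)))
reg=(u>325)&(u<395)&(v>150)&(v<172)&(W[...,2]>.06)
p=stat('arm',reg); print(cv2.minAreaRect(p[:,:2].astype(np.float32)))
for uu,vv in [(254,45),(351,38),(264,138),(356,131)]: print(W[vv,uu].round(4), ray_z(c,[(uu,vv)],.018).round(4))
```

```text
boss 4254 [0.5457 0.0906 0.125 ] [0.6059 0.151  0.1334] [0.5755 0.1214 0.1303]
((0.5754757523536682, 0.12072236835956573), (0.06014326587319374, 0.06057498976588249), 60.05080032348633)
headtop 3861 [0.5288 0.0888 0.112 ] [0.6218 0.1682 0.118 ] [0.5755 0.1236 0.1153]
((0.5744723081588745, 0.12948794662952423), (0.08959852159023285, 0.07894182205200195), 4.77955436706543)
handle 1714 [ 0.6335 -0.0198  0.0992] [0.6585 0.0545 0.1164] [0.6449 0.02   0.112 ]
((0.6462507843971252, 0.017568988725543022), (0.02151070535182953, 0.07454808056354523), 4.936187267303467)
arm 1138 [0.5946 0.0548 0.0727] [0.6539 0.0719 0.1202] [0.6235 0.0635 0.1093]
((0.6242801547050476, 0.0632484182715416), (0.05940401554107666, 0.016865264624357224), 0.48367002606391907)
[0.52   0.1769 0.0235] [[0.519 0.178 0.018]]
[0.6215 0.1836 0.0224] [[0.6219 0.1847 0.018 ]]
[0.526  0.0825 0.0217] [[0.5254 0.0824 0.018 ]]
[0.6297 0.0901 0.0216] [[0.63   0.0901 0.018 ]]
```

View pics/w1c.png

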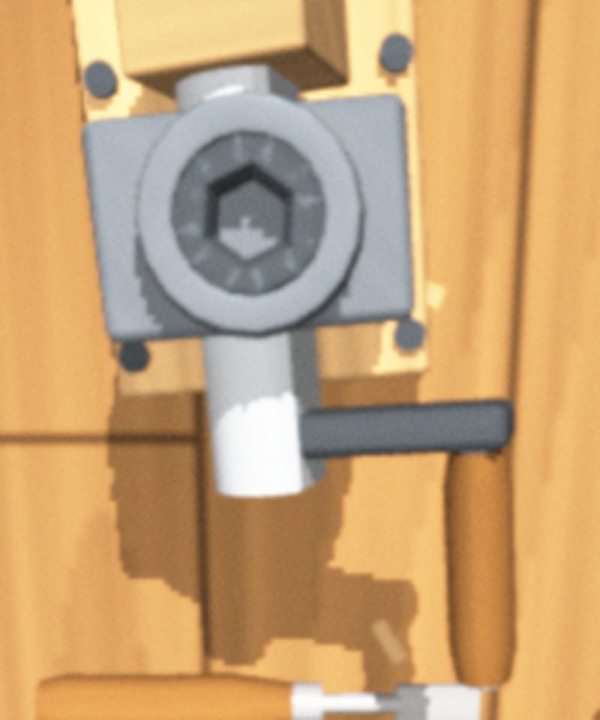

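View pics/w1b.png

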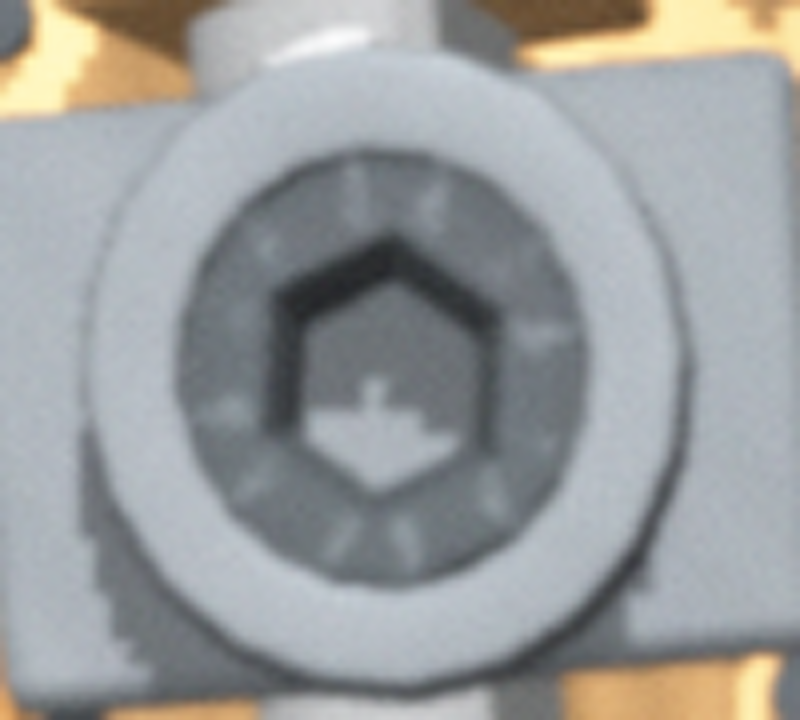

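Call:
{"api": "carry_out", "payload": {"commands": [0, 0, 0.015, 0.0285, 0, 0, 1, 0, 0, 0.015, 0.0285, 0, -0.02, 1, 0, 0, 0.015, 0, 0, -0.043, 1, 0, 0, 0.015, 0, 0, -0.043, 1, 0, 0, 0.015, 0, 0, -0.043, 1, 0, 0, 0, 0, 0, -0.0435, 1, 0, 0, 0, 0, 0, 0, 1, 0, 0, 0, 0, 0, 0, 0, 0, 0, 0, 0, 0, 0, 0, 0, 0, 0, 0, 0, 0, 0, 0, 0, 0, 0, 0, 0, 0]}}

```text
t: 2.9
tool_pos: [0.6456, 0.0166, 0.1075]
ee_rot: [-0.103, 1.568, -0.029]
wrist_force: [0.0, 0.5, -0.1]
finger_gap: 0.028
```

Run:
```python
from h import *
s=get_state(); T=T_tool(); print(s['t'],T.round(4),s['joint_pos'].round(3),s['wrist_force'],s['finger_gap'])
c=cam('wrist'); np.savez('w2.npz',**c); save(c,'pics/w2.png')
```

```text
2.9 [[ 2.400e-03 -7.380e-02  9.973e-01  6.456e-01]
 [-1.000e-04  9.973e-01  7.380e-02  1.660e-02]
 [-1.000e+00 -3.000e-04  2.400e-03  1.075e-01]
 [ 0.000e+00  0.000e+00  0.000e+00  1.000e+00]] [-0.031  0.648  1.36   0.     1.132 -0.105] [ 0.03830941  0.49206262 -0.09117336] 0.0280438384045428
```

View pics/w2.png

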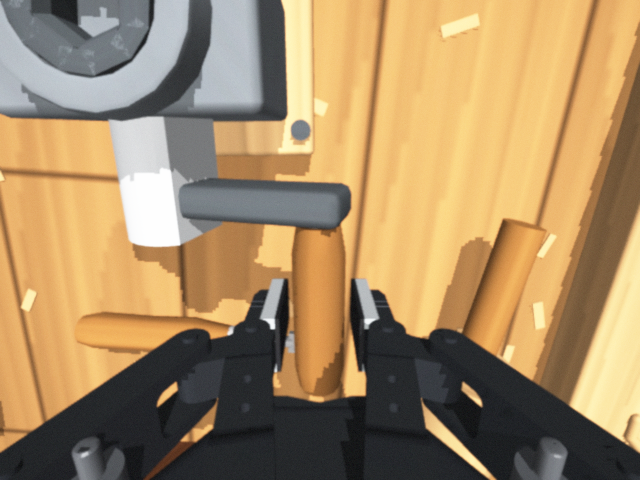

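The handle is centred between the pads at about (320,310), so I'll finish closing on it.

Call:
{"api": "carry_out", "payload": {"commands": [0, 0, 0, 0, 0, 0, 0, 0, 0, 0, 0, 0, 0, 0, 0, 0, 0, 0, 0, 0, 0]}}

```text
t: 3.25
tool_pos: [0.6456, 0.0167, 0.1065]
ee_rot: [-0.115, 1.569, -0.041]
wrist_force: [4.1, -0.8, 4.8]
finger_gap: 0.02
```

Run:
```python
from h import *
s=get_state(); T=T_tool(); print(s['t'],T[:3,3].round(4),s['wrist_force'],s['finger_gap'])
c=dict(np.load('w2.npz')); W=cloud(c)
u,v=np.meshgrid(np.arange(640),np.arange(480))
m=(u>293)&(u<345)&(v>235)&(v<330)&(W[...,2]>.07); p=W[m]
# cylinder top & centre
print(len(p),np.percentile(p[:,2],98),cv2.minAreaRect(p[:,:2].astype(np.float32)))
m=(u>180)&(u<348)&(v>180)&(v<222)&(W[...,2]>.07); p=W[m]; print('arm top',p.mean(0),len(p))
# arm slope: fit z vs x on top face
a=p[p[:,2]>.08]; print(np.polyfit(a[:,0],a[:,2],1))
# boss
m=(W[...,2]>.126)&(W[...,2]<.134)&(u<230)&(v<110); print(W[m].mean(0),m.sum())
```

```text
3.25 [0.6456 0.0167 0.1065] [ 4.14541837 -0.80376221  4.8474083 ] 0.019964695087058466
4753 0.11525543092643895 ((0.6443614959716797, 0.03282531723380089), (0.020959923043847084, 0.04310455173254013), 5.4197096824646)
arm top [0.62134807 0.06447881 0.10848487] 6732
[ 0.23835243 -0.03958537]
[0.57944303 0.10653649 0.1302115 ] 16817
```

Call:
{"api": "carry_out", "payload": {"commands": [0, 0, 0, -0.003, -0.0002, 0.0077, 0, 0, 0, 0, -0.0039, -0.0003, 0.0072, 0, 0, 0, 0, -0.0048, -0.0004, 0.0067, 0, 0, 0, 0, -0.0055, -0.0004, 0.006, 0, 0, 0, 0, -0.0063, -0.0005, 0.0053, 0, 0, 0, 0, -0.007, -0.0005, 0.0045, 0, 0, 0, 0, -0.0074, -0.0005, 0.0035, 0, 0, 0, 0, -0.0078, -0.0006, 0.0025, 0, 0, 0, 0, -0.0081, -0.0006, 0.0016, 0, 0, 0, 0, -0.0082, -0.0006, 0.0005, 0, 0, 0, 0, 0, 0, 0, 0, 0, 0, 0, 0, 0, 0, 0]}}

```text
t: 4.45
tool_pos: [0.5838, 0.0117, 0.1539]
ee_rot: [-0.252, 1.567, -0.178]
wrist_force: [-4.6, -2.6, 22.1]
finger_gap: 0.0204
```

Run:
```python
from h import *
s=get_state(); T=T_tool(); print(s['t'],T.round(4),s['wrist_force'],s['finger_gap'])
for n in ['scene','side','wrist']:
    c=cam(n); np.savez(n+'3.npz',**c)
    if n=='wrist': save(c,'pics/w3.png')
    elif n=='scene': save(c,'pics/s3.png',(370,150,530,270),5)
    else: save(c,'pics/d3.png',(120,230,320,400),4)
```

```text
4.45 [[ 3.700e-03 -7.380e-02  9.973e-01  5.838e-01]
 [-7.000e-04  9.973e-01  7.380e-02  1.170e-02]
 [-1.000e+00 -9.000e-04  3.700e-03  1.539e-01]
 [ 0.000e+00  0.000e+00  0.000e+00  1.000e+00]] [-4.61611325 -2.64485097 22.08048111] 0.0203569659828636
```

View pics/w3.png

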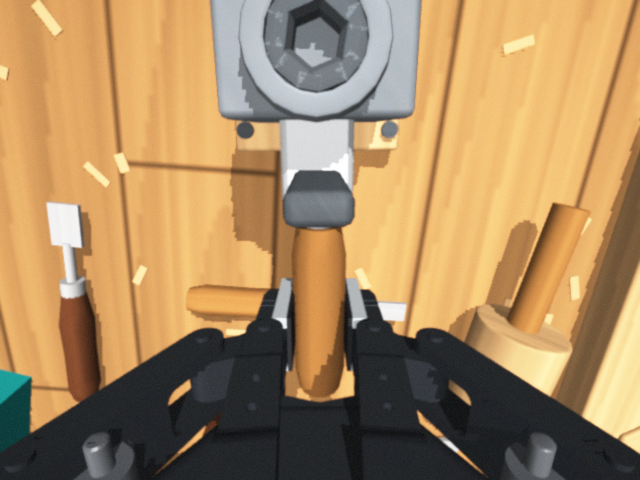

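View pics/d3.png

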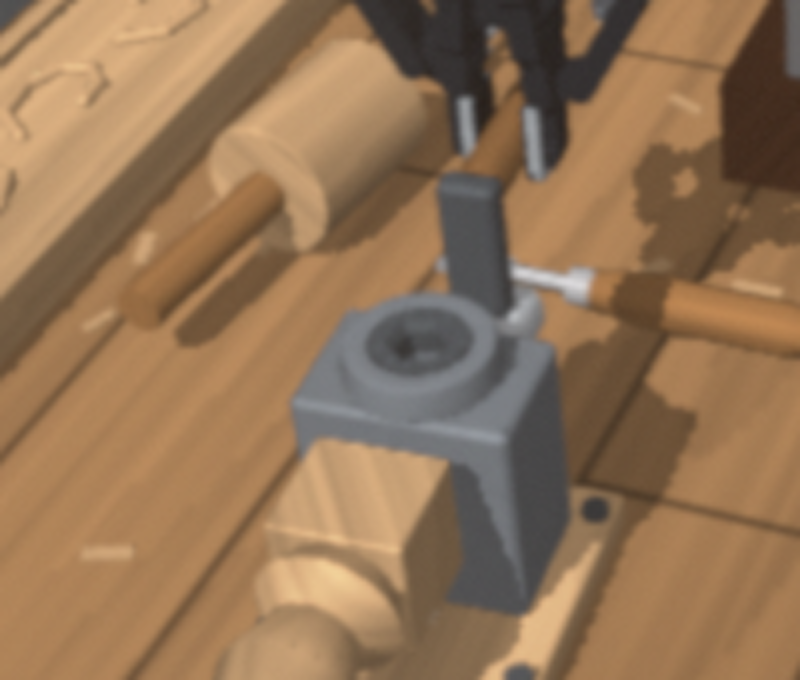

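Run:
```python
from h import *
c=dict(np.load('wrist3.npz')); W=cloud(c)
u,v=np.meshgrid(np.arange(640),np.arange(480))
def fr(p,yaw):  # into cradle frame
    d=p[:,:2]-np.array([.5755,.121]); a=np.radians(yaw); return np.c_[d@[np.cos(a),np.sin(a)],d@[-np.sin(a),np.cos(a)],p[:,2]]
m=(u>270)&(u<370)&(v>160)&(v<235)&(W[...,2]>.135); p=W[m]
for y in(4,4.3,4.6):
    q=fr(p,y); print('arm',q.min(0).round(4),q.max(0).round(4),((q.min(0)+q.max(0))/2).round(4))
print(cv2.minAreaRect(p[p[:,2]>.15][:,:2].astype(np.float32)))
m=(u>285)&(u<350)&(v>228)&(v<290)&(W[...,2]>.13); p=W[m];q=fr(p,4.3); print('handle',q.min(0).round(4),q.max(0).round(4))
m=(u>200)&(u<430)&(v<120)&(abs(W[...,2]-.115)<.004);p=W[m];print('headtop',cv2.minAreaRect(p[:,:2].astype(np.float32)));q=fr(p,4.3);print(q.min(0).round(4),q.max(0).round(4))
m=(u>200)&(u<430)&(v<125)&(abs(W[...,2]-.130)<.004);p=W[m];q=fr(p,4.3);print('boss',q.min(0).round(4),q.max(0).round(4))
m=(u>275)&(u<360)&(v>120)&(v<165)&(abs(W[...,2]-.100)<.012);p=W[m];q=fr(p,4.3);print('shaft',len(q),q.min(0).round(4),q.max(0).round(4),np.polyfit(q[:,0],q[:,2],1))
```

```text
arm [-0.0122 -0.0734  0.135 ] [ 0.0139 -0.0547  0.164 ] [ 0.0008 -0.0641  0.1495]
arm [-0.0125 -0.0734  0.135 ] [ 0.0135 -0.0547  0.164 ] [ 0.0005 -0.0641  0.1495]
arm [-0.0129 -0.0733  0.135 ] [ 0.0132 -0.0548  0.164 ] [ 0.0002 -0.064   0.1495]
((0.5808326601982117, 0.0571904219686985), (0.026110919192433357, 0.018525829538702965), 4.879508018493652)
handle [-0.0139 -0.0983  0.1387] [ 0.0138 -0.0696  0.1628]
headtop ((0.5754274129867554, 0.11446772515773773), (0.09035218507051468, 0.04807685688138008), 4.137527942657471)
[-0.0457 -0.0305  0.1111] [0.0446 0.0177 0.119 ]
boss [-0.0309 -0.0308  0.126 ] [0.0293 0.0126 0.1331]
shaft 3208 [-0.0199 -0.0529  0.088 ] [ 0.0195 -0.0308  0.1002] [-0.0041086   0.09755796]
```

Call:
{"api": "carry_out", "payload": {"commands": [0, 0, 0, 0, 0, 0, 1, 0, 0, 0, 0, 0, 0, 1, 0, 0, 0, 0, 0, 0, 1, 0, 0, 0, 0, 0, 0, 1, 0, 0, 0, 0, 0, 0.03, 1, 0, 0, 0, 0, 0, 0.04, 1, 0, 0, 0, 0, 0, 0.04, 1, 0, 0, 0, -0.001, 0.03, 0.03, 1, 0, 0, 0, -0.002, 0.045, 0, 1, 0, 0, 0, -0.003, 0.04, 0, 1, 0, 0, 0, 0, 0, 0, 1, 0, 0, 0, 0, 0, 0, 1]}}

```text
t: 5.8
tool_pos: [0.5768, 0.1277, 0.2909]
ee_rot: [-2.848, 1.57, -2.773]
wrist_force: [0.2, 0.1, 0.5]
finger_gap: 0.0853
```

Run:
```python
from h import *
s=get_state(); T=T_tool(); print(s['t'],T.round(4),s['wrist_force'],s['finger_gap'])
c=cam('wrist'); np.savez('w4.npz',**c); save(c,'pics/w4.png'); save(c,'pics/w4b.png',(270,180,370,270),8)
c=cam('side'); save(c,'pics/d4.png',(120,230,320,400),4)
```

```text
5.8 [[-7.000e-04 -7.550e-02  9.971e-01  5.768e-01]
 [-3.000e-04  9.971e-01  7.550e-02  1.277e-01]
 [-1.000e+00 -2.000e-04 -7.000e-04  2.909e-01]
 [ 0.000e+00  0.000e+00  0.000e+00  1.000e+00]] [0.18455483 0.07790811 0.5034866 ] 0.08530998581474937
```

View pics/w4.png

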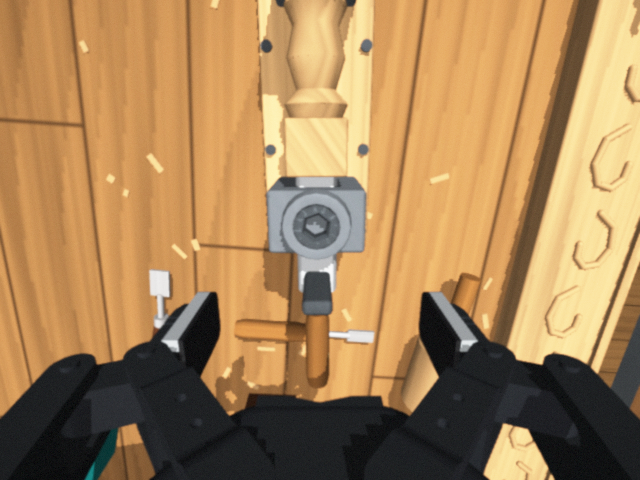

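View pics/w4b.png

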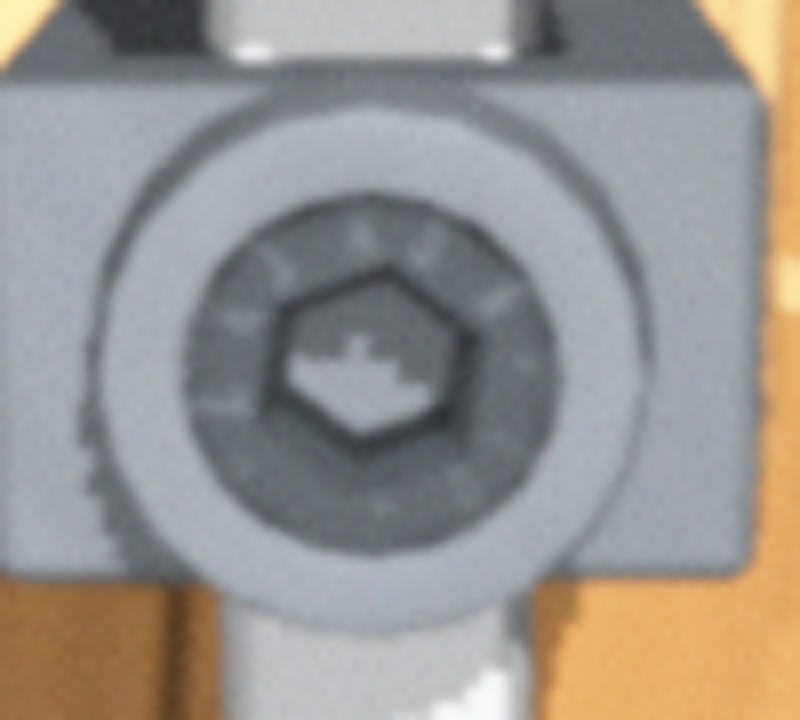

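View pics/d4.png

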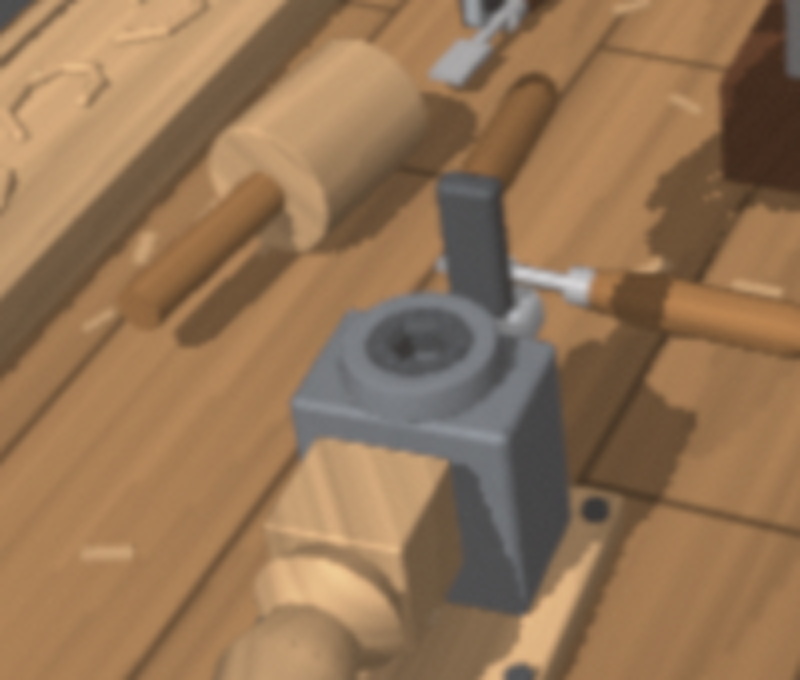

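Run:
```python
from h import *
from scipy.optimize import least_squares
def hexfit(fn,crop,pts,z):
    c=dict(np.load(fn)); uv=np.array(pts)/8.+np.array(crop)-.5+.06
    X=ray_z(c,uv,z)[:,:2]
    ctr=X.mean(0); a=np.degrees(np.arctan2(*(X-ctr)[:,::-1].T)); r_=np.linalg.norm(X-ctr,axis=1)
    # vertices at flat+30 mod 60
    d=((a-30+30)%60)-30
    e=np.angle(np.exp(1j*np.radians(6*(a-30))).mean())/6
    print(fn,z,ctr.round(4),'r',(r_*1e3).round(1),'flat ang',d.round(1),np.degrees(e).round(2))
for z in (.130,.126): hexfit('w4.npz',(270,180),[(388,268),(475,335),(455,410),(362,452),(268,412),(285,305)],z)
for z in (.130,.126,.11): hexfit('w1.npz',(255,45),[(390,238),(495,325),(490,455),(378,505),(270,440),(275,295)],z)
c=dict(np.load('w4.npz'));W=cloud(c)
u,v=np.meshgrid(np.arange(640),np.arange(480))
m=(u>270)&(u<370)&(v>175)&(v<262)&(abs(W[...,2]-.130)<.005);p=W[m];print('boss ellipse',cv2.fitEllipse(cv2.convexHull(p[:,:2].astype(np.float32))),np.median(p[:,2]))
m=(u>260)&(u<370)&(v>175)&(v<255)&(abs(W[...,2]-.115)<.004);p=W[m];print('head',cv2.minAreaRect(p[:,:2].astype(np.float32)))
def fr(p,yaw=4.3):
    d=p[:,:2]-np.array([.5755,.121]); a=np.radians(yaw); return np.c_[d@[np.cos(a),np.sin(a)],d@[-np.sin(a),np.cos(a)],p[:,2]]
m=(u>290)&(u<340)&(v>255)&(v<320)&(W[...,2]>.145);q=fr(W[m]);print('arm',q.min(0),q.max(0))
m=(u>290)&(u<345)&(v>253)&(v<275)&(abs(W[...,2]-.098)<.008);q=fr(W[m]);print('shaft',len(q),q.min(0),q.max(0),np.polyfit(q[:,0],q[:,2],1))
m=(u>290)&(u<345)&(v>312)&(v<390)&(W[...,2]>.13);q=fr(W[m]);print('handle',len(q),q.min(0),q.max(0),cv2.minAreaRect(W[m][:,:2].astype(np.float32)))
```

```text
w4.npz 0.13 [0.5751 0.1227] r [10.8 11.6 10.4 10.  12.6 11.4] flat ang [-4.8 -9.3  4.4 -2.1 -0.2 -0.9] -2.11
w4.npz 0.126 [0.5751 0.1216] r [11.  11.7 10.5 10.2 12.7 11.6] flat ang [-4.8 -9.3  4.4 -2.1 -0.2 -0.9] -2.11
w1.npz 0.13 [0.5751 0.1206] r [12.8 12.1 12.9 12.  12.8 13. ] flat ang [-3.8 -6.6 -4.4 -3.2 -2.8 -5.7] -4.41
w1.npz 0.126 [0.5749 0.121 ] r [12.9 12.3 13.  12.2 13.  13.2] flat ang [-3.8 -6.6 -4.4 -3.2 -2.8 -5.7] -4.41
w1.npz 0.11 [0.5741 0.1226] r [13.6 13.  13.7 12.8 13.7 13.9] flat ang [-3.8 -6.6 -4.4 -3.2 -2.8 -5.7] -4.41
boss ellipse ((0.5754010081291199, 0.12137208878993988), (0.06034155189990997, 0.06058242917060852), 31.055438995361328) 0.13043045456034794
head ((0.5750274658203125, 0.12714503705501556), (0.08998721837997437, 0.07133771479129791), 4.088473320007324)
arm [-0.01211552 -0.07833921  0.14519345] [ 0.01354774 -0.05396322  0.16311941]
shaft 665 [-0.01918577 -0.0617175   0.09007785] [ 0.01979325 -0.03784467  0.10595779] [-0.01779745  0.09789198]
handle 1735 [-0.01028894 -0.14502447  0.14827795] [ 0.01239198 -0.0652465   0.16331879] ((0.5848958492279053, 0.01627129688858986), (0.02267405390739441, 0.0797203779220581), 4.991866111755371)
```

The crank stands upright: the arm and handle centre are within about 1 mm of the screw's line and the flat looks level. The hex socket is centred near (0.575, 0.121), with its flats at about -4°. Next, the key.

Call:
{"api": "carry_out", "payload": {"commands": [0, 0, 0.14, -0.0035, -0.026, 0, 0.8, 0, 0, 0.14, -0.0035, -0.026, 0, 0.8, 0, 0, 0.14, -0.0035, -0.026, 0, 0.8, 0, 0, 0.14, -0.0035, -0.026, 0, 0.8, 0, 0, 0.14, -0.0035, -0.026, 0, 0.8, 0, 0, 0.14, -0.0035, -0.026, 0, 0.8, 0, 0, 0.14, -0.0035, -0.026, 0, 0.8, 0, 0, 0.14, -0.0035, -0.026, 0, 0.8, 0, 0, 0.14, -0.0035, -0.026, 0, 0.8, 0, 0, 0.14, -0.0035, -0.026, 0, 0.8, 0, 0, 0.14, -0.0035, -0.026, 0, 0.8, 0, 0, 0.14, -0.0035, -0.026, 0, 0.8]}}

```text
t: 7.1
tool_pos: [0.5343, -0.1871, 0.2913]
ee_rot: [2.172, 1.571, -2.353]
wrist_force: [-0.1, 0.3, 0.0]
finger_gap: 0.0685
```

Call:
{"api": "carry_out", "payload": {"commands": [0, 0, 0.135, -0.004, -0.0235, 0, 0.8, 0, 0, 0, 0, 0, 0, 0.8, 0, 0, 0, 0, 0, 0, 0.8]}}

```text
t: 7.4
tool_pos: [0.5305, -0.2093, 0.2911]
ee_rot: [0.453, 1.57, 2.338]
wrist_force: [0.0, -0.1, -0.5]
finger_gap: 0.0682
```

Run:
```python
from h import *
s=get_state(); T=T_tool(); print(s['t'],T.round(4),s['joint_pos'].round(3),s['wrist_force'],s['finger_gap'])
c=cam('wrist'); np.savez('w5.npz',**c); save(c,'pics/w5.png')
W=cloud(c); u,v=np.meshgrid(np.arange(640),np.arange(480))
I=c['image'].astype(int)
m=(abs(W[...,0]-.531)<.06)&(abs(W[...,1]+.2075)<.045)&(abs(W[...,2]-.126)<.006)
p=W[m]; print(len(p),cv2.minAreaRect(p[:,:2].astype(np.float32)),np.median(p[:,2]))
m=(abs(W[...,0]-.531)<.06)&(abs(W[...,1]+.298)<.04)&(abs(W[...,2]-.126)<.006)
p=W[m]; print(len(p),cv2.minAreaRect(p[:,:2].astype(np.float32)),np.median(p[:,2])) if len(p) else 0
m=(abs(W[...,0]-.531)<.06)&(abs(W[...,1]+.25)<.1)&(abs(W[...,2]-.06)<.005)
p=W[m]; print(len(p),cv2.minAreaRect(p[:,:2].astype(np.float32)),np.median(p[:,2])) if len(p) else 0
```

```text
7.4 [[-2.000e-04 -9.511e-01 -3.088e-01  5.305e-01]
 [ 3.000e-04 -3.088e-01  9.511e-01 -2.093e-01]
 [-1.000e+00  2.000e-04  3.000e-04  2.911e-01]
 [ 0.000e+00  0.000e+00  0.000e+00  1.000e+00]] [-0.44   0.318  1.402  0.     1.422 -2.325] [ 0.04737362 -0.05906559 -0.48007767] 0.06822131813930951
2493 ((0.5303084254264832, -0.20707476139068604), (0.09907793998718262, 0.020025882869958878), 18.462156295776367) 0.1263234122266324
1576 ((0.533335268497467, -0.2967945635318756), (0.06409652531147003, 0.01842062547802925), 19.644105911254883) 0.12625505133667259
6366 ((0.5322979092597961, -0.25193554162979126), (0.07064086943864822, 0.15045222640037537), 1.596848726272583) 0.06062292299229288
```

View pics/w5.png

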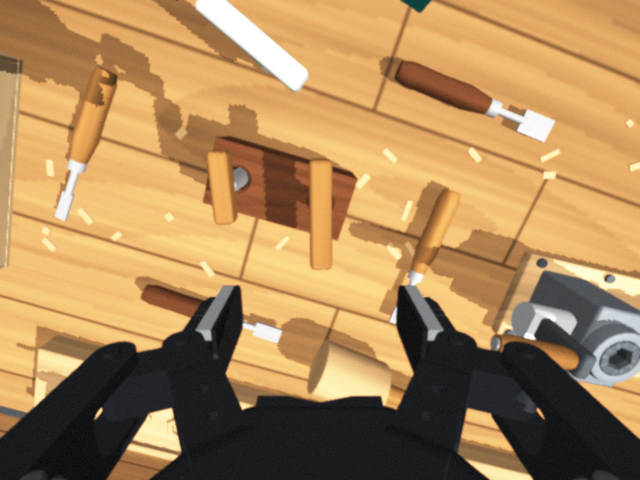

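The large bar measures 99 x 20 mm, centred at (0.5303, -0.2071), at 18.5° and 126 mm high, all as specified. I'll go down and grip it.

Call:
{"api": "carry_out", "payload": {"commands": [0, 0, 0.008, -0.0002, 0.0022, -0.035, 0.8, 0, 0, 0, 0, 0, -0.04, 0.8, 0, 0, 0, 0, 0, -0.04, 0.8, 0, 0, 0, 0, 0, -0.035, 0.8, 0, 0, 0, 0, 0, -0.025, 0.8, 0, 0, 0, 0, 0, 0, 0.8, 0, 0, 0, 0, 0, 0, 0, 0, 0, 0, 0, 0, 0, 0, 0, 0, 0, 0, 0, 0, 0, 0, 0, 0, 0, 0, 0, 0, 0, 0, 0, 0, 0, 0, 0]}}

```text
t: 8.55
tool_pos: [0.5315, -0.2066, 0.1178]
ee_rot: [-2.39, 1.568, -0.494]
wrist_force: [-0.7, -0.7, 6.9]
finger_gap: 0.019
```

Run:
```python
from h import *
s=get_state(); T=T_tool(); print(s['t'],T.round(4),s['wrist_force'],s['ft_torque'],s['finger_gap'])
c=cam('wrist'); np.savez('w6.npz',**c); save(c,'pics/w6.png')
```

```text
8.55 [[ 0.0027 -0.9473 -0.3203  0.5315]
 [-0.0014 -0.3203  0.9473 -0.2066]
 [-1.     -0.0021 -0.0022  0.1178]
 [ 0.      0.      0.      1.    ]] [-0.69920534 -0.72409329  6.90875069] [-0.16574098  0.04161661 -0.01603856] 0.018986566738611908
```

View pics/w6.png

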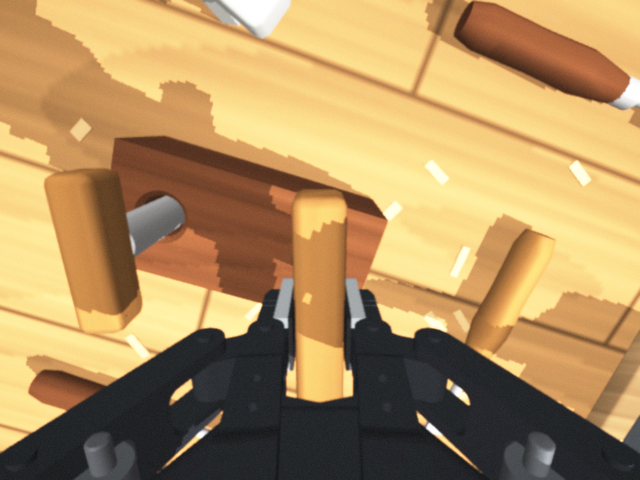

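Call:
{"api": "carry_out", "payload": {"commands": [0, 0, 0, 0, 0, 0.015, 0, 0, 0, 0, 0, 0, 0.03, 0, 0, 0, 0, 0, 0, 0.04, 0, 0, 0, 0, 0, 0, 0.045, 0, 0, 0, 0, 0, 0, 0.045, 0, 0, 0, 0, 0, 0, 0.025, 0, 0, 0, 0, 0, 0, 0, 0, 0, 0, 0, 0, 0, 0, 0]}}

```text
t: 9.4
tool_pos: [0.5305, -0.206, 0.3162]
ee_rot: [0.671, 1.571, 2.568]
wrist_force: [-1.2, -0.5, -3.0]
finger_gap: 0.0186
```

Run:
```python
from h import *
s=get_state(); T=T_tool(); print(s['t'],T.round(4),s['wrist_force'],s['ft_torque'],s['finger_gap'])
c=cam('wrist'); np.savez('w7.npz',**c); save(c,'pics/w7.png')
for f in ['w6','w7']:
    c=dict(np.load(f+'.npz')); P=np.linalg.inv(c['P'])
    W=cloud(c); Ti=np.array(c['T_tool_cam']);
    Q=(W-c['P'][:3,3])@c['P'][:3,:3]; Q=Q@Ti[:3,:3].T+Ti[:3,3]
    u,v=np.meshgrid(np.arange(640),np.arange(480))
    m=(u>285)&(u<355)&(v>180)&(v<400)&(abs(Q[...,0])<.03)&(abs(Q[...,2])<.02)
    q=Q[m]; print(f,len(q),q.min(0).round(4),q.max(0).round(4))
    t=q[q[:,0]<np.percentile(q[:,0],5)+.004]; print('top x',np.median(t[:,0]),cv2.minAreaRect(t[:,1:].astype(np.float32)), 'pitch',np.polyfit(t[:,1],t[:,0],1))
for n in ['scene','side']:
    c=cam(n); np.savez(n+'7.npz',**c); save(c,f'pics/{n}7.png')
```

```text
9.4 [[-2.000e-04 -9.473e-01 -3.204e-01  5.305e-01]
 [ 1.000e-04 -3.204e-01  9.473e-01 -2.060e-01]
 [-1.000e+00  2.000e-04  2.000e-04  3.162e-01]
 [ 0.000e+00  0.000e+00  0.000e+00  1.000e+00]] [-1.15713004 -0.49048722 -3.01304466] [-0.02071774  0.03659197 -0.00055942] 0.01859836656367706
w6 12461 [-0.0299 -0.0362 -0.0139] [0.0157 0.051  0.0161]
top x -0.019166609820558803 ((-0.00013965275138616562, 0.0009609973058104515), (0.023061245679855347, 0.024346977472305298), 0.47908616065979004) pitch [ 0.14160419 -0.02057385]
w7 12447 [-0.0298 -0.0362 -0.0139] [0.0155 0.0511 0.0161]
top x -0.019229034644511957 ((-0.00032979995012283325, 0.0010498147457838058), (0.02434576489031315, 0.02280084416270256), 89.8930435180664) pitch [ 0.14197564 -0.0206513 ]
```

View pics/side7.png

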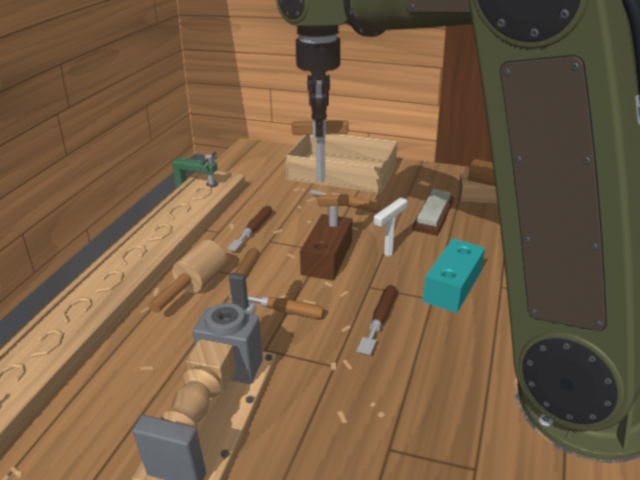

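View pics/w7.png

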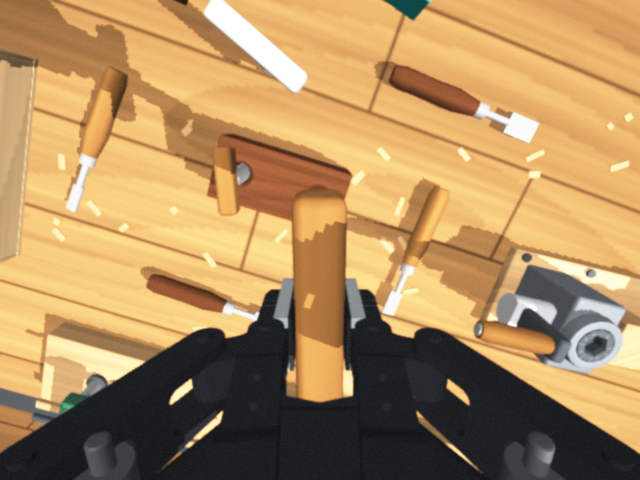

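View pics/scene7.png

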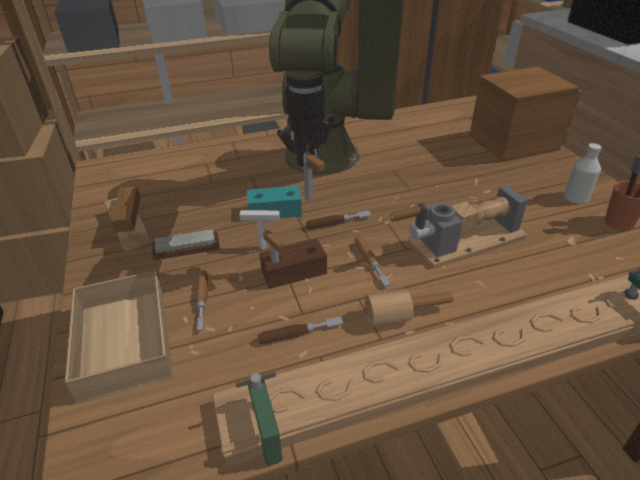

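Run:
```python
from h import *
T=T_tool()
for n,cr in [('scene',(270,120,350,220)),('side',(280,100,360,200))]:
    c=dict(np.load(n+'7.npz'))
    W=cloud(c); u,v=np.meshgrid(np.arange(640),np.arange(480))
    m=(abs(W[...,0]-T[0,3])<.03)&(abs(W[...,1]-T[1,3])<.03)&(W[...,2]>.2)&(W[...,2]<.29); p=W[m]
    q=(p-T[:3,3])@T[:3,:3]; 
    print(n,len(q),'x range',q[:,0].min().round(4),q[:,0].max().round(4))
    for lo,hi in((.03,.05),(.05,.07),(.07,.09),(.09,.105)):
        k=(q[:,0]>lo)&(q[:,0]<hi); print(lo,q[k].mean(0).round(4),k.sum())
    vd=T[:3,:3].T@c['P'][:3,2]; print('view dir in tool',vd.round(2))
    a=np.array([[x,.001,0] for x in np.linspace(.03,.108,5)]); pr=proj(c,a@T[:3,:3].T+T[:3,3]); 
    im=c['image'][:,:,::-1].copy(); x0,y0,x1,y1=cr
    im=cv2.resize(im[y0:y1,x0:x1],None,fx=6,fy=6,interpolation=cv2.INTER_CUBIC)
    for a_ in pr: cv2.circle(im,tuple(int(k) for k in (a_-[x0,y0]+.5)*6),2,(0,0,255),-1)
    cv2.imwrite(f'pics/{n}7c.png',im)
```

```text
scene 244 x range 0.0248 0.1074
0.03 [ 0.04   -0.0052 -0.0053] 64
0.05 [ 0.0601 -0.0047 -0.0056] 60
0.07 [ 0.0801 -0.0041 -0.0057] 59
0.09 [ 0.0968 -0.0043 -0.0058] 39
view dir in tool [0.62 0.64 0.46]
side 354 x range 0.0248 0.1067
0.03 [0.0396 0.0026 0.0062] 92
0.05 [0.0596 0.0022 0.006 ] 90
0.07 [0.08   0.0021 0.0061] 91
0.09 [0.0969 0.0018 0.0053] 54
view dir in tool [ 0.53 -0.02 -0.85]
```

View pics/scene7c.png

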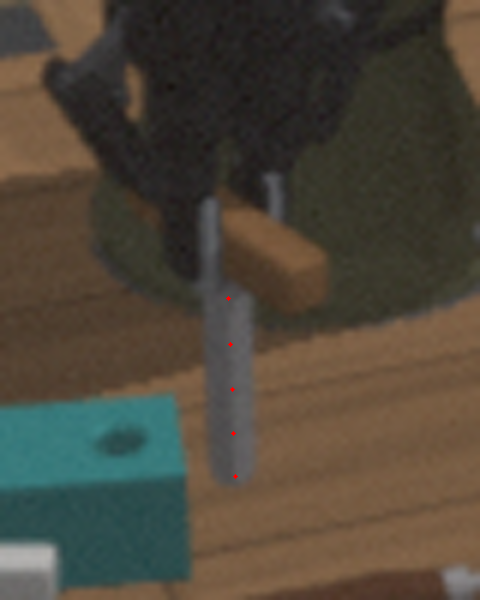

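View pics/side7c.png

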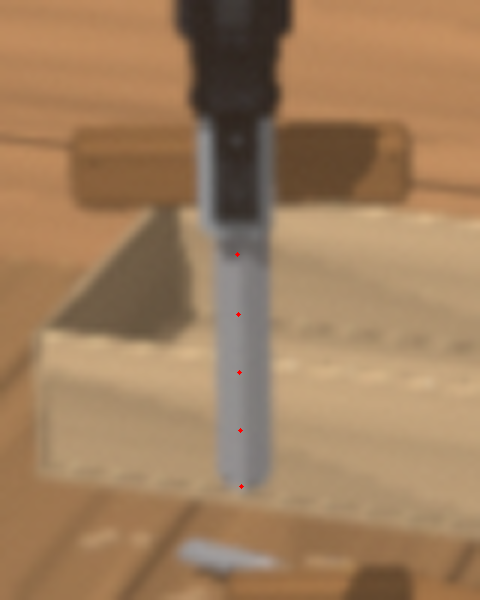

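Call:
{"api": "carry_out", "payload": {"commands": [0, 0, -0.0495, 0.0058, 0.041, 0, 0, 0, 0, -0.0495, 0.0058, 0.041, 0, 0, 0, 0, -0.0495, 0.0058, 0.041, 0, 0, 0, 0, -0.0495, 0.0058, 0.041, 0, 0, 0, 0, -0.0495, 0.0058, 0.041, 0, 0, 0, 0, -0.0495, 0.0058, 0.041, 0, 0, 0, 0, -0.0495, 0.0058, 0.041, 0, 0, 0, 0, -0.0495, 0.0061, 0.0402, 0, 0, 0, 0, 0, 0, 0, -0.03, 0, 0, 0, 0, 0, 0, -0.025, 0, 0, 0, 0, 0, 0, -0.008, 0, 0, 0, 0, 0, 0, 0, 0]}}

```text
t: 10.75
tool_pos: [0.5771, 0.1208, 0.2519]
ee_rot: [1.792, 1.568, -2.991]
wrist_force: [0.4, 0.0, -1.5]
finger_gap: 0.0186
```

Run:
```python
from h import *
s=get_state(); T=T_tool(); print(s['t'],T.round(4),s['joint_pos'].round(2),s['wrist_force'],s['ft_torque'])
for n,cr in [('scene',(400,130,500,230)),('side',(180,230,280,340))]:
    c=cam(n); np.savez(n+'8.npz',**c); x0,y0,x1,y1=cr
    im=c['image'][:,:,::-1]; im=cv2.resize(im[y0:y1,x0:x1],None,fx=5,fy=5,interpolation=cv2.INTER_CUBIC)
    th=np.linspace(0,2*np.pi,60)
    ring=np.c_[.5757+.032*np.cos(th),.1213+.032*np.sin(th),0*th+.13]
    ring2=np.c_[.5757+.0115*np.cos(th),.1213+.0115*np.sin(th),0*th+.13]
    for a in np.vstack([proj(c,ring),proj(c,ring2)]): cv2.circle(im,tuple(int(k) for k in (a-[x0,y0]+.5)*5),1,(0,0,255),-1)
    ax=np.array([[x,.0015,0] for x in (.03,.05,.07,.09,.108)])@T[:3,:3].T+T[:3,3]
    for a in proj(c,ax): cv2.circle(im,tuple(int(k) for k in (a-[x0,y0]+.5)*5),2,(0,255,0),-1)
    cv2.imwrite(f'pics/{n}8.png',im)
    W=cloud(c); m=(abs(W[...,0]-.5757)<.025)&(abs(W[...,1]-.1213)<.025)&(W[...,2]>.15)&(W[...,2]<.225); p=W[m]; print(n,p.mean(0),p.min(0),len(p))
```

```text
10.75 [[-2.900e-03 -9.975e-01  6.990e-02  5.771e-01]
 [-4.000e-04  6.990e-02  9.976e-01  1.208e-01]
 [-1.000e+00  2.900e-03 -7.000e-04  2.519e-01]
 [ 0.000e+00  0.000e+00  0.000e+00  1.000e+00]] [ 0.14  0.39  1.4  -0.    1.36 -1.36] [ 4.07314974e-01  4.02811128e-05 -1.49876319e+00] [-0.02986336 -0.02000612  0.05248879]
scene [0.58184805 0.11494141 0.18864124] [0.57309941 0.10820588 0.15051076] 200
side [0.57211027 0.12480317 0.18847231] [0.56508795 0.11273203 0.15000306] 550
```

View pics/scene8.png

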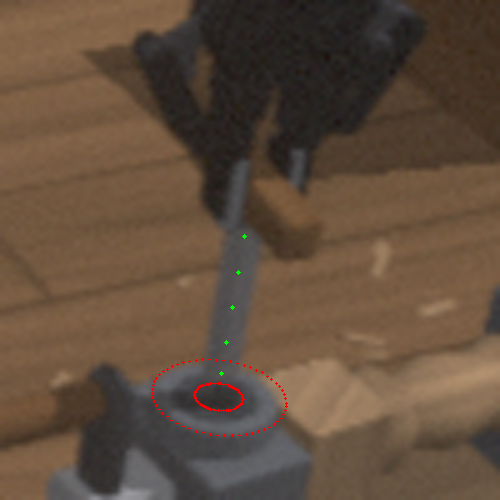

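View pics/side8.png

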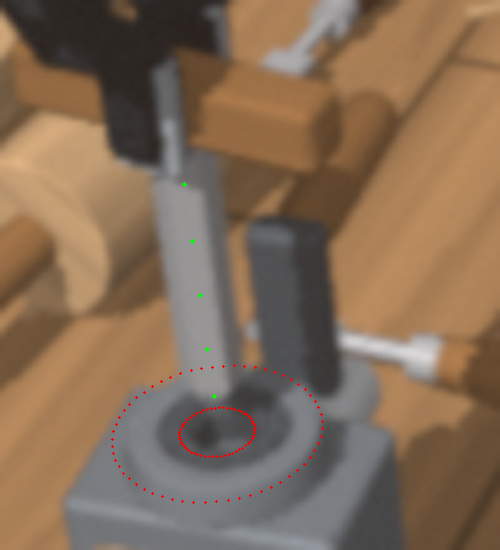

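Call:
{"api": "carry_out", "payload": {"commands": [0, 0, 0, -0.0007, 0.0007, -0.008, 0, 0, 0, 0, 0, 0, -0.006, 0, 0, 0, 0, 0, 0, -0.004, 0, 0, 0, 0, 0, 0, -0.002, 0, 0, 0, 0, 0, 0, 0, 0]}}

```text
t: 11.35
tool_pos: [0.5768, 0.1216, 0.233]
ee_rot: [1.847, 1.57, -2.935]
wrist_force: [0.3, 0.2, -2.3]
finger_gap: 0.019
```

Run:
```python
from h import *
s=get_state(); T=T_tool(); print(s['t'],T[:3,3].round(4),s['wrist_force'],s['ft_torque'])
```

```text
11.35 [0.5768 0.1216 0.233 ] [ 0.27761951  0.1918504  -2.27654518] [ 7.09734020e-03 -4.00904627e-02 -2.28732965e-05]
```

Call:
{"api": "carry_out", "payload": {"commands": [0, 0, 0, 0, 0, -0.002, 0, 0, 0, 0, 0, 0, -0.002, 0, 0, 0, 0, 0, 0, 0, 0]}}

```text
t: 11.65
tool_pos: [0.5767, 0.1215, 0.229]
ee_rot: [2.37, 1.57, -2.413]
wrist_force: [-0.3, -0.9, -3.3]
finger_gap: 0.0187
```

Call:
{"api": "carry_out", "payload": {"commands": [0, 0, 0, 0, 0, -0.002, 0, 0, 0, 0, 0, 0, -0.002, 0, 0, 0, 0, 0, 0, 0, 0]}}

```text
t: 11.95
tool_pos: [0.5767, 0.1216, 0.2249]
ee_rot: [2.039, 1.57, -2.743]
wrist_force: [-0.5, -2.3, -2.8]
finger_gap: 0.0188
```

Call:
{"api": "carry_out", "payload": {"commands": [0, 0, 0, 0, 0, -0.002, 0, 0, 0, 0, 0, 0, -0.002, 0, 0, 0, 0, 0, 0, 0, 0]}}

```text
t: 12.25
tool_pos: [0.5772, 0.1216, 0.2228]
ee_rot: [-1.488, 1.569, 0.013]
wrist_force: [-4.4, -3.8, 10.7]
finger_gap: 0.0187
```

Call:
{"api": "carry_out", "payload": {"commands": [0, 0, 0, 0, 0, -0.001, 0, 0, 0, 0, 0, 0, -0.001, 0, 0, 0, 0, 0, 0, 0, 0]}}

```text
t: 12.55
tool_pos: [0.5778, 0.1217, 0.2227]
ee_rot: [-1.408, 1.565, 0.093]
wrist_force: [-4.9, -4.1, 23.8]
finger_gap: 0.0191
```

Run:
```python
from h import *
s=get_state(); T=T_tool(); print(s['t'],T.round(4),s['wrist_force'],s['ft_torque'])
c=cam('side'); save(c,'pics/d9.png',(150,210,300,330),5)
c=cam('scene'); save(c,'pics/s9.png',(390,120,520,230),5)
```

```text
12.55 [[ 5.500e-03 -9.975e-01  6.980e-02  5.778e-01]
 [ 5.000e-04  6.980e-02  9.976e-01  1.217e-01]
 [-1.000e+00 -5.400e-03  9.000e-04  2.227e-01]
 [ 0.000e+00  0.000e+00  0.000e+00  1.000e+00]] [-4.91398855 -4.11781658 23.8044116 ] [-0.94052885  1.3458947   0.02358879]
```

View pics/d9.png

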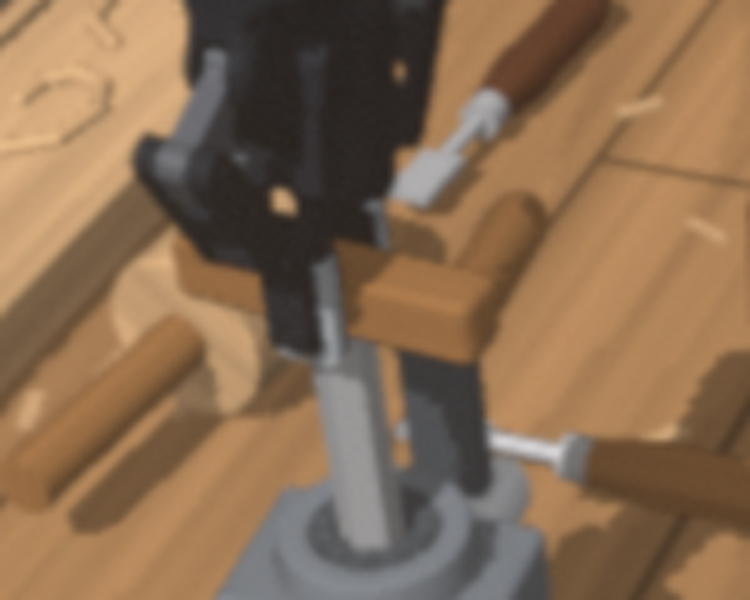

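Call:
{"api": "carry_out", "payload": {"commands": [0, 0, 0, 0, 0, 0.003, 0, 0, 0, 0, -0.0007, -0.0007, 0, 0, 0, 0, 0, 0, 0, 0, 0]}}

```text
t: 12.95
tool_pos: [0.5765, 0.1213, 0.2228]
ee_rot: [-1.062, 1.569, 0.439]
wrist_force: [0.3, -0.1, 6.2]
finger_gap: 0.019
```

Run:
```python
from h import *
s=get_state(); T=T_tool(); print(s['t'],T.round(4),s['wrist_force'],s['ft_torque'])
```

```text
12.95 [[ 1.700e-03 -9.976e-01  6.960e-02  5.765e-01]
 [ 8.000e-04  6.960e-02  9.976e-01  1.213e-01]
 [-1.000e+00 -1.600e-03  9.000e-04  2.228e-01]
 [ 0.000e+00  0.000e+00  0.000e+00  1.000e+00]] [ 0.30875195 -0.08402401  6.22295455] [ 0.12887125 -0.08016844 -0.01595336]
```

View pics/s9.png

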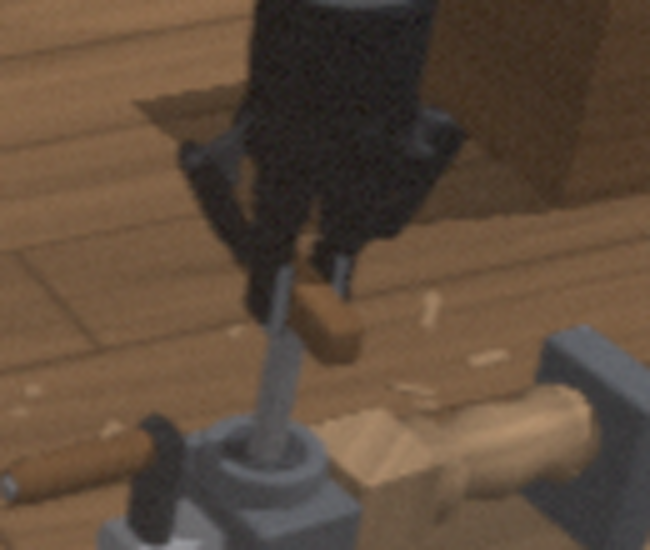

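Call:
{"api": "carry_out", "payload": {"commands": [0, 0, -0.05, 0, 0, -0.0005, 0, 0, 0, -0.05, 0, 0, 0, 0, 0, 0, 0, 0, 0, 0, 0]}}

```text
t: 13.25
tool_pos: [0.5766, 0.1211, 0.2228]
ee_rot: [-1.225, 1.568, 0.174]
wrist_force: [-1.3, -1.7, 9.2]
finger_gap: 0.019
```

Run:
```python
from h import *
s=get_state(); T=T_tool(); print(s['t'],T[:3,3].round(4),s['wrist_force'],s['ft_torque'])
```

```text
13.25 [0.5766 0.1211 0.2228] [-1.30785509 -1.68653835  9.22526532] [-0.29750272  0.16107379  0.04812965]
```

Call:
{"api": "carry_out", "payload": {"commands": [0, 0, -0.05, 0, 0, 0, 0, 0, 0, -0.05, 0, 0, 0, 0, 0, 0, 0, 0, 0, 0, 0]}}

```text
t: 13.55
tool_pos: [0.5766, 0.1208, 0.2228]
ee_rot: [-1.375, 1.569, -0.076]
wrist_force: [-0.8, -2.5, 9.6]
finger_gap: 0.0187
```

Run:
```python
from h import *
s=get_state(); T=T_tool(); print(s['t'],T[:3,3].round(4),s['wrist_force'],s['ft_torque'])
c=cam('wrist'); np.savez('w10.npz',**c); save(c,'pics/w10.png')
c=cam('side'); np.savez('side10.npz',**c); save(c,'pics/d10.png',(190,240,270,340),6)
T=T_tool()
for x in (.1,.104,.108,.112): print(x,proj(c,(T[:3,:3]@[x,.0015,0]+T[:3,3])))
```

```text
13.55 [0.5766 0.1208 0.2228] [-0.83390423 -2.52466193  9.61475574] [-0.64992901  0.2535836   0.06406826]
0.1 [[223.6805579  319.57575959]]
0.104 [[223.95293109 321.56668103]]
0.108 [[224.22428782 323.5469496 ]]
0.112 [[224.49462994 325.51662337]]
```

View pics/d10.png

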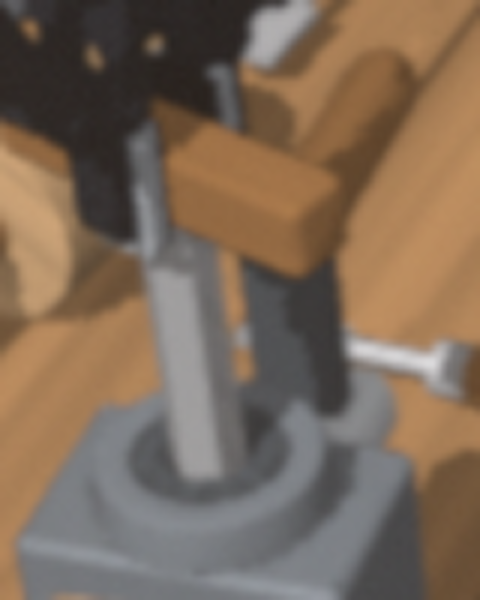

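View pics/w10.png

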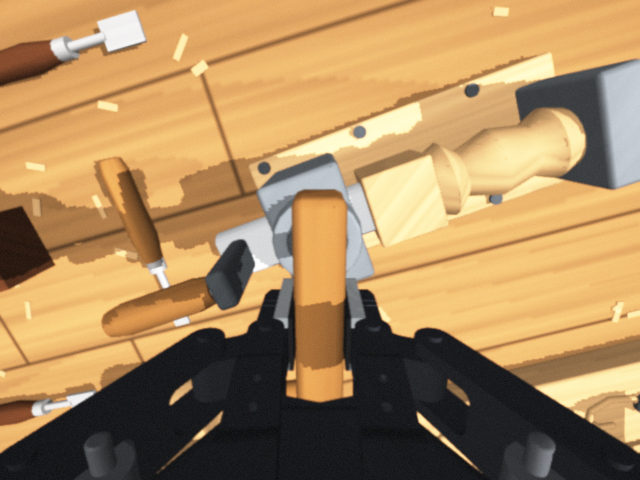

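Call:
{"api": "carry_out", "payload": {"commands": [0, 0, -0.05, 0, 0, 0, 0, 0, 0, -0.05, 0, 0, 0, 0, 0, 0, 0, 0, 0, 0, 0]}}

```text
t: 13.95
tool_pos: [0.5766, 0.1207, 0.2228]
ee_rot: [-1.441, 1.568, -0.242]
wrist_force: [0.4, -3.8, 10.3]
finger_gap: 0.019
```

Run:
```python
from h import *
s=get_state(); T=T_tool(); print(s['t'],T[:3,3].round(4),s['wrist_force'],s['ft_torque'])
for f in ('w1','w4'):
    c=dict(np.load(f+'.npz')); W=cloud(c)
    d=np.hypot(W[...,0]-.5755,W[...,1]-.1213); 
    for lo,hi in((0,.006),(.006,.009),(.012,.015),(.015,.018),(.018,.021),(.024,.03)):
        m=(d>=lo)&(d<hi)&(W[...,2]>.1)&(W[...,2]<.14); print(f,lo,np.percentile(W[m][:,2],[10,50,90]).round(4),m.sum())
```

```text
13.95 [0.5766 0.1207 0.2228] [ 0.37277307 -3.75057591 10.2582238 ] [-0.97823178  0.28810582  0.14250822]
w1 0 [0.1146 0.1156 0.1168] 173
w1 0.006 [0.1146 0.1157 0.1192] 239
w1 0.012 [0.1295 0.1306 0.1316] 425
w1 0.015 [0.1297 0.1307 0.1315] 541
w1 0.018 [0.1261 0.1302 0.1314] 602
w1 0.024 [0.1294 0.1304 0.1314] 1625
w4 0 [0.1147 0.1157 0.1165] 135
w4 0.006 [0.1148 0.1156 0.1166] 120
w4 0.012 [0.1294 0.1306 0.1315] 331
w4 0.015 [0.1298 0.1306 0.1314] 404
w4 0.018 [0.1279 0.1303 0.1313] 452
w4 0.024 [0.1292 0.1304 0.1313] 1307
```

Depth puts the socket floor at about 115 mm, which matches the key's estimated tip height, so the key is seated on the floor. The torque about z is now rising to 0.14 N m, so it is engaged. I'll turn it clockwise, allowing for the key's 1.5 mm offset from the TCP.

Call:
{"api": "carry_out", "payload": {"commands": [0, 0, -0.1, -0.0001, -0.0003, 0.0007, 0, 0, 0, -0.1, -0.0001, -0.0002, 0, 0, 0, 0, -0.1, -0.0001, -0.0001, 0, 0, 0, 0, -0.1, -0.0001, -0.0001, 0, 0, 0, 0, 0, 0, 0, 0, 0]}}

```text
t: 14.45
tool_pos: [0.5761, 0.12, 0.2228]
ee_rot: [-1.111, 1.569, -0.312]
wrist_force: [0.6, -3.4, 4.9]
finger_gap: 0.0193
```

Run:
```python
from h import *
s=get_state(); T=T_tool(); print(s['t'],T.round(4),s['wrist_force'],s['ft_torque'])
c=cam('wrist'); save(c,'pics/w11.png')
```

```text
14.45 [[ 1.500e-03 -7.169e-01  6.972e-01  5.761e-01]
 [-5.000e-04  6.972e-01  7.169e-01  1.200e-01]
 [-1.000e+00 -1.400e-03  7.000e-04  2.228e-01]
 [ 0.000e+00  0.000e+00  0.000e+00  1.000e+00]] [ 0.56970584 -3.43865694  4.9375831 ] [-0.98571895 -0.30940721  0.03535274]
```

View pics/w11.png

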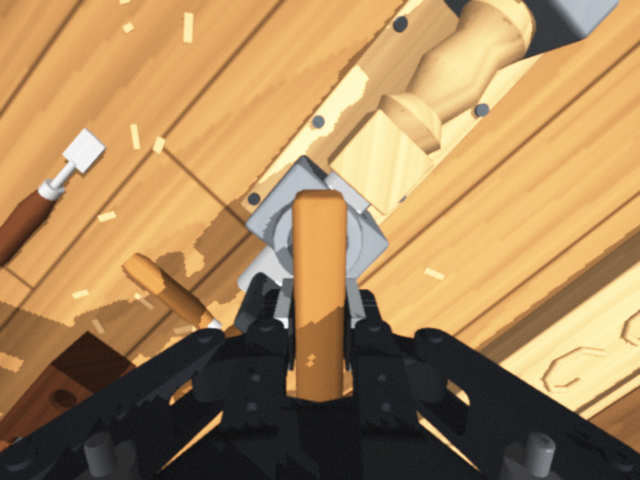

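Call:
{"api": "carry_out", "payload": {"commands": [0, 0, -0.1, -0.0001, -0.0004, 0, 0, 0, 0, -0.1, -0.0001, -0.0003, 0, 0, 0, 0, -0.1, -0.0001, -0.0001, 0, 0, 0, 0, -0.1, -0.0001, -0.0001, 0, 0]}}

```text
t: 14.9
tool_pos: [0.5757, 0.1192, 0.2228]
ee_rot: [-0.572, 1.569, -0.172]
wrist_force: [1.5, -3.9, 4.7]
finger_gap: 0.0188
```

Run:
```python
from h import *
s=get_state(); T=T_tool(); print(s['t'],T.round(4),s['wrist_force'],s['ft_torque'])
```

```text
14.9 [[ 1.500e-03 -3.897e-01  9.209e-01  5.757e-01]
 [-3.000e-04  9.209e-01  3.897e-01  1.192e-01]
 [-1.000e+00 -8.000e-04  1.300e-03  2.228e-01]
 [ 0.000e+00  0.000e+00  0.000e+00  1.000e+00]] [ 1.53670981 -3.86730666  4.67354885] [-0.8487589  -0.42389058  0.12183058]
```

Call:
{"api": "carry_out", "payload": {"commands": [0, 0, -0.1, 0, -0.0003, 0, 0, 0, 0, -0.07, 0, -0.0001, 0, 0]}}

```text
t: 15.1
tool_pos: [0.5757, 0.1189, 0.2228]
ee_rot: [-0.356, 1.57, -0.125]
wrist_force: [0.5, -3.0, 5.5]
finger_gap: 0.0187
```

Run:
```python
from h import *
s=get_state(); T=T_tool(); print(s['t'],T.round(4),s['wrist_force'],s['ft_torque'])
```

```text
15.1 [[ 1.300e-03 -2.285e-01  9.735e-01  5.757e-01]
 [-2.000e-04  9.736e-01  2.285e-01  1.189e-01]
 [-1.000e+00 -4.000e-04  1.200e-03  2.228e-01]
 [ 0.000e+00  0.000e+00  0.000e+00  1.000e+00]] [ 0.46112061 -2.9617884   5.48794628] [-0.78457093 -0.1288166   0.20829764]
```

Call:
{"api": "carry_out", "payload": {"commands": [0, 0, -0.06, 0, 0, 0, 0, 0, 0, -0.06, 0, 0, 0, 0]}}

```text
t: 15.3
tool_pos: [0.5756, 0.1188, 0.2228]
ee_rot: [-0.501, 1.57, -0.389]
wrist_force: [-1.0, -3.3, 6.7]
finger_gap: 0.019
```

Run:
```python
from h import *
s=get_state(); T=T_tool(); print(s['t'],T.round(4),s['wrist_force'],s['ft_torque'])
```

```text
15.3 [[ 9.000e-04 -1.117e-01  9.937e-01  5.756e-01]
 [-4.000e-04  9.937e-01  1.117e-01  1.188e-01]
 [-1.000e+00 -5.000e-04  9.000e-04  2.228e-01]
 [ 0.000e+00  0.000e+00  0.000e+00  1.000e+00]] [-0.9502904  -3.32718543  6.67629192] [-0.82675242  0.03337838  0.21157069]
```

Call:
{"api": "carry_out", "payload": {"commands": [0, 0, -0.06, 0, 0, 0, 0, 0, 0, -0.06, 0, 0, 0, 0, 0, 0, 0, 0, 0, 0, 0]}}

```text
t: 15.6
tool_pos: [0.5755, 0.1188, 0.2228]
ee_rot: [-0.624, 1.57, -0.631]
wrist_force: [-0.5, -5.1, 6.2]
finger_gap: 0.0188
```

Run:
```python
from h import *
s=get_state(); T=T_tool(); print(s['t'],T.round(4),s['wrist_force'],s['ft_torque'],s['joint_pos'])
c=cam('wrist'); save(c,'pics/w12.png'); np.savez('w12.npz',**c)
c=cam('side'); np.savez('side12.npz',**c); save(c,'pics/d12.png',(170,230,290,340),6)
c=cam('scene'); save(c,'pics/s12.png',(390,120,510,230),6)
```

```text
15.6 [[ 6.000e-04  7.700e-03  1.000e+00  5.755e-01]
 [-5.000e-04  1.000e+00 -7.700e-03  1.188e-01]
 [-1.000e+00 -4.000e-04  6.000e-04  2.228e-01]
 [ 0.000e+00  0.000e+00  0.000e+00  1.000e+00]] [-0.50865708 -5.06395317  6.24847852] [-0.98374027  0.17367314  0.13371645] [ 1.41412108e-01  4.05526529e-01  1.44388163e+00 -5.57467192e-04
  1.29163499e+00  1.49284954e-01]
```

View pics/d12.png

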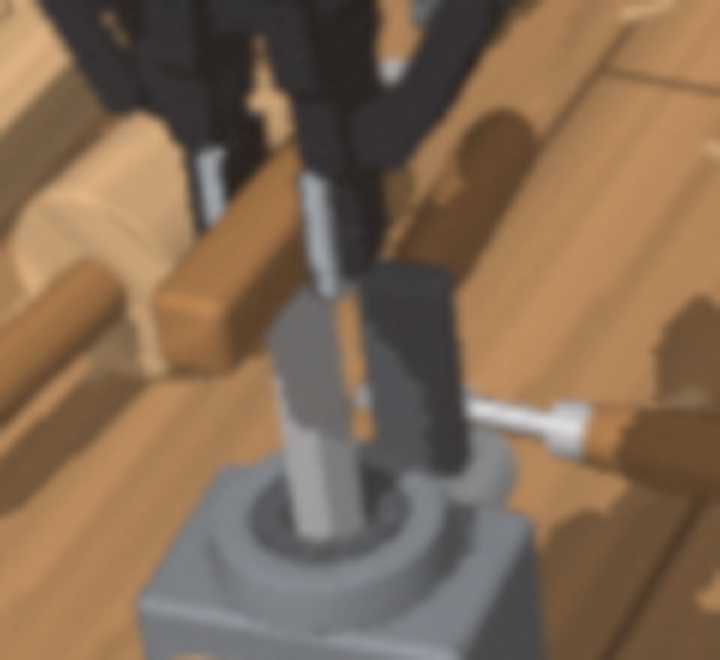

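View pics/s12.png

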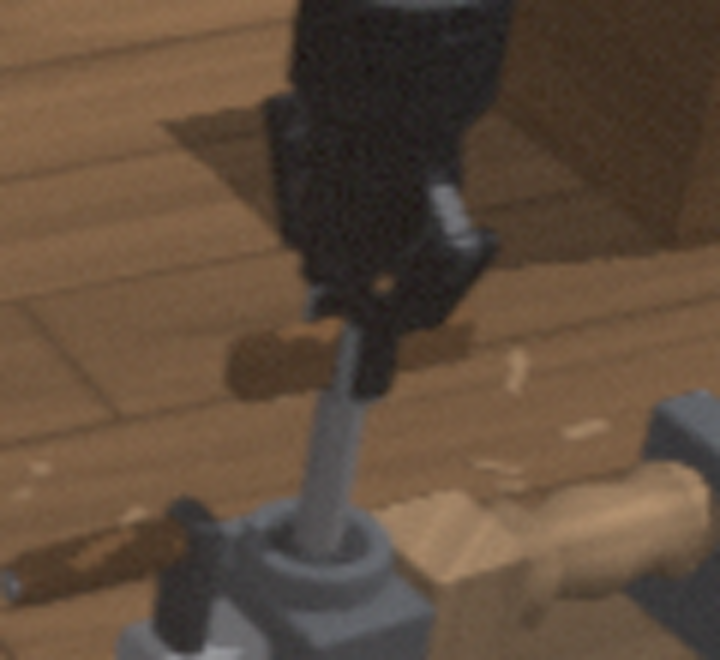

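View pics/w12.png

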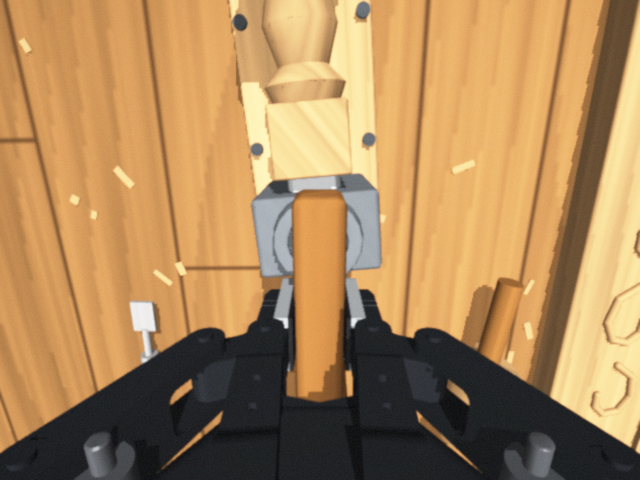

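Run:
```python
from h import *
u,v=np.meshgrid(np.arange(640),np.arange(480))
for f in ('w6','w7','w12'):
    c=dict(np.load(f+'.npz')); W=cloud(c)
    m=(u>300)&(u<340)&(v>200)&(v<260); print(f,np.percentile(W[m][:,2],[5,50,95]).round(4), c['P'][2,3])
    m=(u>300)&(u<340)&(v>195)&(v<390); k=W[m]; vv=v[m]; print([ (a,np.median(k[(vv>=a)&(vv<a+20),2]).round(4)) for a in range(195,390,20)])
c=dict(np.load('side12.npz')); W=cloud(c)
# bar end top in side view
m=(abs(W[...,0]-.5755)<.02)&(W[...,1]>.11)&(W[...,1]<.19)&(W[...,2]>.19)&(W[...,2]<.25); p=W[m]; print('side bar',np.percentile(p,[2,50,98],axis=0).round(4),len(p))
m=(abs(W[...,0]-.5755)<.03)&(W[...,1]>.145)&(W[...,1]<.2)&(W[...,2]>.18)&(W[...,2]<.25); p=W[m]; print('bar beyond',np.percentile(p,[2,50,98],axis=0).round(4),len(p))
```

```text
w6 [nan nan nan] 0.2419428711641622
[(195, np.float64(0.1259)), (215, np.float64(nan)), (235, np.float64(nan)), (255, np.float64(nan)), (275, np.float64(nan)), (295, np.float64(nan)), (315, np.float64(nan)), (335, np.float64(nan)), (355, np.float64(nan)), (375, np.float64(nan))]
w7 [nan nan nan] 0.4404376743778048
[(195, np.float64(nan)), (215, np.float64(nan)), (235, np.float64(nan)), (255, np.float64(nan)), (275, np.float64(nan)), (295, np.float64(nan)), (315, np.float64(nan)), (335, np.float64(nan)), (355, np.float64(nan)), (375, np.float64(nan))]
w12 [nan nan nan] 0.34701646105950806
[(195, np.float64(nan)), (215, np.float64(nan)), (235, np.float64(nan)), (255, np.float64(nan)), (275, np.float64(nan)), (295, np.float64(nan)), (315, np.float64(nan)), (335, np.float64(nan)), (355, np.float64(nan)), (375, np.float64(nan))]
side bar [[0.5572 0.1128 0.1927]
 [0.5704 0.132  0.2305]
 [0.5922 0.1701 0.2482]] 998
bar beyond [[0.5643 0.1456 0.2121]
 [0.5709 0.1628 0.2278]
 [0.5835 0.1706 0.2332]] 378
```

Call:
{"api": "carry_out", "payload": {"commands": [0, 0, -0.05, 0, -0.0007, 0, 0, 0, 0, -0.05, 0, 0, 0, 0]}}

```text
t: 15.95
tool_pos: [0.5754, 0.1183, 0.2228]
ee_rot: [0.216, 1.57, 0.109]
wrist_force: [-1.3, -2.3, 6.7]
finger_gap: 0.0191
```

Run:
```python
from h import *
s=get_state(); T=T_tool(); print(s['t'],T.round(4),s['wrist_force'],s['ft_torque'])
```

```text
15.95 [[ 4.000e-04  1.071e-01  9.942e-01  5.754e-01]
 [ 0.000e+00  9.942e-01 -1.071e-01  1.183e-01]
 [-1.000e+00  1.000e-04  4.000e-04  2.228e-01]
 [ 0.000e+00  0.000e+00  0.000e+00  1.000e+00]] [-1.33738822 -2.31649988  6.71193394] [-0.54093904  0.39901699  0.35128711]
```

Call:
{"api": "carry_out", "payload": {"commands": [0, 0, -0.04, 0, 0, 0, 0, 0, 0, -0.04, 0, 0, 0, 0]}}

```text
t: 16.15
tool_pos: [0.5753, 0.1183, 0.2228]
ee_rot: [0.085, 1.571, -0.102]
wrist_force: [-2.3, -2.5, 7.8]
finger_gap: 0.0186
```

Run:
```python
from h import *
s=get_state(); T=T_tool(); print(s['t'],T.round(4),s['wrist_force'],s['ft_torque'])
```

```text
16.15 [[ 3.000e-04  1.859e-01  9.826e-01  5.753e-01]
 [-0.000e+00  9.826e-01 -1.859e-01  1.183e-01]
 [-1.000e+00  0.000e+00  3.000e-04  2.228e-01]
 [ 0.000e+00  0.000e+00  0.000e+00  1.000e+00]] [-2.2617909  -2.51894206  7.82586916] [-0.62236582  0.52441591  0.30958342]
```

Call:
{"api": "carry_out", "payload": {"commands": [0, 0, -0.04, 0, 0, 0, 0, 0, 0, 0, 0, 0, 0, 0]}}

```text
t: 16.35
tool_pos: [0.5753, 0.1183, 0.2228]
ee_rot: [0.49, 1.571, 0.263]
wrist_force: [-2.2, -1.8, 6.5]
finger_gap: 0.0193
```

Run:
```python
from h import *
s=get_state(); T=T_tool(); print(s['t'],T.round(4),s['wrist_force'],s['ft_torque'])
c=cam('wrist'); save(c,'pics/w13.png'); np.savez('w13.npz',**c)
```

```text
16.35 [[ 1.000e-04  2.250e-01  9.743e-01  5.753e-01]
 [ 0.000e+00  9.743e-01 -2.250e-01  1.183e-01]
 [-1.000e+00  1.000e-04  1.000e-04  2.228e-01]
 [ 0.000e+00  0.000e+00  0.000e+00  1.000e+00]] [-2.22588939 -1.75476128  6.52703326] [-6.03829112e-01  5.33564038e-01  3.19202987e-04]
```

View pics/w13.png

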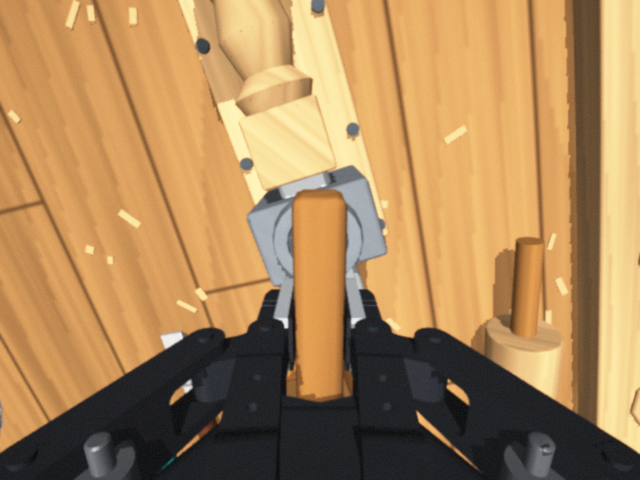

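Run:
```python
from h import *
c=dict(np.load('side12.npz'))
def ray_y(c,uv,y):
    p=cv2.undistortPoints(np.array(uv,float).reshape(-1,1,2),c['K'],c['D']).reshape(-1,2)
    d=np.c_[p,np.ones(len(p))]@c['P'][:3,:3].T; o=c['P'][:3,3]
    return o+d*((y-o[1])/d[:,1])[:,None]
uv=[(170+160/6,230+300/6),(170+237/6,230+308/6),(170+220/6,230+375/6),(170+165/6,230+362/6)]
for y in (.168,.170,.172): print(ray_y(c,uv,y).round(4))
# where would shank meet? 
save(c,'pics/d12z.png',(205,285,255,335),12)
print(proj(c,[[.5755,.1213,.13],[.5755,.1213,.126]]))
```

```text
[[0.581  0.168  0.2299]
 [0.5609 0.168  0.2323]
 [0.5681 0.168  0.2115]
 [0.5824 0.168  0.2118]]
[[0.5797 0.17   0.2316]
 [0.5596 0.17   0.234 ]
 [0.5668 0.17   0.2133]
 [0.5811 0.17   0.2136]]
[[0.5784 0.172  0.2333]
 [0.5584 0.172  0.2358]
 [0.5655 0.172  0.2151]
 [0.5797 0.172  0.2154]]
[[223.08346847 315.96388976]
 [223.36293571 317.9756634 ]]
```

View pics/d12z.png

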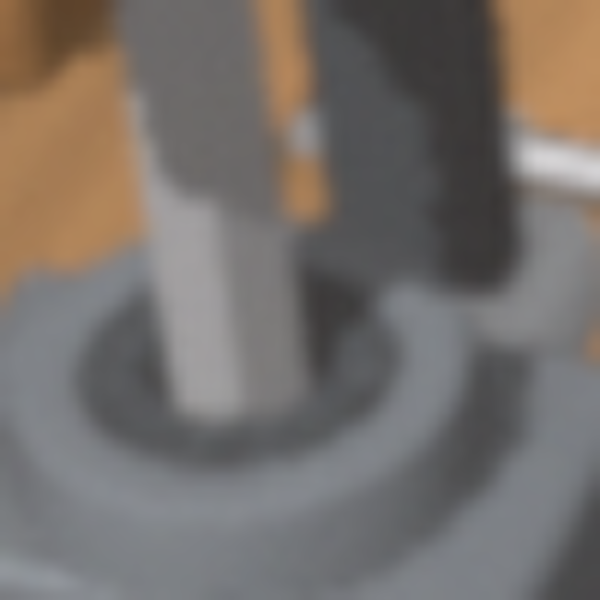

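Call:
{"api": "carry_out", "payload": {"commands": [0, 0, 0, 0, 0, 0.01, 0, 0, 0, 0, 0, 0, 0.03, 0, 0, 0, 0, 0, 0, 0.04, 0, 0, 0, 0, -0.01, -0.04, 0, 0, 0, 0, 0, -0.01, -0.04, 0, 0, 0, 0, 0, 0, 0, 0, 0, 0, 0, 0, 0, 0, 0, 0]}}

```text
t: 17.1
tool_pos: [0.5552, 0.0379, 0.3029]
ee_rot: [1.571, 1.57, 1.342]
wrist_force: [1.1, 0.7, -1.6]
finger_gap: 0.0186
```

Run:
```python
from h import *
s=get_state(); T=T_tool(); print(s['t'],T.round(4),s['wrist_force'],s['ft_torque'])
c=cam('wrist'); save(c,'pics/w14.png'); np.savez('w14.npz',**c)
p=proj(c,[[.5755,.1213,.13]])[0]; print(p); x,y=int(p[0]),int(p[1]); print(x-50,y-45)
save(c,'pics/w14b.png',(x-50,max(y-45,0),x+50,y+45),8)
```

```text
17.1 [[ 1.000e-04  2.267e-01  9.740e-01  5.552e-01]
 [ 6.000e-04  9.740e-01 -2.267e-01  3.790e-02]
 [-1.000e+00  6.000e-04 -0.000e+00  3.029e-01]
 [ 0.000e+00  0.000e+00  0.000e+00  1.000e+00]] [ 1.05646604  0.69419008 -1.59780254] [ 0.06867201 -0.0292677   0.04286733]
[319.74657423 115.50665584]
269 70
```

View pics/w14b.png

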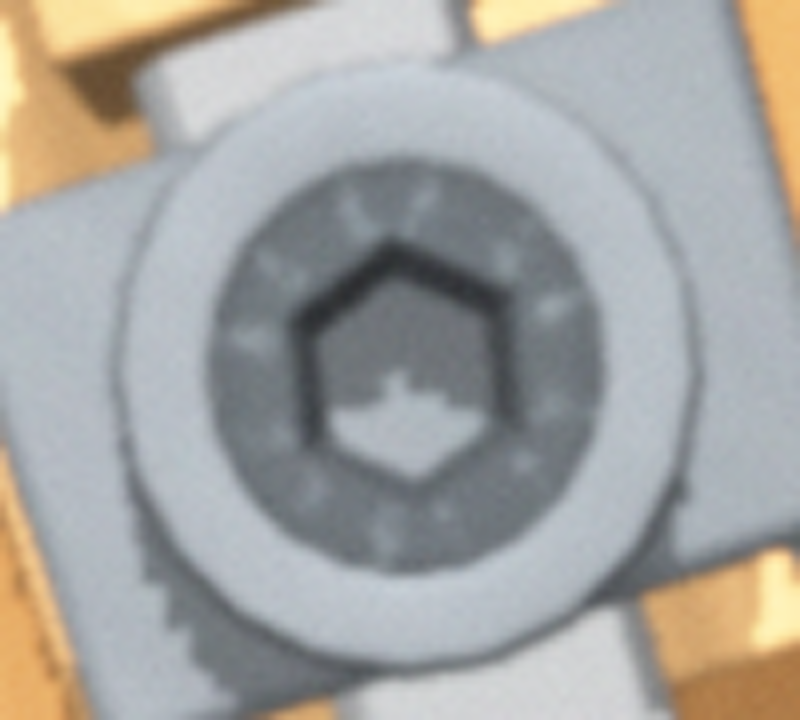

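View pics/w14.png

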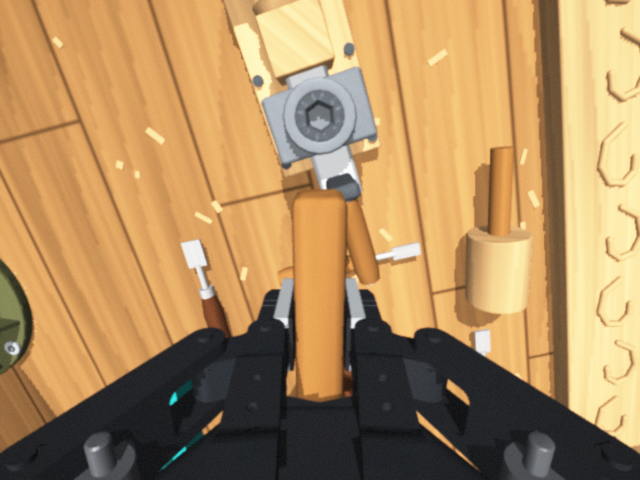

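```bash
cat > tick.py <<'E'
from h import *
def polar(fn,ctr=(.5754,.1213),z=.130,r0=.0125,r1=.021):
    c=dict(np.load(fn)) if isinstance(fn,str) else fn
    a=np.radians(np.arange(0,360,.5)); r=np.linspace(r0,r1,20)
    A,Rr=np.meshgrid(a,r); P=np.stack([ctr[0]+Rr*np.cos(A),ctr[1]+Rr*np.sin(A),0*A+z],-1)
    uv=proj(c,P.reshape(-1,3)).astype(np.float32).reshape(*A.shape,2)
    g=cv2.cvtColor(c['image'],cv2.COLOR_RGB2GRAY).astype(np.float32)
    return cv2.remap(g,uv[...,0],uv[...,1],cv2.INTER_CUBIC)
def sig(p): 
    s=p[3:17].mean(0); s=s-cv2.GaussianBlur(np.tile(s,3)[None],(0,0),25)[0][720:1440]; return s/s.std()
E
python3 - <<'E'
from tick import *
S={}
ims=[]
for f in('w1','w4','w14'):
    p=polar(f+'.npz'); S[f]=sig(p); ims.append(cv2.resize(p,(720,80)))
cv2.imwrite('pics/pol.png',np.clip(np.vstack(ims)*1.5,0,255).astype(np.uint8))
for a,b in(('w1','w4'),('w1','w14'),('w4','w14')):
    cc=np.array([(S[a]*np.roll(S[b],k)).mean() for k in range(720)])
    o=np.argsort(-cc); pk=[k for k in o if cc[k]>=cc[(k-1)%720] and cc[k]>=cc[(k+1)%720]][:6]
    print(a,b,[(k/2 if k<360 else k/2-360,cc[k].round(2)) for k in pk])
def hexfit(fn,off,pts,z):
    c=dict(np.load(fn)); uv=np.array(pts)/8.+np.array(off)-.44
    X=ray_z(c,uv,z)[:,:2]; ctr=X.mean(0); a=np.degrees(np.arctan2(*(X-ctr)[:,::-1].T))
    print(ctr,(((a-30+30)%60)-30).round(1),np.degrees(np.angle(np.exp(1j*np.radians(6*(a-30))).mean())/6))
hexfit('w14.npz',(269,70),[(393,240),(510,300),(515,425),(412,490),(310,445),(292,325)],.13)
E
```

```text
w1 w4 [(np.float64(-121.0), np.float32(0.78)), (np.float64(0.0), np.float32(0.75)), (np.float64(-60.0), np.float32(0.75)), (np.float64(60.0), np.float32(0.66)), (np.float64(179.0), np.float32(0.64)), (np.float64(119.5), np.float32(0.6))]
w1 w14 [(np.float64(-57.0), np.float32(0.85)), (np.float64(3.0), np.float32(0.83)), (np.float64(63.0), np.float32(0.8)), (np.float64(-117.5), np.float32(0.72)), (np.float64(122.5), np.float32(0.72)), (np.float64(-177.5), np.float32(0.68))]
w4 w14 [(np.float64(63.5), np.float32(0.83)), (np.float64(2.5), np.float32(0.8)), (np.float64(-58.0), np.float32(0.73)), (np.float64(124.0), np.float32(0.63)), (np.float64(-118.0), np.float32(0.54)), (np.float64(-176.0), np.float32(0.53))]
[0.57499321 0.1210176 ] [ -7.5 -10.1  -7.9  -9.7  -6.9  -4.4] -7.7428295246571235
```

View pics/pol.png

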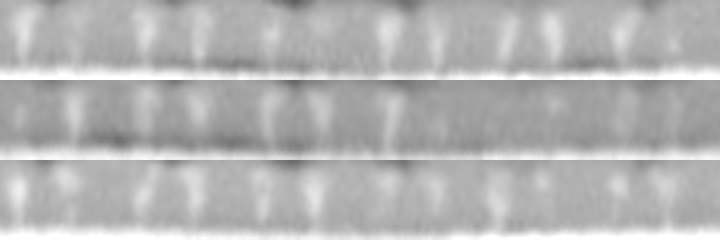

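The screw's flats and marks have moved 3° modulo 60°. A 63° turn, exactly to the stop, fits that, but so would only 3°. To tell them apart, I'll re-seat the key aligned at -67.5° and turn it to about -84°. If the screw is at its stop, it won't move.

Call:
{"api": "carry_out", "payload": {"commands": [0, 0, 0.124, 0.004, 0.0162, 0, 0, 0, 0, 0.124, 0.004, 0.0162, 0, 0, 0, 0, 0.124, 0.004, 0.0162, 0, 0, 0, 0, 0.124, 0.004, 0.0162, 0, 0, 0, 0, 0.125, 0.0041, 0.0163, 0, 0, 0, 0, 0, 0, 0, -0.03, 0, 0, 0, 0, 0, 0, -0.03, 0, 0, 0, 0, 0, 0, -0.01, 0, 0, 0, 0, 0, 0, -0.003, 0, 0, 0, 0, 0, 0, 0, 0]}}

```text
t: 18.15
tool_pos: [0.5756, 0.1197, 0.2301]
ee_rot: [-0.0, 1.57, 0.392]
wrist_force: [-0.0, 0.6, -1.9]
finger_gap: 0.0194
```

Run:
```python
from h import *
s=get_state(); T=T_tool(); print(s['t'],T.round(4),s['wrist_force'],s['ft_torque'],np.degrees(np.arctan2(T[1,1],T[0,1]))-180)
```

```text
18.15 [[ 3.000e-04 -3.825e-01  9.240e-01  5.756e-01]
 [ 1.000e-04  9.240e-01  3.825e-01  1.197e-01]
 [-1.000e+00 -0.000e+00  4.000e-04  2.301e-01]
 [ 0.000e+00  0.000e+00  0.000e+00  1.000e+00]] [-0.00673664  0.62800442 -1.93832597] [-0.06775707  0.02638465  0.00859211] -67.5106849376142
```

Call:
{"api": "carry_out", "payload": {"commands": [0, 0, 0, -0.0003, -0.0006, -0.002, 0, 0, 0, 0, 0, 0, -0.002, 0, 0, 0, 0, 0, 0, -0.002, 0, 0, 0, 0, 0, 0, 0, 0]}}

```text
t: 18.55
tool_pos: [0.5751, 0.1188, 0.2234]
ee_rot: [1.371, 1.571, 1.763]
wrist_force: [-0.3, 0.1, -2.3]
finger_gap: 0.0191
```

Call:
{"api": "carry_out", "payload": {"commands": [0, 0, 0, 0, 0, -0.002, 0, 0, 0, 0, 0, 0, 0, 0]}}

```text
t: 18.75
tool_pos: [0.5754, 0.1188, 0.2229]
ee_rot: [-0.264, 1.569, 0.128]
wrist_force: [-2.0, -0.4, 7.9]
finger_gap: 0.0186
```

Run:
```python
from h import *
s=get_state(); T=T_tool(); print(s['t'],T[:3,3].round(4),s['wrist_force'],s['ft_torque'])
```

```text
18.75 [0.5754 0.1188 0.2229] [-2.03634585 -0.37533394  7.88100203] [-0.11615903  0.68834431 -0.00575839]
```

Call:
{"api": "carry_out", "payload": {"commands": [0, 0, -0.06, -0.0003, 0, 0.001, 0, 0, 0, -0.06, -0.0001, 0, 0, 0, 0, 0, 0, 0, 0, 0, 0]}}

```text
t: 19.05
tool_pos: [0.575, 0.1187, 0.223]
ee_rot: [-0.326, 1.57, -0.055]
wrist_force: [0.9, -0.4, 1.5]
finger_gap: 0.0191
```

Run:
```python
from h import *
s=get_state(); T=T_tool(); print(s['t'],T[:3,3].round(4),s['wrist_force'],s['ft_torque'],np.degrees(np.arctan2(T[1,1],T[0,1]))-180)
```

```text
19.05 [0.575  0.1187 0.223 ] [ 0.92410703 -0.44762693  1.47845243] [-0.2256722  -0.27529377 -0.03516441] -74.47495320097677
```

Call:
{"api": "carry_out", "payload": {"commands": [0, 0, -0.06, -0.0001, 0, 0, 0, 0, 0, 0, 0, 0, 0, 0]}}

```text
t: 19.25
tool_pos: [0.5749, 0.1187, 0.2229]
ee_rot: [-0.292, 1.569, -0.079]
wrist_force: [3.2, -0.9, 2.0]
finger_gap: 0.0189
```

Run:
```python
from h import *
s=get_state(); T=T_tool(); print(s['t'],T[:3,3].round(4),s['wrist_force'],s['ft_torque'],np.degrees(np.arctan2(T[1,1],T[0,1]))-180)
```

```text
19.25 [0.5749 0.1187 0.2229] [ 3.2083014  -0.87952676  1.97763833] [-0.30937806 -0.48152139 -0.05002326] -77.82227947886376
```

Call:
{"api": "carry_out", "payload": {"commands": [0, 0, -0.06, -0.0001, 0, 0, 0, 0, 0, 0, 0, 0, 0, 0]}}

```text
t: 19.45
tool_pos: [0.5749, 0.1187, 0.2229]
ee_rot: [-0.227, 1.569, -0.074]
wrist_force: [3.1, -0.9, 1.9]
finger_gap: 0.0189
```

Run:
```python
from h import *
s=get_state(); T=T_tool(); print(s['t'],T[:3,3].round(4),s['wrist_force'],s['ft_torque'],np.degrees(np.arctan2(T[1,1],T[0,1]))-180)
```

```text
19.45 [0.5749 0.1187 0.2229] [ 3.12493515 -0.88931367  1.88624116] [-0.44200485 -0.71998481  0.01627292] -81.21420438580958
```

Call:
{"api": "carry_out", "payload": {"commands": [0, 0, -0.05, -0.0002, 0, 0, 0, 0, 0, 0, 0, 0, 0, 0]}}

```text
t: 19.65
tool_pos: [0.5747, 0.1187, 0.2229]
ee_rot: [-0.19, 1.569, -0.086]
wrist_force: [3.4, -2.5, 2.6]
finger_gap: 0.0192
```

Run:
```python
from h import *
s=get_state(); T=T_tool(); print(s['t'],T[:3,3].round(4),s['wrist_force'],s['ft_torque'],np.degrees(np.arctan2(T[1,1],T[0,1]))-180)
```

```text
19.65 [0.5747 0.1187 0.2229] [ 3.40511534 -2.47215465  2.64006515] [-0.52042099 -0.93517934  0.09075948] -84.03435645387334
```

Call:
{"api": "carry_out", "payload": {"commands": [0, 0, -0.05, -0.0002, 0, 0, 0, 0, 0, 0, 0, 0, 0, 0]}}

```text
t: 19.85
tool_pos: [0.5745, 0.1187, 0.2229]
ee_rot: [-0.108, 1.569, -0.054]
wrist_force: [4.9, -1.7, 2.9]
finger_gap: 0.019
```

Run:
```python
from h import *
s=get_state(); T=T_tool(); print(s['t'],T[:3,3].round(4),s['wrist_force'],s['ft_torque'],np.degrees(np.arctan2(T[1,1],T[0,1]))-180)
```

```text
19.85 [0.5745 0.1187 0.2229] [ 4.91414883 -1.67825265  2.90954485] [-0.60207429 -1.19643485  0.12266024] -86.89669349756527
```

Call:
{"api": "carry_out", "payload": {"commands": [0, 0, -0.05, 0.0005, 0, 0, 0, 0, 0, 0, 0, 0, 0, 0]}}

```text
t: 20.05
tool_pos: [0.5748, 0.1187, 0.2229]
ee_rot: [-0.176, 1.57, -0.172]
wrist_force: [2.1, -2.8, 5.8]
finger_gap: 0.0191
```

Run:
```python
from h import *
s=get_state(); T=T_tool(); print(s['t'],T[:3,3].round(4),s['wrist_force'],s['ft_torque'],np.degrees(np.arctan2(T[1,1],T[0,1]))-180)
```

```text
20.05 [0.5748 0.1187 0.2229] [ 2.1342584  -2.78143221  5.78060078] [-0.66898991 -0.65459768  0.14705415] -89.75780307556906
```

Call:
{"api": "carry_out", "payload": {"commands": [0, 0, -0.05, 0.0002, 0, 0, 0, 0, 0, 0, 0, 0, 0, 0]}}

```text
t: 20.25
tool_pos: [0.5748, 0.1187, 0.2229]
ee_rot: [-0.525, 1.57, -0.571]
wrist_force: [1.4, -2.3, 5.4]
finger_gap: 0.0193
```

Run:
```python
from h import *
s=get_state(); T=T_tool(); print(s['t'],T[:3,3].round(4),s['wrist_force'],s['ft_torque'],np.degrees(np.arctan2(T[1,1],T[0,1]))-180)
c=cam('side'); np.savez('side15.npz',**c); save(c,'pics/d15.png',(170,230,290,340),6)
```

```text
20.25 [0.5748 0.1187 0.2229] [ 1.40522471 -2.34433605  5.37101079] [-0.66329062 -0.36312434  0.19269706] -92.61772747549192
```

View pics/d15.png

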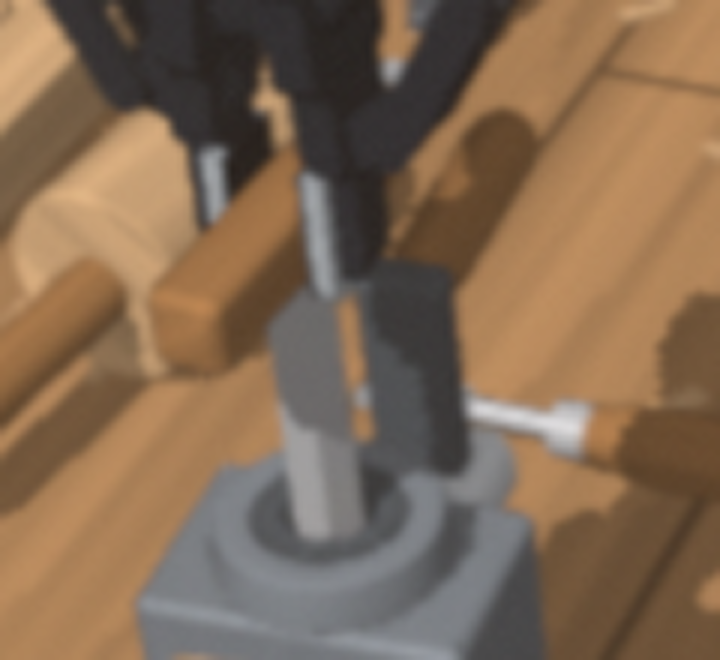

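Call:
{"api": "carry_out", "payload": {"commands": [0, 0, 0.03, 0, 0, 0, 0, 0, 0, 0, 0, 0, 0.01, 0, 0, 0, 0, 0, 0, 0.03, 0, 0, 0, 0, 0, 0, 0.04, 0, 0, 0, 0, -0.005, -0.04, 0, 0, 0, 0, 0, -0.005, -0.04, 0, 0, 0, 0, 0, 0, 0, 0, 0, 0, 0, 0, 0, 0, 0, 0]}}

```text
t: 21.1
tool_pos: [0.5644, 0.0384, 0.3023]
ee_rot: [2.749, 1.569, 2.732]
wrist_force: [-0.2, 0.6, -2.0]
finger_gap: 0.019
```

Run:
```python
from tick import *
s=get_state(); T=T_tool(); print(s['t'],T.round(4),s['wrist_force'],s['ft_torque'])
c=cam('wrist'); save(c,'pics/w16.png'); np.savez('w16.npz',**c)
p=proj(c,[[.5755,.1213,.13]])[0]; print(p); x,y=int(p[0]),int(p[1]); print(x-50,y-45)
save(c,'pics/w16b.png',(x-50,max(y-45,0),x+50,y+45),8)
S={f:sig(polar(f+'.npz')) for f in('w1','w4','w14','w16')}
for a,b in(('w1','w16'),('w4','w16'),('w14','w16')):
    cc=np.array([(S[a]*np.roll(S[b],k)).mean() for k in range(720)])
    o=np.argsort(-cc); pk=[k for k in o if cc[k]>=cc[(k-1)%720] and cc[k]>=cc[(k+1)%720]][:6]
    print(a,b,[(k/2 if k<360 else k/2-360,cc[k].round(2)) for k in pk])
ims=[cv2.resize(polar(f+'.npz',r0=.005,r1=.034),(720,120)) for f in ('w1','w14','w16')]
cv2.imwrite('pics/pol2.png',np.clip(np.vstack(ims)*1.3,0,255).astype(np.uint8))
```

```text
21.1 [[-1.600e-03  1.750e-02  9.998e-01  5.644e-01]
 [ 7.000e-04  9.998e-01 -1.750e-02  3.840e-02]
 [-1.000e+00  7.000e-04 -1.600e-03  3.023e-01]
 [ 0.000e+00  0.000e+00  0.000e+00  1.000e+00]] [-0.18132714  0.62848395 -2.0075163 ] [0.0239594  0.02213099 0.01288816]
[330.51735525 118.90464731]
280 73
w1 w16 [(np.float64(-58.0), np.float32(0.88)), (np.float64(2.5), np.float32(0.87)), (np.float64(62.5), np.float32(0.79)), (np.float64(122.0), np.float32(0.76)), (np.float64(-118.0), np.float32(0.76)), (np.float64(-178.0), np.float32(0.74))]
w4 w16 [(np.float64(2.0), np.float32(0.84)), (np.float64(62.5), np.float32(0.83)), (np.float64(123.5), np.float32(0.72)), (np.float64(-58.5), np.float32(0.71)), (np.float64(-118.5), np.float32(0.56)), (np.float64(31.0), np.float32(0.51))]
w14 w16 [(np.float64(-0.5), np.float32(0.91)), (np.float64(59.5), np.float32(0.85)), (np.float64(-61.0), np.float32(0.79)), (np.float64(-121.0), np.float32(0.69)), (np.float64(120.0), np.float32(0.68)), (np.float64(179.5), np.float32(0.65))]
```

View pics/w16b.png

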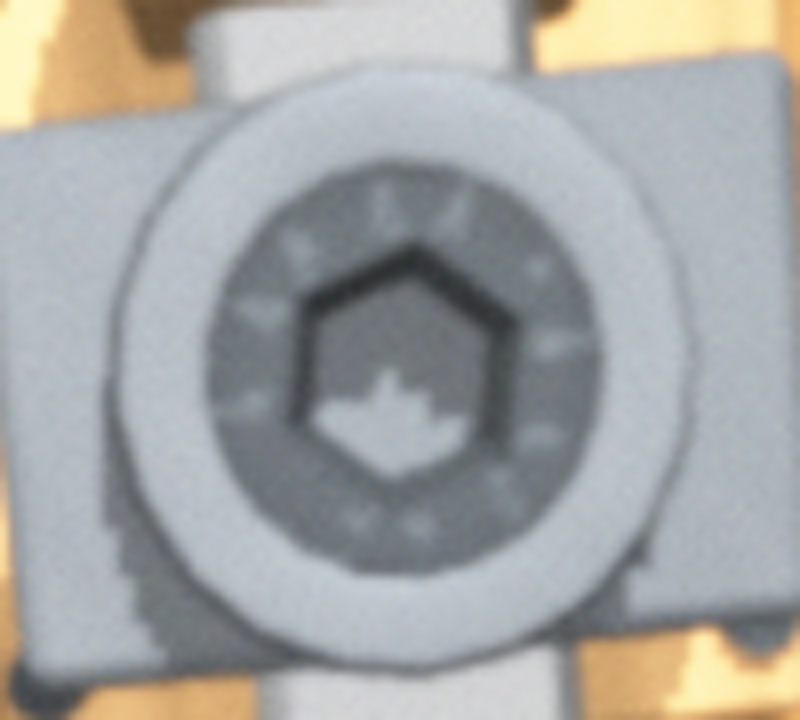

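View pics/pol2.png

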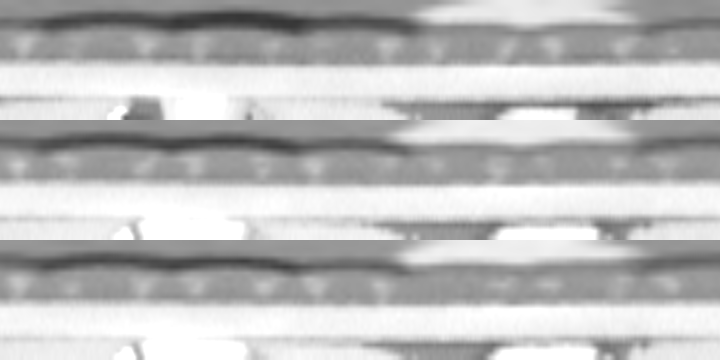

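Between the two looks the screw didn't move (within 0.5°), even with about 0.19 N m on the key. In the first pass there was drag at angles where an unturned screw would have been slack. Its flats now sit at about -7.7°, and the stop predicts -7.4°. So the screw is at its stop, and I'll take the key back.

Call:
{"api": "carry_out", "payload": {"commands": [0, 0, 0.137, -0.0024, -0.0175, 0.002, 0, 0, 0, 0.137, -0.0024, -0.0175, 0.002, 0, 0, 0, 0.137, -0.0024, -0.0175, 0.002, 0, 0, 0, 0.137, -0.0024, -0.0175, 0, 0, 0, 0, 0.137, -0.0024, -0.0175, 0, 0, 0, 0, 0.137, -0.0024, -0.0175, 0, 0, 0, 0, 0.137, -0.0024, -0.0175, 0, 0, 0, 0, 0.137, -0.0024, -0.0175, 0, 0, 0, 0, 0.137, -0.0024, -0.0175, 0, 0, 0, 0, 0.137, -0.0024, -0.0175, 0, 0, 0, 0, 0.137, -0.0024, -0.0175, 0, 0, 0, 0, 0.137, -0.0024, -0.0175, 0, 0]}}

```text
t: 22.35
tool_pos: [0.5362, -0.1707, 0.3082]
ee_rot: [0.768, 1.57, 2.402]
wrist_force: [1.0, -0.6, -2.3]
finger_gap: 0.019
```

Call:
{"api": "carry_out", "payload": {"commands": [0, 0, 0.137, -0.0022, -0.0175, 0, 0, 0, 0, 0.134, -0.0022, -0.0173, 0, 0, 0, 0, 0, 0, 0, 0, 0, 0, 0, 0, 0, 0, 0, 0]}}

```text
t: 22.75
tool_pos: [0.5319, -0.2051, 0.3081]
ee_rot: [0.406, 1.57, 2.301]
wrist_force: [0.2, 0.3, -2.3]
finger_gap: 0.0192
```

Run:
```python
from h import *
s=get_state(); T=T_tool(); print(s['t'],T.round(4),s['joint_pos'].round(2),s['wrist_force'],np.degrees(np.arctan2(T[1,1],T[0,1])))
for n,cr in [('scene',(250,120,370,280)),('side',(270,100,370,280))]:
    c=cam(n); x0,y0,x1,y1=cr
    im=c['image'][:,:,::-1]; im=cv2.resize(im[y0:y1,x0:x1],None,fx=3.5,fy=3.5,interpolation=cv2.INTER_CUBIC)
    ax=np.array([[x,.0015,0] for x in (.05,.08,.108)])@T[:3,:3].T+T[:3,3]
    th=np.linspace(0,2*np.pi,40); ring=np.c_[.531+.012*np.cos(th),-.2069+.012*np.sin(th),0*th+.06]
    for a in np.vstack([proj(c,ax),proj(c,ring)]): cv2.circle(im,tuple(int(k) for k in (a-[x0,y0]+.5)*3.5),1,(0,255,0),-1)
    cv2.imwrite(f'pics/{n}17.png',im)
c=cam('wrist'); save(c,'pics/w17.png')
```

```text
22.75 [[-7.000e-04 -9.479e-01 -3.187e-01  5.319e-01]
 [ 8.000e-04 -3.187e-01  9.479e-01 -2.051e-01]
 [-1.000e+00  4.000e-04  1.000e-03  3.081e-01]
 [ 0.000e+00  0.000e+00  0.000e+00  1.000e+00]] [-0.43  0.31  1.38  0.    1.46 -2.33] [ 0.23444875  0.34511219 -2.25256857] -161.4151238739591
```

View pics/side17.png

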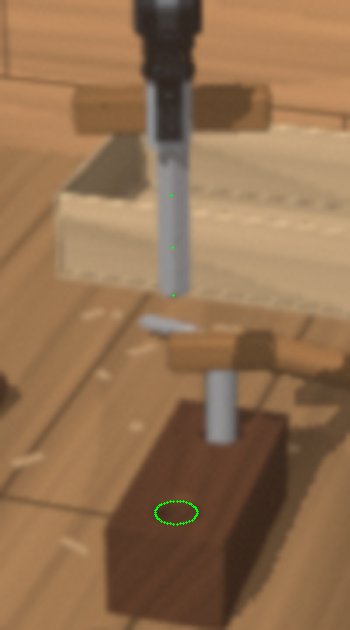

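View pics/scene17.png

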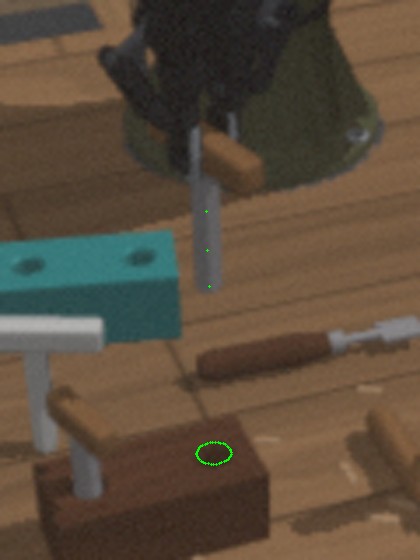

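Call:
{"api": "carry_out", "payload": {"commands": [0, 0, 0, -0.0006, -0.0013, -0.03, 0, 0, 0, 0, 0, 0, -0.04, 0, 0, 0, 0, 0, 0, -0.04, 0, 0, 0, 0, 0, 0, -0.02, 0, 0, 0, 0, 0, 0, -0.008, 0, 0, 0, 0, 0, 0, -0.008, 0, 0, 0, 0, 0, 0, 0, 0]}}

```text
t: 23.6
tool_pos: [0.5312, -0.2071, 0.1626]
ee_rot: [-2.323, 1.571, -0.427]
wrist_force: [0.2, 0.3, -2.4]
finger_gap: 0.0192
```

Run:
```python
from h import *
s=get_state(); T=T_tool(); print(s['t'],T[:3,3].round(4),s['wrist_force'],s['ft_torque'])
```

```text
23.6 [ 0.5312 -0.2071  0.1626] [ 0.18115575  0.2962396  -2.39732748] [ 0.01408552  0.06368249 -0.00681613]
```

Call:
{"api": "carry_out", "payload": {"commands": [0, 0, 0, 0, 0.0004, -0.01, 0, 0, 0, 0, 0, 0, -0.012, 0, 0, 0, 0, 0, 0, -0.012, 0, 0, 0, 0, 0, 0, -0.006, 0, 0, 0, 0, 0, 0, -0.003, 0, 0, 0, 0, 0, 0, 0, 0]}}

```text
t: 24.2
tool_pos: [0.5309, -0.2069, 0.1191]
ee_rot: [0.828, 1.57, 2.725]
wrist_force: [-0.6, 0.2, -2.0]
finger_gap: 0.0191
```

Run:
```python
from h import *
s=get_state(); T=T_tool(); print(s['t'],T[:3,3].round(4),s['wrist_force'],s['ft_torque'])
```

```text
24.2 [ 0.5309 -0.2069  0.1191] [-0.60857047  0.23219512 -1.9769024 ] [ 0.02092636 -0.04534682  0.01972446]
```

Call:
{"api": "carry_out", "payload": {"commands": [0, 0, 0, 0, 0, -0.0015, 0, 0, 0, 0, 0, 0, 0, 0, 0, 0, 0, 0, 0, 0, 0.8, 0, 0, 0, 0, 0, 0, 0.8, 0, 0, 0, 0, 0, 0, 0.8, 0, 0, 0, 0, 0, 0, 0.8, 0, 0, 0, 0, 0, 0.02, 0.8, 0, 0, 0, 0, 0, 0.04, 0.8, 0, 0, 0, 0, 0, 0.045, 0.8, 0, 0, 0, 0, 0, 0.045, 0.8, 0, 0, 0, 0, 0, 0.03, 0.8, 0, 0, 0, 0, 0, 0, 0.8]}}

```text
t: 25.4
tool_pos: [0.5319, -0.2073, 0.3028]
ee_rot: [-2.332, 1.563, -0.435]
wrist_force: [0.5, -0.5, 0.0]
finger_gap: 0.0686
```

Run:
```python
from h import *
s=get_state(); T=T_tool(); print(s['t'],T[:3,3].round(4),s['wrist_force'],s['finger_gap'])
for n in ['scene','side','wrist']:
    c=cam(n); save(c,f'pics/{n}18.png'); np.savez(f'{n}18.npz',**c)
W=cloud(c)
m=(abs(W[...,0]-.531)<.06)&(abs(W[...,1]+.2075)<.045)&(abs(W[...,2]-.126)<.006)
p=W[m]; print(len(p),cv2.minAreaRect(p[:,:2].astype(np.float32)),np.percentile(p[:,2],[5,50,95]))
m=(abs(W[...,0]-.531)<.06)&(abs(W[...,1]+.298)<.04)&(abs(W[...,2]-.126)<.006)
p=W[m]; print(len(p),cv2.minAreaRect(p[:,:2].astype(np.float32)),np.median(p[:,2]))
```

```text
25.4 [ 0.5319 -0.2073  0.3028] [ 0.48008449 -0.47081407  0.00613947] 0.06857595377563258
2401 ((0.5292940735816956, -0.20670947432518005), (0.09899841248989105, 0.019712185487151146), 19.049419403076172) [0.12360941 0.12632423 0.12768211]
1521 ((0.5329645276069641, -0.2970680296421051), (0.06335598230361938, 0.018541082739830017), 20.159549713134766) 0.12620445837349675
```

View pics/wrist18.png

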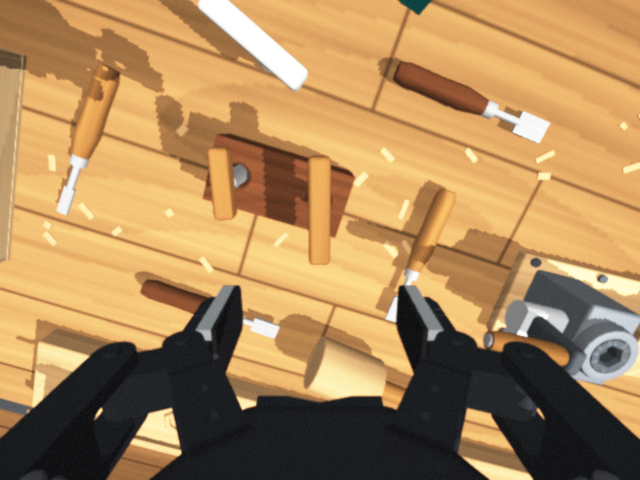

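View pics/side18.png

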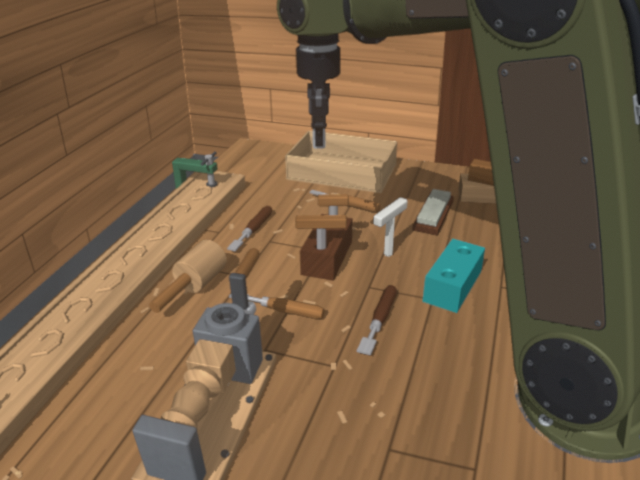

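View pics/scene18.png

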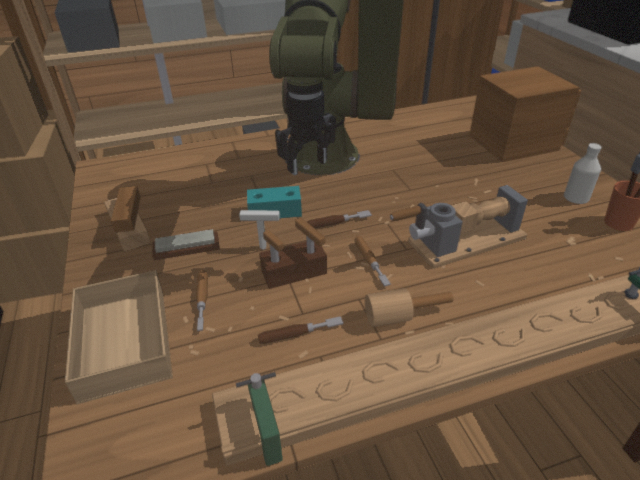

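The key is back in its hole, with its bar at 126 mm and 19°, and nothing else has shifted. One doubt remains: a 63° turn and a 3° turn look alike on a hexagon, and the key did cam over the corners. There is time left to settle it. I'll put the key back in the screw and turn it slightly back, then tight again. If the screw moves and then stops at the same place, that place is the stop.

Call:
{"api": "carry_out", "payload": {"commands": [0, 0, 0.005, -0.003, -0.0003, -0.035, 0.8, 0, 0, 0, 0, 0, -0.045, 0.8, 0, 0, 0, 0, 0, -0.045, 0.8, 0, 0, 0, 0, 0, -0.04, 0.8, 0, 0, 0, 0, 0, -0.02, 0.8, 0, 0, 0, 0, 0, 0, 0, 0, 0, 0, 0, 0, 0, 0, 0, 0, 0, 0, 0, 0, 0, 0, 0, 0, 0, 0, 0, 0, 0, 0, 0, 0, 0, 0, 0, 0, 0, 0, 0, 0, 0, 0]}}

```text
t: 26.65
tool_pos: [0.5286, -0.2075, 0.1145]
ee_rot: [-2.348, 1.568, -0.446]
wrist_force: [-0.2, -0.4, 7.5]
finger_gap: 0.0191
```

Run:
```python
from h import *
s=get_state(); T=T_tool(); print(s['t'],T.round(4),s['wrist_force'],s['finger_gap'])
```

```text
26.65 [[ 0.0023 -0.9456 -0.3252  0.5286]
 [-0.0011 -0.3252  0.9456 -0.2075]
 [-1.     -0.0018 -0.0018  0.1145]
 [ 0.      0.      0.      1.    ]] [-0.22926119 -0.35077909  7.45062579] 0.019055481129859678
```

Call:
{"api": "carry_out", "payload": {"commands": [0, 0, 0, 0, 0, 0.015, 0, 0, 0, 0, 0, 0, 0.035, 0, 0, 0, 0, 0, 0, 0.04, 0, 0, 0, 0, 0, 0, 0.045, 0, 0, 0, 0, 0, 0, 0.045, 0, 0, 0, 0, 0, 0, 0.01, 0, 0, 0, 0, 0, 0, 0, 0]}}

```text
t: 27.35
tool_pos: [0.5281, -0.2072, 0.3051]
ee_rot: [-2.343, 1.567, -0.441]
wrist_force: [-0.2, 0.2, -2.4]
finger_gap: 0.0191
```

Run:
```python
from h import *
s=get_state(); T=T_tool(); print(s['t'],T.round(4),s['wrist_force'],s['finger_gap'],np.degrees(np.arctan2(T[1,1],T[0,1])))
c=cam('wrist'); save(c,'pics/w19.png')
c=cam('side'); save(c,'pics/d19.png',(280,80,360,200),6)
W=cloud(c); m=(abs(W[...,0]-T[0,3])<.03)&(abs(W[...,1]-T[1,3])<.03)&(W[...,2]>.195)&(W[...,2]<.275); q=(W[m]-T[:3,3])@T[:3,:3]
for lo,hi in((.03,.05),(.05,.07),(.07,.09),(.09,.105)):
    k=(q[:,0]>lo)&(q[:,0]<hi); print(lo,q[k].mean(0).round(4),k.sum())
```

```text
27.35 [[ 0.0031 -0.9456 -0.3252  0.5281]
 [-0.0015 -0.3252  0.9456 -0.2072]
 [-1.     -0.0024 -0.0024  0.3051]
 [ 0.      0.      0.      1.    ]] [-0.18175178  0.24623742 -2.44419926] 0.019121393075775095 -161.01922894031165
0.03 [0.0401 0.0002 0.0064] 88
0.05 [ 0.0599 -0.0002  0.0065] 90
0.07 [ 0.0803 -0.0003  0.0064] 91
0.09 [ 0.0971 -0.      0.0059] 55
```

View pics/d19.png

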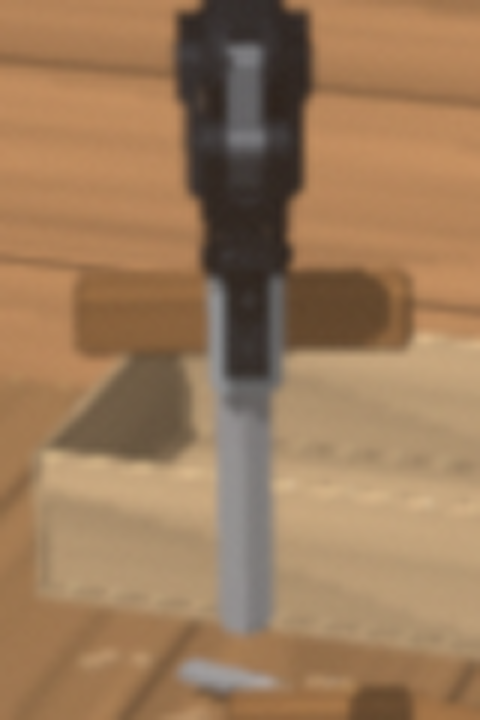

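Call:
{"api": "carry_out", "payload": {"commands": [0, 0, -0.1373, 0.0042, 0.0298, 0, 0, 0, 0, -0.1373, 0.0042, 0.0298, 0, 0, 0, 0, -0.1373, 0.0042, 0.0298, 0, 0, 0, 0, -0.1373, 0.0042, 0.0298, 0, 0, 0, 0, -0.1373, 0.0042, 0.0298, 0, 0, 0, 0, -0.1373, 0.0042, 0.0298, 0, 0, 0, 0, -0.1373, 0.0042, 0.0298, 0, 0, 0, 0, -0.1373, 0.0042, 0.0298, 0, 0, 0, 0, -0.1373, 0.0042, 0.0298, 0, 0, 0, 0, -0.1373, 0.0042, 0.0298, 0, 0, 0, 0, -0.1373, 0.0042, 0.03, 0, 0, 0, 0, 0, 0, 0, 0, 0]}}

```text
t: 28.65
tool_pos: [0.5737, 0.1237, 0.3004]
ee_rot: [2.76, 1.567, -3.134]
wrist_force: [-0.1, -0.3, -2.7]
finger_gap: 0.0189
```

Call:
{"api": "carry_out", "payload": {"commands": [0, 0, 0, 0.0, 0, -0.03, 0, 0, 0, 0, 0, 0, -0.03, 0, 0, 0, 0, 0, 0, -0.012, 0, 0, 0, 0, 0, 0, 0, 0, 0, 0, 0, 0, 0, 0, 0]}}

```text
t: 29.15
tool_pos: [0.5744, 0.1206, 0.2317]
ee_rot: [-1.302, 1.571, -0.91]
wrist_force: [-0.9, 0.2, -1.1]
finger_gap: 0.0194
```

Run:
```python
from h import *
s=get_state(); T=T_tool(); print(s['t'],T.round(4),s['wrist_force'],s['ft_torque'],np.degrees(np.arctan2(T[1,1],T[0,1]))-180)
```

```text
29.15 [[ 1.000e-04 -3.820e-01  9.242e-01  5.744e-01]
 [-1.000e-04  9.242e-01  3.820e-01  1.206e-01]
 [-1.000e+00 -1.000e-04  0.000e+00  2.317e-01]
 [ 0.000e+00  0.000e+00  0.000e+00  1.000e+00]] [-0.93721961  0.22055799 -1.14066649] [ 0.03164414  0.06372586 -0.04159041] -67.54504447131487
```

Call:
{"api": "carry_out", "payload": {"commands": [0, 0, 0, 0.0004, 0.0002, -0.004, 0, 0, 0, 0, 0, 0, -0.004, 0, 0, 0, 0, 0, 0, -0.003, 0, 0, 0, 0, 0, 0, 0, 0]}}

```text
t: 29.55
tool_pos: [0.5746, 0.121, 0.2198]
ee_rot: [2.974, 1.571, -2.917]
wrist_force: [-0.2, -0.8, -2.6]
finger_gap: 0.0194
```

Run:
```python
from h import *
s=get_state(); T=T_tool(); print(s['t'],T[:3,3].round(4),s['wrist_force'],s['ft_torque'])
```

```text
29.55 [0.5746 0.121  0.2198] [-0.17024526 -0.78025402 -2.62867368] [-0.01743699  0.05935459  0.02518323]
```

Call:
{"api": "carry_out", "payload": {"commands": [0, 0, 0, 0, 0, -0.002, 0, 0, 0, 0, 0, 0, -0.002, 0, 0, 0, 0, 0, 0, 0, 0]}}

```text
t: 29.85
tool_pos: [0.5752, 0.121, 0.2194]
ee_rot: [-0.295, 1.567, 0.097]
wrist_force: [-6.7, -1.1, 23.3]
finger_gap: 0.0193
```

Run:
```python
from h import *
s=get_state(); T=T_tool(); print(s['t'],T[:3,3].round(4),s['wrist_force'],s['ft_torque'])
```

```text
29.85 [0.5752 0.121  0.2194] [-6.69069404 -1.06057158 23.26632676] [-0.33846404  1.7802488   0.00722043]
```

Call:
{"api": "carry_out", "payload": {"commands": [0, 0, 0.08, 0, 0, 0.003, 0, 0, 0, 0.08, 0, 0, 0, 0, 0, 0, 0.08, 0, 0, 0, 0, 0, 0, 0.08, 0, 0, 0, 0, 0, 0, 0, 0, 0, 0, 0]}}

```text
t: 30.35
tool_pos: [0.5745, 0.1209, 0.2195]
ee_rot: [-2.097, 1.571, -1.384]
wrist_force: [-3.1, -1.0, 4.3]
finger_gap: 0.0192
```

```bash
cat > st.py <<'E'
from h import *
s=get_state(); T=T_tool(); print(s['t'],T[:3,3].round(4),s['wrist_force'].round(2),s['ft_torque'].round(3),(np.degrees(np.arctan2(T[1,1],T[0,1]))-180+180)%360-180)
E
python3 st.py
```

```text
30.35 [0.5745 0.1209 0.2195] [-3.09 -1.04  4.29] [-0.405  0.815 -0.059] -49.15379339523028
```

Call:
{"api": "carry_out", "payload": {"commands": [0, 0, 0.06, 0, 0, 0, 0, 0, 0, 0.06, 0, 0, 0, 0, 0, 0, 0, 0, 0, 0, 0]}}

```text
t: 30.65
tool_pos: [0.5746, 0.1209, 0.2195]
ee_rot: [-1.691, 1.571, -0.86]
wrist_force: [-4.0, -2.5, 4.5]
finger_gap: 0.019
```

```bash
python3 st.py
```

```text
30.65 [0.5746 0.1209 0.2195] [-3.96 -2.53  4.54] [-0.502  1.001 -0.102] -42.4241550002956
```

Call:
{"api": "carry_out", "payload": {"commands": [0, 0, 0.06, 0, 0, 0, 0, 0, 0, 0.06, 0, 0, 0, 0, 0, 0, 0, 0, 0, 0, 0]}}

```text
t: 30.95
tool_pos: [0.5746, 0.1208, 0.2195]
ee_rot: [-2.218, 1.57, -1.268]
wrist_force: [-4.0, -2.6, 5.8]
finger_gap: 0.0191
```

```bash
python3 st.py
```

```text
30.95 [0.5746 0.1208 0.2195] [-3.97 -2.59  5.8 ] [-0.608  1.082 -0.145] -35.566147364036595
```

Call:
{"api": "carry_out", "payload": {"commands": [0, 0, 0.06, 0, 0, 0, 0, 0, 0, 0.06, 0, 0, 0, 0, 0, 0, 0, 0, 0, 0, 0]}}

```text
t: 31.25
tool_pos: [0.5746, 0.1208, 0.2195]
ee_rot: [-2.442, 1.57, -1.372]
wrist_force: [-3.4, -2.8, 6.4]
finger_gap: 0.0192
```

```bash
python3 st.py
```

```text
31.25 [0.5746 0.1208 0.2195] [-3.4  -2.83  6.44] [-0.64   1.099 -0.106] -28.688962768273797
```

Call:
{"api": "carry_out", "payload": {"commands": [0, 0, 0, 0, 0, 0.01, 0, 0, 0, 0, 0, 0, 0.03, 0, 0, 0, 0, 0, 0, 0.045, 0, 0, 0, 0, 0.015, -0.04, 0, 0, 0, 0, 0, 0.02, -0.04, 0, 0, 0, 0, 0, 0.02, 0, 0, 0, 0, 0, 0, 0, 0, 0, 0]}}

```text
t: 31.95
tool_pos: [0.631, 0.0399, 0.3037]
ee_rot: [-0.308, 1.57, 0.76]
wrist_force: [-0.2, 0.1, -2.9]
finger_gap: 0.0193
```

```bash
cat > look.py <<'E'
from tick import *
import sys
n=sys.argv[1]
s=get_state(); T=T_tool(); print(s['t'],T.round(4))
c=cam('wrist'); save(c,f'pics/{n}.png'); np.savez(f'{n}.npz',**c)
p=proj(c,[[.5755,.1213,.13]])[0]; x,y=int(p[0]),int(p[1]); print(p,x-50,y-45)
save(c,f'pics/{n}b.png',(x-50,max(y-45,0),x+50,y+45),8)
S={f:sig(polar(f+'.npz')) for f in('w1','w4','w14','w16',n)}
for a in('w1','w4','w14','w16'):
    cc=np.array([(S[a]*np.roll(S[n],k)).mean() for k in range(720)])
    o=np.argsort(-cc); pk=[k for k in o if cc[k]>=cc[(k-1)%720] and cc[k]>=cc[(k+1)%720]][:6]
    print(a,n,[(k/2 if k<360 else k/2-360,cc[k].round(2)) for k in pk])
E
python3 look.py w20
```

```text
31.95 [[ 3.000e-04 -8.760e-01  4.822e-01  6.310e-01]
 [ 3.000e-04  4.822e-01  8.760e-01  3.990e-02]
 [-1.000e+00 -1.000e-04  4.000e-04  3.037e-01]
 [ 0.000e+00  0.000e+00  0.000e+00  1.000e+00]]
[371.83945544 111.48311182] 321 66
w1 w20 [(np.float64(40.0), np.float32(0.88)), (np.float64(-19.5), np.float32(0.86)), (np.float64(99.5), np.float32(0.81)), (np.float64(159.5), np.float32(0.74)), (np.float64(-140.0), np.float32(0.72)), (np.float64(-79.5), np.float32(0.71))]
w4 w20 [(np.float64(-19.5), np.float32(0.77)), (np.float64(40.5), np.float32(0.74)), (np.float64(-80.0), np.float32(0.67)), (np.float64(100.5), np.float32(0.66)), (np.float64(160.0), np.float32(0.64)), (np.float64(-139.5), np.float32(0.64))]
w14 w20 [(np.float64(37.5), np.float32(0.84)), (np.float64(-22.5), np.float32(0.8)), (np.float64(97.0), np.float32(0.77)), (np.float64(-82.5), np.float32(0.77)), (np.float64(157.0), np.float32(0.69)), (np.float64(-143.0), np.float32(0.66))]
w16 w20 [(np.float64(38.0), np.float32(0.84)), (np.float64(-22.0), np.float32(0.8)), (np.float64(-82.0), np.float32(0.8)), (np.float64(98.0), np.float32(0.77)), (np.float64(-142.0), np.float32(0.74)), (np.float64(158.0), np.float32(0.7))]
```

View pics/w20b.png

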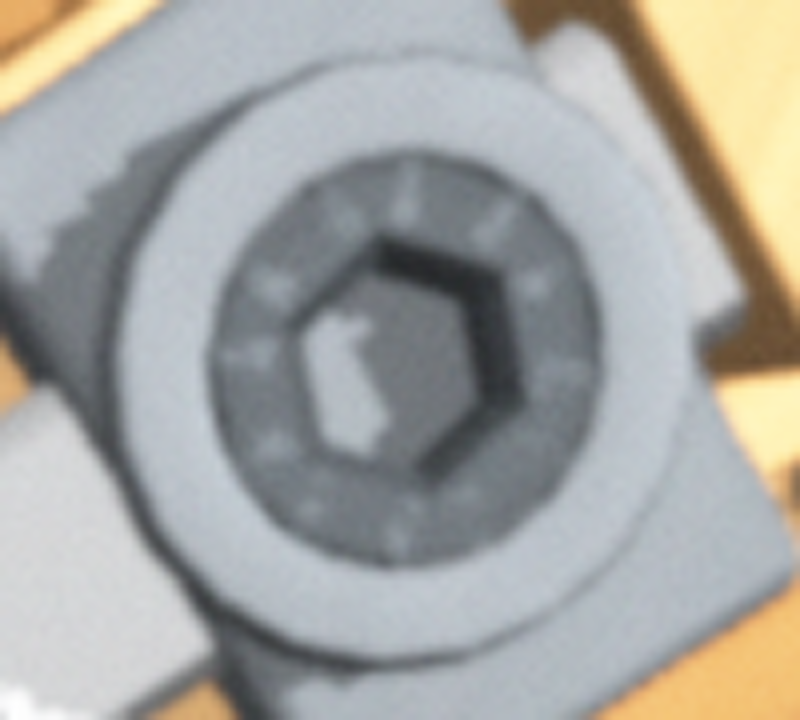

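The screw followed the key back by 22°, so it turns freely at this torque. That confirms its earlier position, where 0.19 N m wouldn't move it, was the stop. Now I'll re-tighten it.

Call:
{"api": "carry_out", "payload": {"commands": [0, 0, -0.097, -0.0188, 0.027, 0, 0, 0, 0, -0.097, -0.0188, 0.027, 0, 0, 0, 0, -0.097, -0.0188, 0.027, 0, 0, 0, 0, 0, 0, 0, 0, 0, 0, 0, 0, 0, 0, -0.035, 0, 0, 0, 0, 0, 0, -0.03, 0, 0, 0, 0, 0, 0, -0.008, 0, 0, 0, 0, 0, 0, 0, 0]}}

```text
t: 32.8
tool_pos: [0.5729, 0.1221, 0.2309]
ee_rot: [2.5, 1.57, -3.003]
wrist_force: [0.8, -0.1, -1.8]
finger_gap: 0.0188
```

```bash
python3 st.py
```

```text
32.8 [0.5729 0.1221 0.2309] [ 0.82 -0.13 -1.76] [-0.054  0.01   0.06 ] -45.27108368296214
```

Call:
{"api": "carry_out", "payload": {"commands": [0, 0, 0, 0.0018, -0.001, 0, 0, 0, 0, 0, 0, 0, -0.004, 0, 0, 0, 0, 0, 0, -0.004, 0, 0, 0, 0, 0, 0, -0.003, 0, 0, 0, 0, 0, 0, -0.0006, 0, 0, 0, 0, 0, 0, 0, 0]}}

```text
t: 33.4
tool_pos: [0.575, 0.121, 0.2195]
ee_rot: [-2.508, 1.571, -1.727]
wrist_force: [-2.5, -1.2, 1.1]
finger_gap: 0.019
```

```bash
python3 st.py
```

```text
33.4 [0.575  0.121  0.2195] [-2.5  -1.2   1.12] [-0.215  0.533 -0.036] -45.27020217763172
```

Call:
{"api": "carry_out", "payload": {"commands": [0, 0, -0.08, -0.0003, 0, 0, 0, 0, 0, -0.08, 0, 0, 0, 0, 0, 0, -0.08, 0, 0, 0, 0, 0, 0, -0.08, 0, 0, 0, 0, 0, 0, -0.08, 0, 0, 0, 0, 0, 0, -0.08, 0, 0, 0, 0, 0, 0, -0.08, 0, 0, 0, 0, 0, 0, -0.08, 0, 0, 0, 0, 0, 0, -0.08, 0, 0, 0, 0, 0, 0, 0, 0, 0, 0, 0]}}

```text
t: 34.4
tool_pos: [0.5748, 0.121, 0.2195]
ee_rot: [-0.101, 1.57, -0.042]
wrist_force: [-1.6, -1.0, 1.7]
finger_gap: 0.0191
```

```bash
python3 st.py
```

```text
34.4 [0.5748 0.121  0.2195] [-1.56 -1.04  1.73] [-0.223  0.345  0.084] -86.58959850503064
```

Call:
{"api": "carry_out", "payload": {"commands": [0, 0, -0.05, 0, 0, 0, 0, 0, 0, 0, 0, 0, 0, 0]}}

```text
t: 34.6
tool_pos: [0.5748, 0.121, 0.2195]
ee_rot: [-0.026, 1.57, -0.014]
wrist_force: [-1.1, -0.6, 1.4]
finger_gap: 0.019
```

```bash
python3 st.py
```

```text
34.6 [0.5748 0.121  0.2195] [-1.12 -0.58  1.36] [-0.201  0.215  0.126] -89.30599589306718
```

Call:
{"api": "carry_out", "payload": {"commands": [0, 0, -0.05, 0, 0, 0, 0, 0, 0, 0, 0, 0, 0, 0]}}

```text
t: 34.8
tool_pos: [0.5748, 0.121, 0.2195]
ee_rot: [0.049, 1.57, 0.011]
wrist_force: [-1.6, -1.4, -0.1]
finger_gap: 0.0191
```

```bash
python3 st.py
```

```text
34.8 [0.5748 0.121  0.2195] [-1.58 -1.41 -0.06] [-0.206  0.144  0.151] -92.15115731087246
```

Call:
{"api": "carry_out", "payload": {"commands": [0, 0, -0.05, 0, 0, 0, 0, 0, 0, 0, 0, 0, 0, 0]}}

```text
t: 35.0
tool_pos: [0.5748, 0.1209, 0.2195]
ee_rot: [0.084, 1.57, -0.003]
wrist_force: [-1.3, -0.9, 1.4]
finger_gap: 0.019
```

```bash
python3 st.py
```

```text
35.0 [0.5748 0.1209 0.2195] [-1.26 -0.89  1.37] [-0.199  0.099  0.111] -95.00943945629025
```

Call:
{"api": "carry_out", "payload": {"commands": [0, 0, 0.06, 0, 0, 0, 0, 0, 0, 0, 0, 0, 0.01, 0, 0, 0, 0, 0, 0, 0.03, 0, 0, 0, 0, 0, 0, 0.045, 0, 0, 0, 0, -0.003, -0.04, 0, 0, 0, 0, 0, -0.003, -0.04, 0, 0, 0, 0, 0, 0, 0, 0, 0, 0, 0, 0, 0, 0, 0, 0]}}

```text
t: 35.8
tool_pos: [0.5687, 0.0404, 0.3047]
ee_rot: [1.163, 1.57, 1.133]
wrist_force: [-0.1, 0.9, -0.9]
finger_gap: 0.0189
```

```bash
python3 look.py w21
```

```text
35.8 [[ 1.000e-04  3.000e-02  9.996e-01  5.687e-01]
 [ 3.000e-04  9.996e-01 -3.000e-02  4.040e-02]
 [-1.000e+00  3.000e-04  1.000e-04  3.047e-01]
 [ 0.000e+00  0.000e+00  0.000e+00  1.000e+00]]
[323.74059093 121.38910563] 273 76
w1 w21 [(np.float64(0.5), np.float32(0.82)), (np.float64(-59.5), np.float32(0.77)), (np.float64(61.0), np.float32(0.72)), (np.float64(-119.5), np.float32(0.71)), (np.float64(121.0), np.float32(0.68)), (np.float64(-179.5), np.float32(0.61))]
w4 w21 [(np.float64(122.0), np.float32(0.81)), (np.float64(0.0), np.float32(0.76)), (np.float64(61.0), np.float32(0.76)), (np.float64(-60.0), np.float32(0.51)), (np.float64(-119.0), np.float32(0.5)), (np.float64(-177.0), np.float32(0.48))]
w14 w21 [(np.float64(58.0), np.float32(0.84)), (np.float64(-2.5), np.float32(0.78)), (np.float64(-63.0), np.float32(0.73)), (np.float64(119.5), np.float32(0.65)), (np.float64(178.5), np.float32(0.62)), (np.float64(-122.0), np.float32(0.53))]
w16 w21 [(np.float64(-2.0), np.float32(0.86)), (np.float64(59.0), np.float32(0.79)), (np.float64(-62.0), np.float32(0.71)), (np.float64(119.5), np.float32(0.71)), (np.float64(179.5), np.float32(0.63)), (np.float64(-121.5), np.float32(0.58))]
```

View pics/w21b.png

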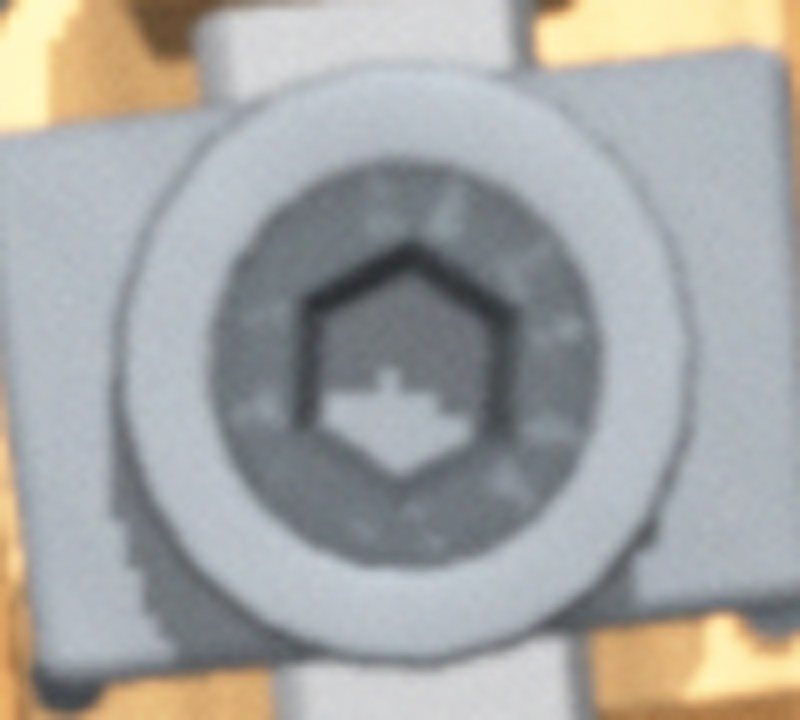

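The screw is now about 2° short of where it was, so I'll seat the key again, press a little harder, turn it home, and return it to mid-play before lifting.

Call:
{"api": "carry_out", "payload": {"commands": [0, 0, 0.114, 0.0015, 0.02, 0, 0, 0, 0, 0.114, 0.0015, 0.02, 0, 0, 0, 0, 0.113, 0.0015, 0.0203, 0, 0, 0, 0, 0.113, 0.0016, 0.0203, 0, 0, 0, 0, 0, 0, 0, -0.035, 0, 0, 0, 0, 0, 0, -0.03, 0, 0, 0, 0, 0, 0, -0.009, 0, 0, 0, 0, 0, 0, 0, 0]}}

```text
t: 36.65
tool_pos: [0.5746, 0.1222, 0.2298]
ee_rot: [2.849, 1.569, -3.009]
wrist_force: [0.2, 0.5, -2.4]
finger_gap: 0.019
```

```bash
python3 st.py
```

```text
36.65 [0.5746 0.1222 0.2298] [ 0.15  0.54 -2.38] [ 0.023 -0.024 -0.059] -65.60882025656754
```

Call:
{"api": "carry_out", "payload": {"commands": [0, 0, 0, 0.0001, -0.0008, 0, 0, 0, 0, 0, 0, 0, -0.004, 0, 0, 0, 0, 0, 0, -0.004, 0, 0, 0, 0, 0, 0, -0.003, 0, 0, 0, 0, 0, 0, -0.001, 0, 0, 0, 0, 0, 0, 0, 0]}}

```text
t: 37.25
tool_pos: [0.5752, 0.1208, 0.2195]
ee_rot: [-0.296, 1.569, 0.128]
wrist_force: [-2.8, -0.8, 7.7]
finger_gap: 0.0192
```

```bash
python3 st.py
```

```text
37.25 [0.5752 0.1208 0.2195] [-2.76 -0.81  7.67] [-0.123  0.618  0.001] -65.67013438275295
```

Call:
{"api": "carry_out", "payload": {"commands": [0, 0, -0.08, 0, 0, 0, 0, 0, 0, -0.08, 0, 0, 0, 0, 0, 0, -0.08, 0, 0, 0, 0, 0, 0, -0.06, 0, 0, 0, 0, 0, 0, -0.06, 0, 0, 0, 0, 0, 0, 0, 0, 0, 0, 0]}}

```text
t: 37.85
tool_pos: [0.575, 0.1209, 0.2195]
ee_rot: [0.136, 1.57, 0.199]
wrist_force: [-3.3, -0.7, 7.1]
finger_gap: 0.0188
```

```bash
python3 st.py
```

```text
37.85 [0.575  0.1209 0.2195] [-3.31 -0.74  7.14] [-0.125  0.931  0.155] -86.4064076422896
```

Call:
{"api": "carry_out", "payload": {"commands": [0, 0, -0.04, 0, 0, 0, 0, 0, 0, 0, 0, 0, 0, 0]}}

```text
t: 38.05
tool_pos: [0.575, 0.1209, 0.2195]
ee_rot: [0.171, 1.57, 0.195]
wrist_force: [-3.2, 0.6, 7.1]
finger_gap: 0.0191
```

```bash
python3 st.py
```

```text
38.05 [0.575  0.1209 0.2195] [-3.18  0.6   7.08] [-0.019  0.894  0.175] -88.645842293828
```

Call:
{"api": "carry_out", "payload": {"commands": [0, 0, -0.04, 0, 0, 0, 0, 0, 0, 0, 0, 0, 0, 0]}}

```text
t: 38.25
tool_pos: [0.575, 0.1209, 0.2195]
ee_rot: [0.214, 1.57, 0.198]
wrist_force: [-4.0, 0.8, 7.8]
finger_gap: 0.0193
```

```bash
python3 st.py
```

```text
38.25 [0.575  0.1209 0.2195] [-3.97  0.85  7.76] [-0.046  0.84   0.179] -90.93678805533713
```

Call:
{"api": "carry_out", "payload": {"commands": [0, 0, -0.04, 0, 0, 0, 0, 0, 0, 0, 0, 0, 0, 0]}}

```text
t: 38.45
tool_pos: [0.5751, 0.1209, 0.2195]
ee_rot: [0.226, 1.569, 0.17]
wrist_force: [-3.5, 0.2, 6.0]
finger_gap: 0.019
```

```bash
python3 st.py
```

```text
38.45 [0.5751 0.1209 0.2195] [-3.48  0.24  5.96] [-0.1    0.843  0.164] -93.22959378796556
```

Call:
{"api": "carry_out", "payload": {"commands": [0, 0, 0.1, 0, 0, 0.0005, 0, 0, 0, 0.1, 0, 0, 0, 0, 0, 0, 0.1, 0, 0, 0.0005, 0, 0, 0, 0.05, 0, 0, 0.001, 0, 0, 0, 0, 0, 0, 0.01, 0, 0, 0, 0, 0, 0, 0.03, 0, 0, 0, 0, 0, 0, 0.043, 0, 0, 0, 0, 0, -0.04, 0, 0, 0, 0, 0, 0, -0.04, 0, 0, 0, 0, 0, 0, 0, 0, 0, 0, 0, 0, 0, 0, 0, 0]}}

```text
t: 39.55
tool_pos: [0.575, 0.0401, 0.3045]
ee_rot: [-0.237, 1.569, 0.055]
wrist_force: [0.6, 0.3, -2.1]
finger_gap: 0.019
```

```bash
python3 look.py w22
```

```text
39.55 [[ 1.400e-03 -2.876e-01  9.578e-01  5.750e-01]
 [ 1.000e-04  9.578e-01  2.876e-01  4.010e-02]
 [-1.000e+00 -3.000e-04  1.400e-03  3.045e-01]
 [ 0.000e+00  0.000e+00  0.000e+00  1.000e+00]]
[346.40406134 125.3039919 ] 296 80
w1 w22 [(np.float64(-76.0), np.float32(0.82)), (np.float64(-16.0), np.float32(0.82)), (np.float64(44.5), np.float32(0.72)), (np.float64(-136.0), np.float32(0.7)), (np.float64(104.5), np.float32(0.68)), (np.float64(164.5), np.float32(0.61))]
w4 w22 [(np.float64(105.5), np.float32(0.84)), (np.float64(-16.0), np.float32(0.76)), (np.float64(44.5), np.float32(0.75)), (np.float64(-135.5), np.float32(0.53)), (np.float64(166.0), np.float32(0.52)), (np.float64(-76.5), np.float32(0.51))]
w14 w22 [(np.float64(-19.0), np.float32(0.79)), (np.float64(41.5), np.float32(0.78)), (np.float64(-79.0), np.float32(0.75)), (np.float64(162.0), np.float32(0.66)), (np.float64(102.5), np.float32(0.62)), (np.float64(-138.5), np.float32(0.6))]
w16 w22 [(np.float64(-18.5), np.float32(0.88)), (np.float64(42.5), np.float32(0.74)), (np.float64(103.0), np.float32(0.74)), (np.float64(-78.5), np.float32(0.7)), (np.float64(162.5), np.float32(0.64)), (np.float64(-138.0), np.float32(0.61))]
```

View pics/w22b.png

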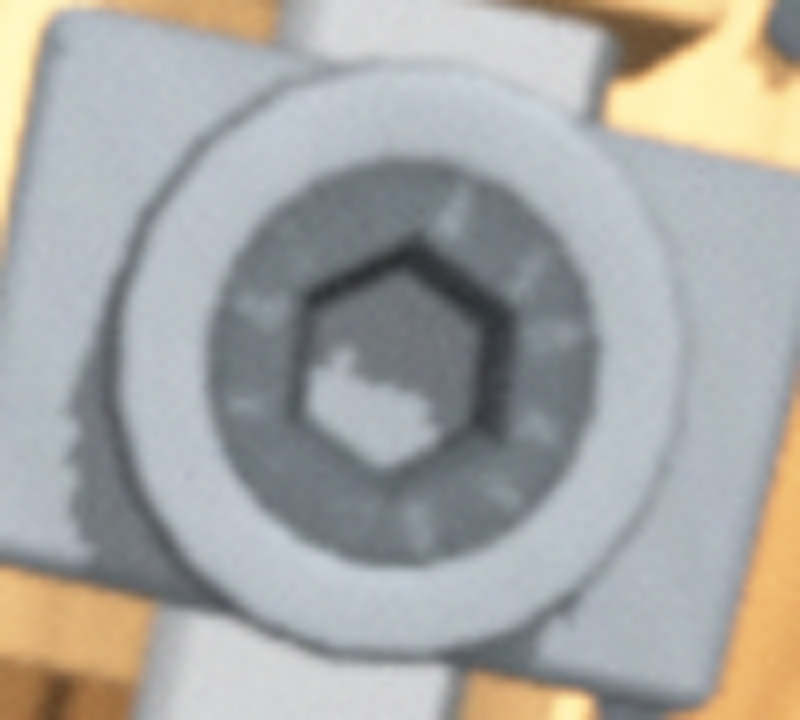

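The screw is now at about -48°, so it sprang or was dragged back, probably because I overdrove it. I'll retighten gently with only a small overdrive, a slow return to mid-play and a slow lift.

Call:
{"api": "carry_out", "payload": {"commands": [0, 0, 0.109, 0, 0.0202, 0, 0, 0, 0, 0.109, 0, 0.0202, 0, 0, 0, 0, 0.108, 0, 0.0202, 0, 0, 0, 0, 0.108, 0, 0.0202, 0, 0, 0, 0, 0, 0, 0, -0.035, 0, 0, 0, 0, 0, 0, -0.03, 0, 0, 0, 0, 0, 0, -0.008, 0, 0, 0, 0, 0, 0, 0, 0]}}

```text
t: 40.4
tool_pos: [0.5747, 0.1222, 0.2302]
ee_rot: [2.536, 1.57, -3.018]
wrist_force: [-0.5, -0.3, -1.7]
finger_gap: 0.0188
```

```bash
python3 st.py
```

```text
40.4 [0.5747 0.1222 0.2302] [-0.48 -0.28 -1.75] [-0.072 -0.001  0.022] -48.22973022211258
```

Call:
{"api": "carry_out", "payload": {"commands": [0, 0, 0, 0.0001, -0.0008, 0, 0, 0, 0, 0, 0, 0, -0.004, 0, 0, 0, 0, 0, 0, -0.004, 0, 0, 0, 0, 0, 0, -0.003, 0, 0, 0, 0, 0, 0, 0, 0]}}

```text
t: 40.9
tool_pos: [0.575, 0.1207, 0.2195]
ee_rot: [-0.881, 1.571, -0.152]
wrist_force: [-1.9, -0.3, 1.2]
finger_gap: 0.019
```

```bash
python3 st.py
```

```text
40.9 [0.575  0.1207 0.2195] [-1.95 -0.35  1.15] [-0.067  0.333 -0.007] -48.25410899957183
```

Call:
{"api": "carry_out", "payload": {"commands": [0, 0, -0.075, 0, 0, 0, 0, 0, 0, -0.075, 0, 0, 0, 0, 0, 0, -0.075, 0, 0, 0, 0, 0, 0, -0.075, 0, 0, 0, 0, 0, 0, 0, 0, 0, 0, 0]}}

```text
t: 41.4
tool_pos: [0.5748, 0.1208, 0.2195]
ee_rot: [2.724, 1.57, -3.132]
wrist_force: [-4.4, 0.5, 2.0]
finger_gap: 0.0191
```

```bash
python3 st.py
```

```text
41.4 [0.5748 0.1208 0.2195] [-4.43  0.52  2.  ] [-0.04   0.979  0.006] -65.4983422918842
```

Call:
{"api": "carry_out", "payload": {"commands": [0, 0, -0.075, 0, 0, 0, 0, 0, 0, -0.075, 0, 0, 0, 0, 0, 0, -0.075, 0, 0, 0, 0, 0, 0, -0.075, 0, 0, 0, 0, 0, 0, 0, 0, 0, 0, 0]}}

```text
t: 41.9
tool_pos: [0.575, 0.1208, 0.2195]
ee_rot: [2.313, 1.571, 2.443]
wrist_force: [-3.5, 1.3, 2.9]
finger_gap: 0.0192
```

```bash
python3 st.py
```

```text
41.9 [0.575  0.1208 0.2195] [-3.46  1.29  2.93] [0.054 0.766 0.035] -82.57510972640857
```

Call:
{"api": "carry_out", "payload": {"commands": [0, 0, -0.06, 0, 0, 0, 0, 0, 0, 0, 0, 0, 0, 0]}}

```text
t: 42.1
tool_pos: [0.575, 0.1208, 0.2195]
ee_rot: [0.654, 1.571, 0.725]
wrist_force: [-2.5, 0.4, 2.3]
finger_gap: 0.0192
```

```bash
python3 st.py
```

```text
42.1 [0.575  0.1208 0.2195] [-2.48  0.36  2.33] [0.081 0.743 0.095] -85.92808032760087
```

Call:
{"api": "carry_out", "payload": {"commands": [0, 0, -0.05, 0, 0, 0, 0, 0, 0, 0, 0, 0, 0, 0]}}

```text
t: 42.3
tool_pos: [0.575, 0.1208, 0.2195]
ee_rot: [0.371, 1.571, 0.392]
wrist_force: [-2.9, -0.9, 1.4]
finger_gap: 0.0193
```

```bash
python3 st.py
```

```text
42.3 [0.575  0.1208 0.2195] [-2.92 -0.86  1.41] [0.073 0.702 0.169] -88.7725868905941
```

Call:
{"api": "carry_out", "payload": {"commands": [0, 0, 0.035, 0, 0, 0, 0, 0, 0, 0.035, 0, 0, 0, 0, 0, 0, 0.035, 0, 0, 0, 0, 0, 0, 0, 0, 0, 0, 0]}}

```text
t: 42.7
tool_pos: [0.575, 0.1208, 0.2195]
ee_rot: [0.729, 1.571, 0.857]
wrist_force: [-3.3, -0.2, 3.2]
finger_gap: 0.0191
```

```bash
python3 st.py
```

```text
42.7 [0.575  0.1208 0.2195] [-3.31 -0.23  3.22] [0.011 0.888 0.03 ] -82.69474055426929
```

Call:
{"api": "carry_out", "payload": {"commands": [0, 0, 0, -0.0005, 0, 0.001, 0, 0, 0, 0, 0, 0, 0.003, 0, 0, 0, 0, 0, 0, 0.004, 0, 0, 0, 0, 0, 0, 0.004, 0, 0, 0, 0, 0, 0, 0.03, 0, 0, 0, 0, 0, 0, 0.043, 0, 0, 0, 0, 0.0, -0.04, 0, 0, 0, 0, 0, 0, -0.04, 0, 0, 0, 0, 0, 0, 0, 0, 0, 0, 0, 0, 0, 0, 0, 0]}}

```text
t: 43.7
tool_pos: [0.5746, 0.0401, 0.3051]
ee_rot: [-0.044, 1.57, 0.078]
wrist_force: [0.5, -0.1, -2.4]
finger_gap: 0.0191
```

```bash
python3 look.py w23
```

```text
43.7 [[ 1.000e-03 -1.218e-01  9.926e-01  5.746e-01]
 [ 1.000e-04  9.926e-01  1.218e-01  4.010e-02]
 [-1.000e+00 -0.000e+00  1.000e-03  3.051e-01]
 [ 0.000e+00  0.000e+00  0.000e+00  1.000e+00]]
[331.10103412 121.94392797] 281 76
w1 w23 [(np.float64(2.5), np.float32(0.9)), (np.float64(62.5), np.float32(0.84)), (np.float64(-117.5), np.float32(0.83)), (np.float64(-57.5), np.float32(0.8)), (np.float64(-178.0), np.float32(0.76)), (np.float64(122.0), np.float32(0.71))]
w4 w23 [(np.float64(2.5), np.float32(0.83)), (np.float64(63.0), np.float32(0.8)), (np.float64(-58.0), np.float32(0.73)), (np.float64(123.5), np.float32(0.7)), (np.float64(-177.0), np.float32(0.61)), (np.float64(-118.0), np.float32(0.57))]
w14 w23 [(np.float64(-0.5), np.float32(0.87)), (np.float64(59.5), np.float32(0.83)), (np.float64(-60.5), np.float32(0.8)), (np.float64(120.0), np.float32(0.77)), (np.float64(-120.5), np.float32(0.73)), (np.float64(179.5), np.float32(0.67))]
w16 w23 [(np.float64(0.0), np.float32(0.87)), (np.float64(-60.0), np.float32(0.86)), (np.float64(60.5), np.float32(0.86)), (np.float64(-120.0), np.float32(0.76)), (np.float64(120.5), np.float32(0.76)), (np.float64(-180.0), np.float32(0.71))]
```

View pics/w23b.png

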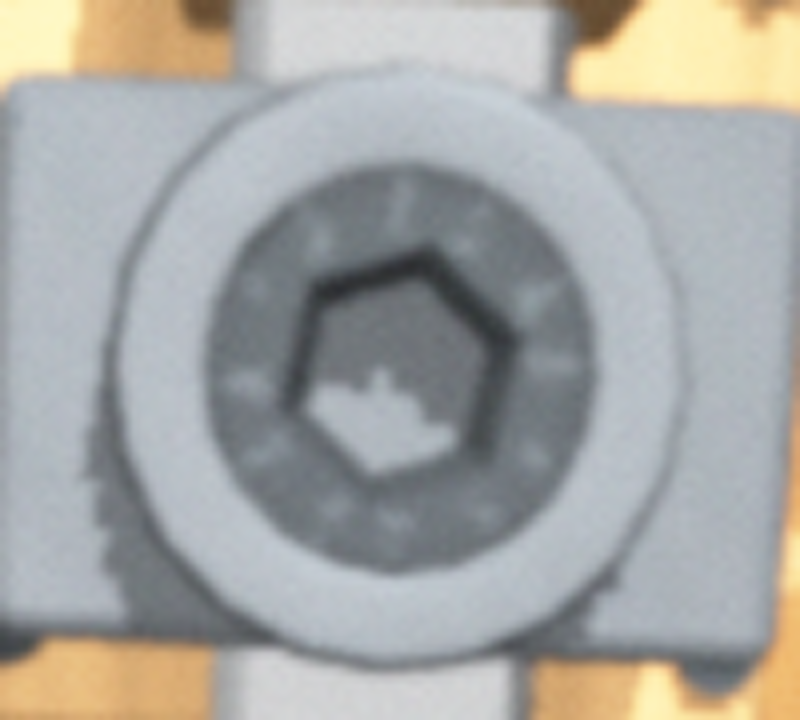

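The screw is back at the same angle as after the first two tightenings, within 0.5°, after being deliberately backed off and re-driven. That is the stop. Now I'll return the key.

Call:
{"api": "carry_out", "payload": {"commands": [0, 0, 0.137, -0.0035, -0.019, 0, 0, 0, 0, 0.137, -0.0035, -0.019, 0, 0, 0, 0, 0.137, -0.0035, -0.019, 0, 0, 0, 0, 0.137, -0.0035, -0.019, 0, 0, 0, 0, 0.137, -0.0035, -0.019, 0, 0, 0, 0, 0.137, -0.0035, -0.019, 0, 0, 0, 0, 0.137, -0.0035, -0.019, 0, 0, 0, 0, 0.137, -0.0035, -0.019, 0, 0, 0, 0, 0.137, -0.0035, -0.019, 0, 0, 0, 0, 0.137, -0.0035, -0.019, 0, 0, 0, 0, 0.137, -0.0035, -0.019, 0, 0, 0, 0, 0.137, -0.0035, -0.019, 0, 0]}}

```text
t: 44.95
tool_pos: [0.5328, -0.187, 0.3046]
ee_rot: [-1.798, 1.571, -0.024]
wrist_force: [0.4, 0.3, -2.9]
finger_gap: 0.0195
```

Call:
{"api": "carry_out", "payload": {"commands": [0, 0, 0.136, -0.0033, -0.0192, 0, 0, 0, 0, 0, 0, 0, 0, 0, 0, 0, 0, 0, 0, -0.03, 0, 0, 0, 0, 0, 0, -0.045, 0, 0, 0, 0, 0, 0, -0.045, 0, 0, 0, 0, 0, 0, -0.01, 0, 0, 0, 0, 0, 0, 0, 0, 0, 0, 0, 0, 0, 0, 0]}}

```text
t: 45.75
tool_pos: [0.5303, -0.2064, 0.1768]
ee_rot: [-2.319, 1.568, -0.415]
wrist_force: [0.8, -0.4, -2.1]
finger_gap: 0.0192
```

```bash
python3 st.py
```

```text
45.75 [ 0.5303 -0.2064  0.1768] [ 0.75 -0.37 -2.15] [-0.049 -0.008 -0.053] 19.06158186455872
```

Call:
{"api": "carry_out", "payload": {"commands": [0, 0, 0, -0.0006, -0.0005, -0.01, 0, 0, 0, 0, 0, 0, -0.008, 0, 0, 0, 0, 0, 0, -0.006, 0, 0, 0, 0, 0, 0, 0, 0]}}

```text
t: 46.15
tool_pos: [0.5283, -0.2068, 0.1495]
ee_rot: [0.783, 1.569, 2.687]
wrist_force: [-0.1, 0.0, -2.2]
finger_gap: 0.019
```

```bash
python3 st.py
```

```text
46.15 [ 0.5283 -0.2068  0.1495] [-0.11  0.05 -2.24] [0.006 0.004 0.055] 19.06591597369436
```

Call:
{"api": "carry_out", "payload": {"commands": [0, 0, 0, 0, 0, -0.012, 0, 0, 0, 0, 0, 0, -0.012, 0, 0, 0, 0, 0, 0, -0.009, 0, 0, 0, 0, 0, 0, -0.004, 0, 0, 0, 0, 0, 0, 0, 0]}}

```text
t: 46.65
tool_pos: [0.5291, -0.2072, 0.1143]
ee_rot: [-2.367, 1.569, -0.463]
wrist_force: [-3.8, 1.2, 12.3]
finger_gap: 0.0194
```

```bash
python3 st.py
```

```text
46.65 [ 0.5291 -0.2072  0.1143] [-3.78  1.23 12.29] [0.265 0.777 0.024] 19.07460253658013
```

Floor contact at the expected height (TCP 0.1143, tip about 10 mm). Next I'll ease off, release and back away.

Call:
{"api": "carry_out", "payload": {"commands": [0, 0, 0, 0, 0, 0.002, 0, 0, 0, 0, 0, 0, 0, 0, 0, 0, 0, 0, 0, 0, 0.8, 0, 0, 0, 0, 0, 0, 0.8, 0, 0, 0, 0, 0, 0, 0.8, 0, 0, 0, 0, 0, 0, 0.8, 0, 0, 0, 0, 0, 0.02, 0.8, 0, 0, 0, 0, 0, 0.04, 0.8, 0, 0, 0, 0, 0, 0.045, 0.8, 0, 0, 0, 0, 0, 0.045, 0.8, 0, 0, 0, 0, 0, 0.03, 0.8, 0, 0, 0, 0, 0, 0, 0.8]}}

```text
t: 47.85
tool_pos: [0.5295, -0.2073, 0.3001]
ee_rot: [-2.342, 1.563, -0.438]
wrist_force: [-0.4, 0.1, -0.7]
finger_gap: 0.0681
```

Run:
```python
from h import *
s=get_state(); T=T_tool(); print(s['t'],T[:3,3].round(4),s['wrist_force'],s['finger_gap'])
for n in ['scene','side','wrist']:
    c=cam(n); save(c,f'pics/{n}24.png'); np.savez(f'{n}24.npz',**c)
W=cloud(c)
m=(abs(W[...,0]-.531)<.06)&(abs(W[...,1]+.2075)<.045)&(abs(W[...,2]-.126)<.006)
p=W[m]; print(len(p),cv2.minAreaRect(p[:,:2].astype(np.float32)),np.percentile(p[:,2],[5,50,95]))
m=(abs(W[...,0]-.531)<.06)&(abs(W[...,1]+.298)<.04)&(abs(W[...,2]-.126)<.006)
p=W[m]; print(len(p),cv2.minAreaRect(p[:,:2].astype(np.float32)),np.median(p[:,2]))
# diff for loose tools between start and now
for n in ('scene','side'):
    a=np.load(n+'0.npz')['image'].astype(int); b=np.load(n+'24.npz')['image'].astype(int)
    d=np.clip(np.abs(a-b).sum(2),0,255).astype(np.uint8); cv2.imwrite(f'pics/{n}diff.png',d)
c=dict(np.load('side24.npz')); save(c,'pics/d24.png',(170,240,330,360),5)
```

```text
47.85 [ 0.5295 -0.2073  0.3001] [-0.38579391  0.10905366 -0.68377438] 0.06814262369641225
2417 ((0.5286394357681274, -0.2054484486579895), (0.09865208715200424, 0.019951242953538895), 19.59797477722168) [0.12376604 0.12636664 0.1275995 ]
1550 ((0.5333083271980286, -0.29714587330818176), (0.06393313407897949, 0.01889454945921898), 19.527498245239258) 0.12621605745425016
```

View pics/wrist24.png

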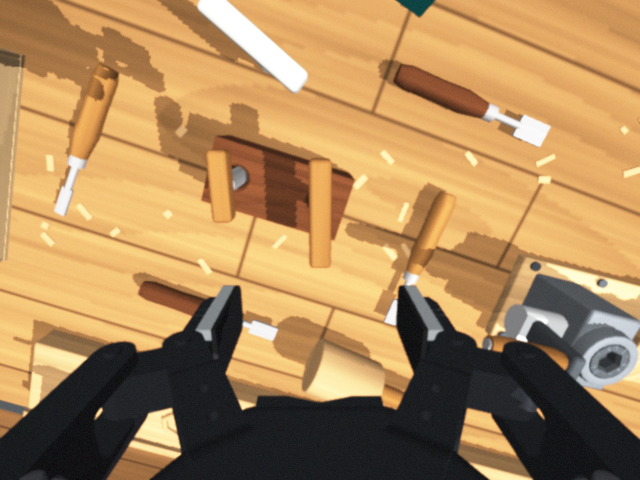

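View pics/sidediff.png

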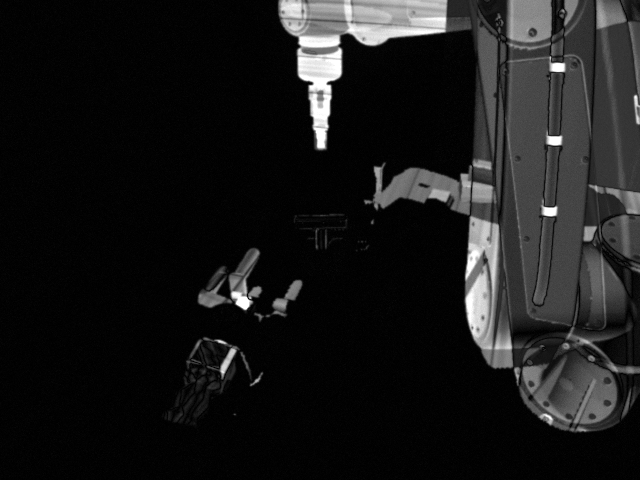

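View pics/d24.png

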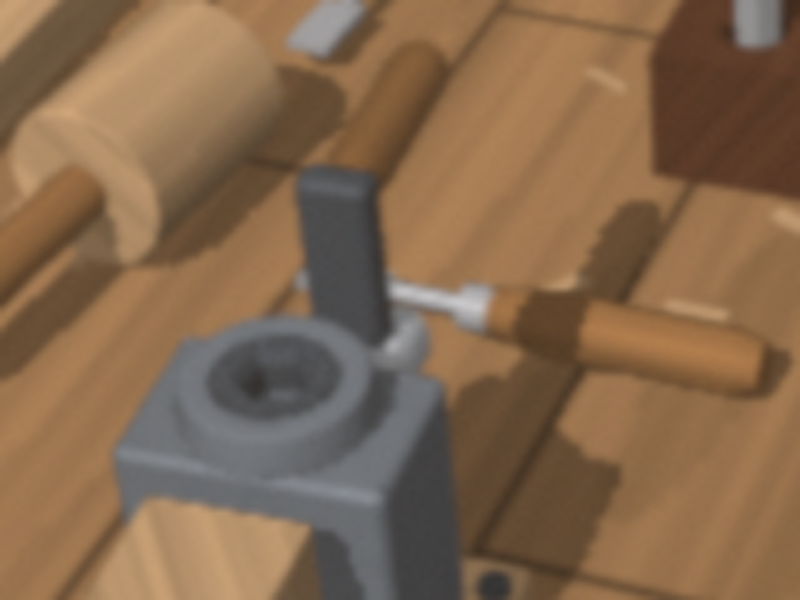

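View pics/scenediff.png

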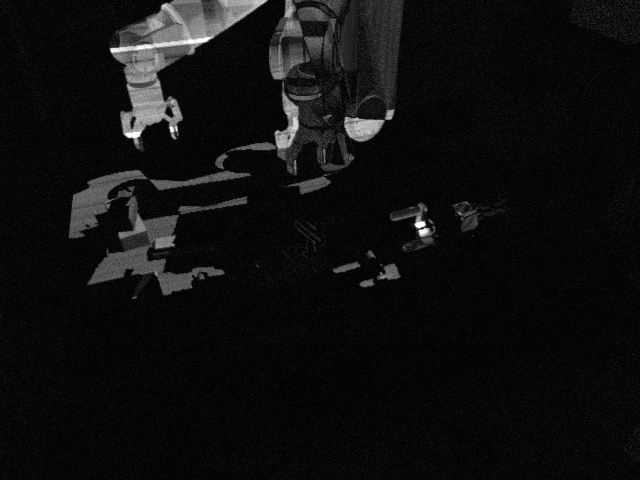

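The loose tools haven't moved: the difference images show only the crank, the spindle and its workpiece, the key's slight shift in its hole, the arm and shadows. The crank is still upright and both keys are standing. Handing in.

Run:
```python
from h import *
print(r.close_job()); print(get_state()['t'])
```

```text
the job is handed in; nothing more can be done
None
the job is handed in; nothing more can be done
```

I wound the crank until the flat faced straight up, tightened the clamp screw to its stop with the larger key, and stood the key back in its hole. I handed the job in at about 48 s of the allowed 64 s.

**What my last checks showed**
- **Flat and crank:** the crank was still upright at the end. Measured after I let go, the arm and handle were within about 1 mm of the screw's line and the flat was level to about 1°.
- **Screw:** it ended 63° modulo 60° from where it started, against the 63.4° I predicted for the stop.
- **Keys and tools:** the larger key's bar is at its original height, with its centre about 2 mm from where it started. The smaller key did not move, and before-and-after pictures show the carving tools where they were.

**What disagreed or went less cleanly**
- **More than one tightening:** a 3° turn looks the same as a 63° turn on a hexagon, so I took the key out again. I backed the screw off about 22° and re-tightened it.
- **Screw came back twice:** one try ended 2° short, and on another I turned the key back too far and the screw followed by about 17°. The last, gentler pass returned it to the same angle as the first two, within 0.5°.
- **Socket depth:** the floor measured about 115 mm high rather than the stated 110 mm, by both depth image and contact.
- **Soft stop:** the key's torque rose gradually at the stop instead of sharply. That the screw is at its stop rests on the same end angle recurring and the torque rising at the same place, not on a hard contact.

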